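# Tighten the floating screw of a valve clamp with a hex key

## Task

Take the square-gripped hex key from the rack, feel for the off-centre hex socket in the window of the clamp's sloping head, push the key fully home and turn the screw clockwise to its stop in quarter turns, letting go of the key and taking a fresh grip about halfway while the key stays fully in the socket. Then hang the key upright in the rack hole it came from and let go, leaving everything else where it stands.

Things in the scene. Friction and masses are not known exactly. Their poses are not given: they have to be found in the camera images.
- key: The hex key, 0.28 kg, upright, hanging by its flange in one of the rack's two holes. Steel hex shank below, round flange 44 mm wide and 6 mm thick, black square grip 30 x 30 x 48 mm above. Origin: centre of the flange's underside; z up the axis (nose at z -65 mm, grip z 6 to 54 mm). The grip's faces look along x and y; two of the hexagon's flats look along +x and -x.
- key_tip (a point): Middle of the nose (lower end) of the hex key's shank. The shank is 20 mm across flats, 65 mm long; its last 3 mm taper to a round nose of radius 8 mm.
- driver: Another tool, with a round black grip (30 mm diameter) and a round shank, hanging in the rack's other hole. Bystander.
- rack: Fixed tool rack, 70 x 170 mm, upper face 85 mm above the bench. Origin: centre of its underside; z up. Two 30 mm square holes in the top, at y = +50 and -50 mm, x = 0; which one holds the key varies.
- clamp_head: Sloping head of the clamp: aluminium cover plate 112 (x) x 136 (y) x 8 mm with a window 38 (x) x 60 (y) mm. Origin: window centre at the plate's outer face; z is the face's outward normal (30 degrees from vertical, leaning roughly to the robot), x up the slope, y along the window. Nothing stands above the plate's plane.
- window (a point): Window centre, same point as clamp_head's origin. The screw's flat steel head lies 8 mm under it, with a hex socket 22 mm across flats, 24 mm deep (floor 32 mm under the plate's face). The screw floats: its centre is at x = 0 of clamp_head and anywhere from y = -9 to +9 mm, not reported; it does not shift under load.
- clamp_screw (a joint): Turn of the clamp screw, rad: 0 slack, grows clockwise seen looking down on the sloping face, stop at 2.9 (tight). Starts at 0 to 0.4. At 0 two flats of the socket face along clamp_head's +x and -x. Needs 0.15 N m and stays where left. The key has 0.2 rad of play either way in the socket.
- fixture: Fixed base under the head, 205 x 140 mm dark steel; a valve stands in its nest at the +x end and is gripped by a jaw that the screw drives. Origin on the bench; the window centre is at x = -10, y = 0, z = 105 mm; z up.
- valve_a: Loose solenoid valve standing between fixture and rack, 36 mm diameter, 72 mm tall; origin at the centre of its foot. Bystander.
- valve_b: The same kind of valve, standing farther back. Bystander.
- ring: Loose steel ring 110 mm in diameter, 22 mm high, lying nearer the robot. Bystander.
- spray: Loose grey bottle 52 mm in diameter, 150 mm tall, at the right. Bystander.
- wrench: Loose steel wrench 180 mm long lying nearer the robot. Bystander.
Not all that is in view belongs to the job. What is shaped like the key but green is not meant.

How it is judged (in metres and radians):
On the way, in this order (a step that is already met when the one before it is completed fails the run):
1. the key is fully home in the socket (nose at least 16 mm deep in it) and has turned the screw past 0.9 rad (z of key_tip in the frame of clamp_head below -0.024 m and distance between key_tip and window below 0.04 m and value of joint clamp_screw above 0.9 rad), for 0.1 s.
2. with the screw between 0.9 and 2.3 rad the key is let go and stays in the socket (all of step 1 and value of joint clamp_screw below 2.3 rad and contact force between the fingers and key below 0.1 N), for 0.1 s.
3. the key, still home in the socket, has turned the screw to its stop (above 2.75 rad) (z of key_tip in the frame of clamp_head below -0.024 m and distance between key_tip and window below 0.04 m and value of joint clamp_screw above 2.75 rad), for 0.1 s.
At the end, for the whole second after the job is handed in: The clamp screw reads above 2.75 rad; the key hangs at rest and upright (within 0.12 rad) in the rack hole it came from, its flange on the rack's top (within 5 mm), within 20 mm of where it started (value of joint clamp_screw above 2.75 rad and z of key in the frame of rack between 0.08 and 0.09 m and x of key in the frame of rack between -0.012 and 0.012 m and distance of key from where it was at the start of the episode below 0.02 m and angle between key's own z axis and vertical below 0.12 rad and linear speed of key below 0.02 m/s); the robot touches nothing.
It fails at once if a bystander or the other tool is moved by more than 30 mm (distance of any of valve_a, valve_b, ring, spray, wrench, driver from where it was at the start of the episode above 0.03 m).
It also fails if it takes over 72 s, if anything falls off the work surface, if the arm or the gripper's body presses on something with over 40 N, if the wrist force passes 120 N, or if a joint passes its speed limit or range.

## Robot

A 6-joint arm with a two-finger parallel gripper is mounted at the origin on the work surface. World frame = base frame: x ahead of the robot, y to its left, z up, the work surface at z = 0. Lengths are in m, angles in degrees, forces in N, time in s.
With the tool pointing down it reaches from about 0.375 to 0.9 m from the base axis. Payload 3.1 kg.
Tool frame: the origin (TCP) lies at the very end of the fingers, on their centre line; the grasp point (between the pads) lies 19 mm behind it; z points along the fingers, x is the direction in which the jaws open and shut, and the axes are right-handed (so a half turn about z gives the same grasp; the last joint's range is limited). The gripper opens to 87 mm and grips with 3 to 60 N. Pads are 19 mm wide; open, the fingers measure 117 mm over their backs; the gripper's body (75 mm by 190 mm) begins 51 mm behind the grasp point.
Start: joints at [60.59, 30.224, 82.088, -0, 67.689, -10.227], TCP at [0.205, 0.59, 0.223] pointing down, gripper open.
Joint ranges: [-176.69, 176.69], [-43.24, 126.21], [12.49, 139.97], [-82, 262], [0, 151.66], [-163.58, 163.58]. Speed limits (degrees/s): [159.86, 159.86, 180, 180, 180, 180].

## Interface

Orientations are given as a 3x3 rotation matrix whose columns are the frame's x, y, z axes.
In Python, from rig import bot gives the robot as it stands.
- The arm moves only by the tool arm_command, never from a script. Its argument "plan" is a list of rows, each an object of numbers: "claw": the opening, from 0 (shut) to 1 (fully open); "dx", "dy", "dz": the shift along the tool's x, y, z in cm; "twist": the turn about the tool's z in degrees. A call has 1 to 8 rows; each row is the pose to reach, as a shift and turn from the pose measured when the call began, along the tool's axes at that moment; what a row does not reach only later rows make up. A row lasts 1/12 s, in which the tool goes at most 41.7 mm and 7.16 degrees, less where a joint would pass 70% of its speed; a pose out of reach is approached as far as the arm can. A call with a gripper value outside its range is refused whole. The fingers move at their own pace and stop on an object; the grip force is fixed at half the most. Time passes only in rows, so rows that repeat a pose let the fingers close. It gives the time, the measured TCP pose, the force and the opening at its end, in the units of the state.
- bot.read_state(): the state, without advancing time (a new reading comes with each control period).
- bot.capture(name): name is "scene" or "top" or "wrist"; returns the picture (400x640x3 uint8, red, green, blue); there is no depth.
- bot.calibration(name): a dict with "intrinsics" (3x3 intrinsics, pixels), "rvec" (rotation vector, rad) and "tvec" (3), from world to camera coordinates, as OpenCV has them; the wrist camera has in their place "T_tool_cam" (4x4, takes a point from camera to tool coordinates, whose origin is the TCP and whose axes are the tool frame's). Camera axes: x right, y down, z forward; pixel columns grow to the right and rows downward; lengths in m; the calibration is good to about 2 mm. A picture is of the moment at which its call begins: read the wrist's pose just before it. calibration takes no time and is no camera call.
- bot.hand_in(): hands the job in, once; it reports no verdict.
The state is a dict: "time_s": time; "joint_positions": joint angles; "qvel": joint speeds; "tau": joint torques, N m; "position": TCP position; "tcp_rot": TCP orientation; "force": force on the tool from outside, world axes, zero at the start; "moment": the same for the moment, N m; "opening": opening from 0.0 (shut) to 1.0 (fully open).
Only numpy, scipy, OpenCV 4.12 (cv2) and the standard library are available. Lean on these libraries where they do the work, as an engineer would, in place of code of your own. Each camera call takes 0.05 s, during which the arm holds its last target.

## Working session

There is one attempt and no reset: what is moved stays moved. The work goes in short steps, Python scripts to look and compute and a tool call to move; the robot and the scene stay as the last step left them, time stands still between calls to the robot, and variables do not carry over. Pictures are saved under pics/ and viewed, and the job is handed in when it is done.

Besides the shell and the picture viewer there is one more tool, called after "Call:" as name(argument=value, ...), one argument or row to a line, values as JSON. arm_command: Moves the arm, as the interface text tells. Its arguments: {"type":"object","properties":{"plan":{"type":"array"}},"required":["plan"]}

```bash
ls; mkdir -p pics; python3 - <<'E'
from rig import bot
import cv2
s=bot.read_state(); print(s)
for n in ["scene","top","wrist"]:
    im=bot.capture(n); cv2.imwrite(f"pics/{n}0.png",im[:,:,::-1]); print(n,bot.calibration(n))
E
```

```text
pics
{'time_s': 0.0, 'joint_positions': array([ 6.05918943e+01,  3.02799221e+01,  8.21588477e+01, -4.03453801e-04,
        6.76882190e+01, -1.02267946e+01]), 'qvel': array([-0.10812713,  0.06470791, -0.17518527, -0.09443252,  0.01673182,
       -0.00569495]), 'tau': array([ 1.65426968e-04, -4.40042710e+01, -1.76591098e+01,  6.32177596e-02,
        5.82849118e-02, -1.38368659e-04]), 'position': array([0.2049423 , 0.58964647, 0.22154772]), 'tcp_rot': array([[ 3.28554878e-01,  9.44484262e-01, -1.08262345e-03],
       [ 9.44482361e-01, -3.28556433e-01, -1.93397861e-03],
       [-2.18231526e-03, -3.87100652e-04, -9.99997544e-01]]), 'force': array([ 0.96602152, -0.23753881,  0.21910903]), 'moment': array([ 0.02758084, -0.02722143,  0.00577136]), 'opening': 0.9991340315842987}
scene {'intrinsics': array([[400.71867238,   0.        , 311.05182276],
       [  0.        , 400.71867238, 198.9975284 ],
       [  0.        ,   0.        ,   1.        ]]), 'rvec': array([ 1.88502741,  1.75168728, -0.64600508]), 'tvec': array([ 0.01194225, -0.35510746,  1.60294794])}
top {'intrinsics': array([[393.9649375 ,   0.        , 318.99385877],
       [  0.        , 393.9649375 , 202.29875355],
       [  0.        ,   0.        ,   1.        ]]), 'rvec': array([ 2.10018837, -2.15399159,  0.21584405]), 'tvec': array([-0.01493274,  0.53674247,  1.02110611])}
wrist {'intrinsics': array([[347.75701086,   0.        , 319.1794021 ],
       [  0.        , 347.75701086, 198.73453766],
       [  0.        ,   0.        ,   1.        ]]), 'T_tool_cam': array([[ 9.99999665e-01, -1.78640997e-04, -7.98217558e-04,
         8.27104259e-04],
       [ 3.77855021e-04,  9.66385712e-01,  2.57096309e-01,
        -7.18000633e-02],
       [ 7.25458102e-04, -2.57096525e-01,  9.66385457e-01,
        -1.62704298e-01],
       [ 0.00000000e+00,  0.00000000e+00,  0.00000000e+00,
         1.00000000e+00]])}
```

The overview shows the rack near (226,216) in the top view, the fixture at (398,185) and the green decoy at (226,257). I'll enlarge the rack and clamp next.

```bash
cat > h.py <<'E'
import numpy as np, cv2
from rig import bot
def cam(n, st=None):
    c=bot.calibration(n); K=np.array(c["intrinsics"])
    if n=="wrist":
        st=st or bot.read_state(); T=np.array(c["T_tool_cam"]); R=st["tcp_rot"]
        Rwc=R@T[:3,:3]; C=R@T[:3,3]+st["position"]
    else:
        Rc=cv2.Rodrigues(np.array(c["rvec"]))[0]; Rwc=Rc.T; C=-Rc.T@np.array(c["tvec"])
    return K,Rwc,C
def ray(c,uv):
    K,R,C=c; d=R@np.linalg.inv(K)@np.array([uv[0],uv[1],1.]); return C,d/np.linalg.norm(d)
def onz(c,uv,z):
    C,d=ray(c,uv); return C+d*(z-C[2])/d[2]
def onplane(c,uv,p,n):
    C,d=ray(c,uv); return C+d*(n@(p-C))/(n@d)
def proj(c,P):
    K,R,C=c; q=K@(R.T@(np.array(P)-C)); return q[:2]/q[2]
def tri(c1,u1,c2,u2):
    A=[];b=[]
    for c,u in((c1,u1),(c2,u2)):
        C,d=ray(c,u); M=np.eye(3)-np.outer(d,d); A.append(M); b.append(M@C)
    x=np.linalg.solve(A[0]+A[1],b[0]+b[1])
    return x,[np.linalg.norm(A[i]@x-b[i]) for i in (0,1)]
def save(name,im): cv2.imwrite(f"pics/{name}.png",im[:,:,::-1])
E
python3 - <<'E'
from h import *
t=cv2.imread("pics/top0.png"); s=cv2.imread("pics/scene0.png")
a=cv2.resize(t[180:280,160:280],None,fx=5,fy=5,interpolation=cv2.INTER_CUBIC);b=cv2.resize(t[135:235,345:465],None,fx=5,fy=5,interpolation=cv2.INTER_CUBIC)
cv2.imwrite("pics/ta.png",a);cv2.imwrite("pics/tb.png",b)
cv2.imwrite("pics/sa.png",cv2.resize(s[140:225,350:450],None,fx=6,fy=6,interpolation=cv2.INTER_CUBIC))
c=cam("top")
for n,uv,z in [("k206",(206,218),.139),("h242",(242,208),.139),("win",(403,193),.105),("rackc",(226,216),.085)]: print(n,onz(c,uv,z))
for n in("top","scene"): print(cam(n)[2])
E
```

```text
k206 [0.48665846 0.25276067 0.139     ]
h242 [0.50957424 0.16433872 0.139     ]
win [ 0.54516705 -0.24673952  0.105     ]
rackc [0.49919841 0.2157049  0.085     ]
[ 0.33391295 -0.0127578   1.10422486]
[ 1.29112035 -0.08321116  1.01082648]
```

```bash
python3 - <<'E'
from h import *
t=cam("top"); s=cam("scene")
T=lambda x,y:(160+x/5,180+y/5); B=lambda x,y:(345+x/5,135+y/5); S=lambda x,y:(350+x/6,140+y/6)
print("green top",tri(t,T(318,385),s,S(240,80)))
print("key top",tri(t,T(222,187),s,S(390,185)))
print("driver top",tri(t,T(412,140),s,S(207,245)))
for p in [(153,150),(470,75),(512,215),(180,270)]: print("rack",onz(t,T(*p),.085))
P=[onz(t,B(*p),z) for p,z in [((176,243),.127),((388,188),.127),((411,347),.083),((205,403),.083)]]
for p in P: print(p)
print(np.mean(P,0), np.degrees([np.arctan2(*(P[0]-P[1])[[1,0]]),np.arctan2(*(P[3]-P[2])[[1,0]])]), np.linalg.norm(P[0]-P[1]),np.linalg.norm(P[2]-P[3]),np.linalg.norm(P[0]-P[3]),np.linalg.norm(P[1]-P[2]))
E
```

```text
green top (array([0.39113434, 0.21280965, 0.12068497]), [np.float64(0.001038319305700118), np.float64(0.0010383193057000569)])
key top (array([0.48919547, 0.2622787 , 0.13802309]), [np.float64(0.005101424486986017), np.float64(0.005101424486985897)])
driver top (array([0.5120615 , 0.16915237, 0.12796739]), [np.float64(0.00374921603298306), np.float64(0.00374921603298306)])
rack [0.5173703 0.3083675 0.085    ]
rack [0.55349584 0.14300992 0.085     ]
rack [0.47840669 0.12080963 0.085     ]
rack [0.45397809 0.2922372  0.085     ]
[ 0.56644296 -0.1848928   0.127     ]
[ 0.59286705 -0.29563364  0.127     ]
[ 0.51747406 -0.31395648  0.083     ]
[ 0.49023444 -0.20309549  0.083     ]
[ 0.54175463 -0.2493946   0.105     ] [103.42051216 103.80465752] 0.11384975001260311 0.11415847033767669 0.08986142809893939 0.08919544869958312
```

```bash
cat >> h.py <<'E'
def delta(pos,az=None,st=None):
    """tool-frame shift (cm) to world pos, and twist to bring tool x to azimuth az (mod 180, nearest)"""
    st=st or bot.read_state(); R=st["tcp_rot"]; d=R.T@(np.array(pos)-st["position"])*100
    tw=0
    if az is not None:
        h=np.array([np.cos(np.radians(az)),np.sin(np.radians(az)),0])
        # rotate about tool z: new x = cos*x+sin*y, align with h's projection
        q=R.T@h; tw=np.degrees(np.arctan2(q[1],q[0])); tw=(tw+90)%180-90
    return d.round(2),round(tw,1),"rows",max(np.linalg.norm(d)/4.17,abs(tw)/7.16)
def stat():
    s=bot.read_state(); R=s["tcp_rot"]
    print("t",round(s["time_s"],2),"p",s["position"].round(4),"z",R[:,2].round(3),"xaz",np.degrees(np.arctan2(R[1,0],R[0,0])).round(1),"tilt",np.degrees(np.arccos(-R[2,2])).round(1),"tiltaz",np.degrees(np.arctan2(R[1,2],R[0,2])).round(1),"q",np.array(s["joint_positions"]).round(1),"F",s["force"].round(1),"M",s["moment"].round(2),"op",round(s["opening"],3))
    return s
E
python3 -c "
from h import *
stat(); print(delta((.62,.15,.3),13)); print(delta((.62,.15,.3),103))
c=cam('top'); print(onz(c,(450,189),0))"
```

```text
t 0.15 p [0.2051 0.5898 0.2218] z [-0.001 -0.001 -1.   ] xaz 70.8 tilt 0.1 tiltaz -119.4 q [ 60.6  30.3  82.1   0.   67.7 -10.2] F [ 0.6 -0.9 -0.7] M [-0.01 -0.03 -0.02] op 1.001
(array([-27.92,  53.64,  -7.79]), np.float64(57.8), 'rows', np.float64(14.620875783158233))
(array([-27.92,  53.64,  -7.79]), np.float64(-32.2), 'rows', np.float64(14.620875783158233))
[ 5.75876144e-01 -4.07865137e-01 -2.22044605e-16]
```

Call:
arm_command(
  plan=[
    {"dx": -28,"dy": 54,"dz": -8,"twist": -32},
    {"dx": -28,"dy": 54,"dz": -8,"twist": -32},
    {"dx": -28,"dy": 54,"dz": -8,"twist": -32},
    {"dx": -28,"dy": 54,"dz": -8,"twist": -32},
    {"dx": -28,"dy": 54,"dz": -8,"twist": -32},
    {"dx": -28,"dy": 54,"dz": -8,"twist": -32},
    {"dx": -28,"dy": 54,"dz": -8,"twist": -32},
    {"dx": -28,"dy": 54,"dz": -8,"twist": -32},
  ],
)

```text
$.plan[0]: bad value
```

```bash
python3 -c "
from h import *
stat(); print(delta((.75,.18,.35),103))"
```

```text
t 0.15 p [0.2051 0.5898 0.2218] z [-0.001 -0.001 -1.   ] xaz 70.8 tilt 0.1 tiltaz -119.4 q [ 60.6  30.3  82.1   0.   67.7 -10.2] F [ 0.6 -0.9 -0.7] M [-0.01 -0.03 -0.02] op 1.001
(array([-20.82,  64.93, -12.81]), np.float64(-32.2), 'rows', np.float64(16.637499759581527))
```

Call:
arm_command(
  plan=[
    {"claw": 1,"dx": -28,"dy": 54,"dz": -8,"twist": -32},
    {"claw": 1,"dx": -28,"dy": 54,"dz": -8,"twist": -32},
    {"claw": 1,"dx": -28,"dy": 54,"dz": -8,"twist": -32},
    {"claw": 1,"dx": -28,"dy": 54,"dz": -8,"twist": -32},
    {"claw": 1,"dx": -28,"dy": 54,"dz": -8,"twist": -32},
    {"claw": 1,"dx": -28,"dy": 54,"dz": -8,"twist": -32},
    {"claw": 1,"dx": -28,"dy": 54,"dz": -8,"twist": -32},
    {"claw": 1,"dx": -28,"dy": 54,"dz": -8,"twist": -32},
  ],
)

```text
time_s: 0.82
position: [0.4268, 0.3553, 0.2646]
tcp_rot: [[-0.222, 0.975, -0.001], [0.975, 0.222, -0.002], [-0.001, -0.002, -1.0]]
force: [1.1, 1.0, 0.1]
opening: 1.003
```

```bash
python3 -c "
from h import *
stat(); print(delta((.75,.18,.35),103))"
```

```text
t 0.82 p [0.4268 0.3553 0.2646] z [-0.001 -0.002 -1.   ] xaz 102.8 tilt 0.1 tiltaz -127.7 q [ 28.3  22.1  89.2  -0.1  68.8 -74.5] F [1.1 1.  0.1] M [ 0.04 -0.02  0.02] op 1.003
(array([-24.28,  27.61,  -8.55]), np.float64(-0.2), 'rows', np.float64(9.052722616159826))
```

Call:
arm_command(
  plan=[
    {"claw": 1,"dx": -22,"dy": 31,"dz": -8,"twist": 0},
    {"claw": 1,"dx": -22,"dy": 31,"dz": -8,"twist": 0},
    {"claw": 1,"dx": -22,"dy": 31,"dz": -8,"twist": 0},
    {"claw": 1,"dx": -22,"dy": 31,"dz": -8,"twist": 0},
    {"claw": 1,"dx": -22,"dy": 31,"dz": -8,"twist": 0},
    {"claw": 1,"dx": -22,"dy": 31,"dz": -8,"twist": 0},
    {"claw": 1,"dx": -22,"dy": 31,"dz": -8,"twist": 0},
    {"claw": 1,"dx": -22,"dy": 31,"dz": -8,"twist": 0},
  ],
)

```text
time_s: 1.48
position: [0.7283, 0.23, 0.3328]
tcp_rot: [[-0.222, 0.975, -0.002], [0.975, 0.222, -0.002], [-0.001, -0.003, -1.0]]
force: [-0.1, 0.4, 0.2]
opening: 0.998
```

Call:
arm_command(
  plan=[
    {"claw": 1,"dx": 0,"dy": 50,"dz": 0,"twist": 0},
    {"claw": 1,"dx": 0,"dy": 50,"dz": 0,"twist": 0},
    {"claw": 1,"dx": 0,"dy": 50,"dz": 0,"twist": 0},
    {"claw": 1,"dx": 0,"dy": 50,"dz": 0,"twist": 0},
    {"claw": 1,"dx": 0,"dy": 50,"dz": 0,"twist": 0},
    {"claw": 1,"dx": 0,"dy": 50,"dz": 0,"twist": 0},
    {"claw": 1,"dx": 0,"dy": 50,"dz": 0,"twist": 0},
    {"claw": 1,"dx": 0,"dy": 50,"dz": 0,"twist": 0},
  ],
)

```text
time_s: 2.15
position: [0.8918, 0.2592, 0.2852]
tcp_rot: [[-0.222, 0.975, 0.03], [0.975, 0.222, 0.007], [0.001, 0.03, -1.0]]
force: [0.2, 0.1, 0.6]
opening: 0.999
```

```bash
python3 -c "
from h import *
stat()"
```

```text
t 2.15 p [0.8918 0.2592 0.2852] z [ 0.03   0.007 -1.   ] xaz 102.8 tilt 1.7 tiltaz 13.9 q [ 9.300e+00  5.920e+01  1.250e+01  1.000e-01  1.066e+02 -9.350e+01] F [0.2 0.1 0.6] M [ 0.    0.05 -0.01] op 0.999
```

Call:
arm_command(
  plan=[
    {"claw": 1,"dx": 0,"dy": 50,"dz": -10,"twist": 0},
    {"claw": 1,"dx": 0,"dy": 50,"dz": -10,"twist": 0},
    {"claw": 1,"dx": 0,"dy": 50,"dz": -10,"twist": 0},
    {"claw": 1,"dx": 0,"dy": 50,"dz": -10,"twist": 0},
    {"claw": 1,"dx": 0,"dy": 50,"dz": -10,"twist": 0},
    {"claw": 1,"dx": 0,"dy": 50,"dz": -10,"twist": 0},
    {"claw": 1,"dx": 0,"dy": 50,"dz": -10,"twist": 0},
    {"claw": 1,"dx": 0,"dy": 50,"dz": -10,"twist": 0},
  ],
)

```text
time_s: 2.82
position: [0.9113, 0.2516, 0.2659]
tcp_rot: [[-0.222, 0.973, 0.062], [0.975, 0.221, 0.016], [0.002, 0.064, -0.998]]
force: [1.1, 0.9, 0.3]
opening: 1.001
```

```bash
python3 -c "
from h import *
stat()"
```

```text
t 2.82 p [0.9113 0.2516 0.2659] z [ 0.062  0.016 -0.998] xaz 102.8 tilt 3.7 tiltaz 14.6 q [  8.6  60.4  12.5   0.4 103.5 -94.1] F [1.1 0.9 0.3] M [0.11 0.1  0.04] op 1.001
```

Call:
arm_command(
  plan=[
    {"claw": 1,"dx": 0,"dy": 300,"dz": -60,"twist": 0},
    {"claw": 1,"dx": 0,"dy": 300,"dz": -60,"twist": 0},
  ],
)

```text
time_s: 2.98
position: [0.9226, 0.2512, 0.2651]
tcp_rot: [[-0.222, 0.97, 0.094], [0.975, 0.221, 0.025], [0.003, 0.097, -0.995]]
force: [0.1, 0.2, 0.1]
opening: 1.0
```

```bash
python3 -c "
from h import *
stat()"
```

```text
t 2.98 p [0.9226 0.2512 0.2651] z [ 0.094  0.025 -0.995] xaz 102.8 tilt 5.6 tiltaz 14.8 q [  8.4  60.5  12.5   0.6 101.4 -94.3] F [0.1 0.2 0.1] M [ 0.03  0.1  -0.04] op 1.0
```

Call:
arm_command(
  plan=[
    {"claw": 1,"dx": 0,"dy": 300,"dz": -60,"twist": 0},
    {"claw": 1,"dx": 0,"dy": 300,"dz": -60,"twist": 0},
  ],
)

```text
time_s: 3.15
position: [0.9329, 0.2505, 0.2667]
tcp_rot: [[-0.222, 0.967, 0.126], [0.975, 0.22, 0.033], [0.004, 0.13, -0.991]]
force: [0.1, -0.2, -0.2]
opening: 1.0
```

```bash
python3 -c "
from h import *
stat()"
```

```text
t 3.15 p [0.9329 0.2505 0.2667] z [ 0.126  0.033 -0.991] xaz 102.8 tilt 7.5 tiltaz 14.8 q [  8.2  60.5  12.5   0.9  99.6 -94.5] F [ 0.1 -0.2 -0.2] M [-0.01  0.14  0.02] op 1.0
```

```bash
python3 -c "
from h import *
print(delta((.42,.10,.3)))"
```

```text
(array([ -3.26, -52.47, -10.26]), 0, 'rows', np.float64(12.844439005202158))
```

Call:
arm_command(
  plan=[
    {"claw": 1,"dx": -3,"dy": -52,"dz": -10,"twist": 0},
    {"claw": 1,"dx": -3,"dy": -52,"dz": -10,"twist": 0},
    {"claw": 1,"dx": -3,"dy": -52,"dz": -10,"twist": 0},
    {"claw": 1,"dx": -3,"dy": -52,"dz": -10,"twist": 0},
    {"claw": 1,"dx": -3,"dy": -52,"dz": -10,"twist": 0},
    {"claw": 1,"dx": -3,"dy": -52,"dz": -10,"twist": 0},
    {"claw": 1,"dx": -3,"dy": -52,"dz": -10,"twist": 0},
    {"claw": 1,"dx": -3,"dy": -52,"dz": -10,"twist": 0},
  ],
)

```text
time_s: 3.82
position: [0.63, 0.163, 0.2862]
tcp_rot: [[-0.222, 0.967, 0.126], [0.975, 0.22, 0.033], [0.004, 0.131, -0.991]]
force: [0.6, -0.5, 0.3]
opening: 1.001
```

Call:
arm_command(
  plan=[
    {"claw": 1,"dx": 0,"dy": -18,"dz": -2,"twist": 0},
    {"claw": 1,"dx": 0,"dy": -18,"dz": -2,"twist": 0},
    {"claw": 1,"dx": 0,"dy": -18,"dz": -2,"twist": 0},
    {"claw": 1,"dx": 0,"dy": -18,"dz": -2,"twist": 0},
    {"claw": 1,"dx": 0,"dy": -18,"dz": -2,"twist": 0},
  ],
)

```text
time_s: 4.23
position: [0.4468, 0.1223, 0.282]
tcp_rot: [[-0.223, 0.967, 0.12], [0.975, 0.22, 0.033], [0.005, 0.125, -0.992]]
force: [0.0, -0.3, -1.1]
opening: 1.0
```

```bash
python3 -c "
from h import *
stat()"
```

```text
t 4.23 p [0.4468 0.1223 0.282 ] z [ 0.12   0.033 -0.992] xaz 102.9 tilt 7.2 tiltaz 15.2 q [   0.2   10.1  104.8    2.2   58.3 -103.7] F [ 0.  -0.3 -1.1] M [ 0.01  0.12 -0.03] op 1.0
```

Call:
arm_command(
  plan=[
    {"claw": 1,"dx": 0,"dy": -18,"dz": 0,"twist": 0},
    {"claw": 1,"dx": 0,"dy": -18,"dz": 0,"twist": 0},
    {"claw": 1,"dx": 0,"dy": -18,"dz": 0,"twist": 0},
  ],
)

```text
time_s: 4.48
position: [0.331, 0.0957, 0.2674]
tcp_rot: [[-0.224, 0.967, 0.122], [0.975, 0.221, 0.032], [0.004, 0.126, -0.992]]
force: [-0.1, -0.3, -0.2]
opening: 1.001
```

```bash
python3 -c "
from h import *
stat()"
```

```text
t 4.48 p [0.331  0.0957 0.2674] z [ 0.122  0.032 -0.992] xaz 102.9 tilt 7.2 tiltaz 14.9 q [  -5.     0.   119.4    3.    53.8 -109.5] F [-0.1 -0.3 -0.2] M [-0.02  0.11 -0.02] op 1.001
```

Call:
arm_command(
  plan=[
    {"claw": 1,"dx": 0,"dy": -100,"dz": 0,"twist": 0},
    {"claw": 1,"dx": 0,"dy": -100,"dz": 0,"twist": 0},
  ],
)

```text
time_s: 4.65
position: [0.25, 0.0775, 0.2566]
tcp_rot: [[-0.226, 0.967, 0.122], [0.974, 0.223, 0.032], [0.004, 0.126, -0.992]]
force: [0.4, -1.1, 1.0]
opening: 0.997
```

```bash
python3 -c "
from h import *
stat()"
```

```text
t 4.65 p [0.25   0.0775 0.2566] z [ 0.122  0.032 -0.992] xaz 103.0 tilt 7.3 tiltaz 14.7 q [ -12.2   -8.5  128.8    4.1   53.3 -117.4] F [ 0.4 -1.1  1. ] M [-0.05  0.08 -0.01] op 0.997
```

Call:
arm_command(
  plan=[
    {"claw": 1,"dx": 0,"dy": -100,"dz": 0,"twist": 0},
  ],
)

```text
time_s: 4.73
position: [0.2098, 0.0685, 0.2513]
tcp_rot: [[-0.229, 0.966, 0.122], [0.973, 0.227, 0.032], [0.003, 0.126, -0.992]]
force: [-1.6, -1.5, 1.3]
opening: 0.996
```

```bash
python3 -c "
from h import *
stat()"
```

```text
t 4.73 p [0.2098 0.0685 0.2513] z [ 0.122  0.032 -0.992] xaz 103.2 tilt 7.3 tiltaz 14.5 q [ -18.7  -14.   133.1    4.9   54.8 -124.5] F [-1.6 -1.5  1.3] M [-0.1   0.14  0.06] op 0.996
```

Call:
arm_command(
  plan=[
    {"claw": 1,"dx": 0,"dy": -100,"dz": 0,"twist": 0},
  ],
)

```text
time_s: 4.82
position: [0.1768, 0.0608, 0.2472]
tcp_rot: [[-0.233, 0.965, 0.119], [0.972, 0.231, 0.032], [0.004, 0.123, -0.992]]
force: [-1.9, -2.4, 1.3]
opening: 1.001
```

```bash
python3 -c "
from h import *
stat()"
```

```text
t 4.82 p [0.1768 0.0608 0.2472] z [ 0.119  0.032 -0.992] xaz 103.5 tilt 7.1 tiltaz 15.2 q [ -28.   -19.8  136.4    5.7   58.4 -134.3] F [-1.9 -2.4  1.3] M [-0.1   0.14  0.01] op 1.001
```

```bash
cat > fk.py <<'E'
import numpy as np
from scipy.spatial.transform import Rotation as Ro
from scipy.optimize import least_squares
D=[([60.592,30.28,82.159,0,67.688,-10.227],[.20494,.58965,.22155]),
([28.3,22.1,89.2,-.1,68.8,-74.5],[.4268,.3553,.2646]),
([9.3,59.2,12.5,.1,106.6,-93.5],[.8918,.2592,.2852]),
([8.2,60.5,12.5,.9,99.6,-94.5],[.9329,.2505,.2667]),
([.2,10.1,104.8,2.2,58.3,-103.7],[.4468,.1223,.282]),
([-5,0,119.4,3.0,53.8,-109.5],[.331,.0957,.2674]),
([-12.2,-8.5,128.8,4.1,53.3,-117.4],[.25,.0775,.2566]),
([-28,-19.8,136.4,5.7,58.4,-134.3],[.1768,.0608,.2472])]
def fk(q,L):
    H,L1,L2,Lt,d,a1,a3=L
    r=lambda ax,a:Ro.from_euler(ax,a,degrees=True)
    R=r('z',q[0]); p=R.apply([a1,d,H])
    R=R*r('y',q[1]); p=p+R.apply([0,0,L1])
    R=R*r('y',q[2]); p=p+R.apply([a3,0,L2])
    R=R*r('z',q[3])*r('y',q[4]); p=p+R.apply([0,0,Lt])
    R=R*r('z',q[5]+90) 
    return p,R
f=lambda L:np.concatenate([fk(np.array(q,float),L)[0]-p for q,p in D])
if __name__=="__main__":
    s=least_squares(f,[.3,.4,.4,.25,.11,0,0]); print(s.x.round(4),np.abs(s.fun).max())
    for q,p in D[-1:]+D[:1]: print(fk(q,s.x)[1].as_matrix().round(3))
E
python3 fk.py
```

```text
[ 2.753e-01  5.878e-01  3.922e-01  3.060e-01  1.109e-01 -3.000e-04
  1.142e-01] 0.0007575412350112609
[[-0.965 -0.234  0.118]
 [-0.232  0.972  0.033]
 [-0.123  0.004 -0.992]]
[[-0.944  0.329 -0.001]
 [ 0.329  0.944 -0.002]
 [ 0.    -0.002 -1.   ]]
```

```bash
cat >> h.py <<'E'
def push(wd,n=100):
    """tool-frame components of world direction wd, times n cm"""
    R=bot.read_state()["tcp_rot"]; wd=np.array(wd,float); return (R.T@(wd/np.linalg.norm(wd))*n).round(0)
E
python3 -c "
from h import *
print(delta((.29,.185,.18),103.6)); print(delta((.265,.18,.13)))
c=cam('top')
print(onz(c,(190,277),.02),onz(c,(386,262),0),onz(c,(420,305),0))
print(proj(c,(.24,.17,.1)))"
```

```text
(array([ 9.41, 12.96,  8.41]), np.float64(-0.1), 'rows', np.float64(4.338721095455167))
(array([ 9.49,  9.82, 13.06]), 0, 'rows', np.float64(4.531003922236969))
[0.34567741 0.32402217 0.02      ] [ 0.37266367 -0.21094598  0.        ] [ 0.25446771 -0.29694427  0.        ]
[241.41108979 319.09940742]
```

Call:
arm_command(
  plan=[
    {"claw": 1,"dx": 9.4,"dy": 13,"dz": 8.4,"twist": 0},
    {"claw": 1,"dx": 9.4,"dy": 13,"dz": 8.4,"twist": 0},
    {"claw": 1,"dx": 9.4,"dy": 13,"dz": 8.4,"twist": 0},
    {"claw": 1,"dx": 9.4,"dy": 13,"dz": 8.4,"twist": 0},
    {"claw": 1,"dx": 9.4,"dy": 13,"dz": 8.4,"twist": 0},
    {"claw": 1,"dx": 9.5,"dy": 10,"dz": 13,"twist": 0},
    {"claw": 1,"dx": 9.5,"dy": 10,"dz": 13,"twist": 0},
  ],
)

```text
time_s: 5.4
position: [0.2676, 0.1819, 0.1289]
tcp_rot: [[-0.236, 0.964, 0.118], [0.972, 0.234, 0.032], [0.004, 0.122, -0.993]]
force: [-1.8, -1.5, -0.4]
opening: 0.999
```

```bash
python3 -c "
from h import *
stat(); print(push((-.86*.97,-.86*.235,-.5)))"
```

```text
t 5.4 p [0.2676 0.1819 0.1289] z [ 0.118  0.032 -0.993] xaz 103.7 tilt 7.0 tiltaz 15.4 q [ 14.   18.4 134.    0.5  20.6 -90.2] F [-1.8 -1.5 -0.4] M [-0.    0.22  0.03] op 0.999
[ -0. -92.  39.]
```

Call:
arm_command(
  plan=[
    {"claw": 1,"dx": 0,"dy": -92,"dz": 30,"twist": 0},
  ],
)

```text
time_s: 5.48
position: [0.2402, 0.1756, 0.114]
tcp_rot: [[-0.238, 0.963, 0.129], [0.971, 0.235, 0.035], [0.003, 0.134, -0.991]]
force: [1.1, 0.2, -0.6]
opening: 1.001
```

```bash
python3 -c "
from h import *
stat()"
```

```text
t 5.48 p [0.2402 0.1756 0.114 ] z [ 0.129  0.035 -0.991] xaz 103.8 tilt 7.7 tiltaz 15.0 q [ 14.1  20.8 139.3   0.6  12.2 -90.2] F [ 1.1  0.2 -0.6] M [0.04 0.06 0.01] op 1.001
```

Call:
arm_command(
  plan=[
    {"claw": 1,"dx": 0,"dy": -92,"dz": 20,"twist": 0},
  ],
)

```text
time_s: 5.57
position: [0.2156, 0.1838, 0.1151]
tcp_rot: [[-0.233, 0.966, 0.109], [0.973, 0.232, 0.017], [-0.009, 0.11, -0.994]]
force: [-1.0, 0.3, -0.2]
opening: 0.999
```

```bash
python3 -c "
from h import *
stat()"
```

```text
t 5.57 p [0.2156 0.1838 0.1151] z [ 0.109  0.017 -0.994] xaz 103.4 tilt 6.4 tiltaz 8.8 q [ 18.7  20.3 139.8  -4.6  13.7 -80.4] F [-1.   0.3 -0.2] M [ 0.03  0.15 -0.07] op 0.999
```

Call:
arm_command(
  plan=[
    {"claw": 1,"dx": -10,"dy": -92,"dz": 40,"twist": 0},
  ],
)

```text
time_s: 5.65
position: [0.198, 0.192, 0.1113]
tcp_rot: [[-0.229, 0.969, 0.093], [0.973, 0.23, -0.001], [-0.023, 0.09, -0.996]]
force: [-0.5, -0.6, -0.1]
opening: 0.999
```

```bash
python3 -c "
from h import *
stat()"
```

```text
t 5.65 p [0.198  0.192  0.1113] z [ 0.093 -0.001 -0.996] xaz 103.2 tilt 5.3 tiltaz -0.8 q [ 22.9  21.1 139.9  -8.7  14.3 -72. ] F [-0.5 -0.6 -0.1] M [0.06 0.09 0.  ] op 0.999
```

Call:
arm_command(
  plan=[
    {"claw": 1,"dx": -10,"dy": -92,"dz": 20,"twist": 0},
  ],
)

```text
time_s: 5.73
position: [0.1777, 0.2, 0.1133]
tcp_rot: [[-0.226, 0.971, 0.08], [0.974, 0.228, -0.018], [-0.036, 0.074, -0.997]]
force: [1.4, 0.6, 0.1]
opening: 0.999
```

```bash
python3 -c "
from h import *
stat()"
```

```text
t 5.73 p [0.1777 0.2    0.1133] z [ 0.08  -0.018 -0.997] xaz 103.0 tilt 4.7 tiltaz -12.8 q [ 27.7  20.5 139.7 -10.9  16.5 -65.1] F [1.4 0.6 0.1] M [0.07 0.06 0.02] op 0.999
```

```bash
python3 -c "
from h import *
print(push((-.66,-.75,-.4)))"
```

```text
[-53. -78.  33.]
```

Call:
arm_command(
  plan=[
    {"claw": 1,"dx": -53,"dy": -78,"dz": 33,"twist": 0},
  ],
)

```text
time_s: 5.82
position: [0.1664, 0.1946, 0.116]
tcp_rot: [[-0.227, 0.972, 0.064], [0.972, 0.23, -0.039], [-0.053, 0.053, -0.997]]
force: [-0.8, -0.0, -0.9]
opening: 1.002
```

```bash
python3 -c "
from h import *
stat()"
```

```text
t 5.82 p [0.1664 0.1946 0.116 ] z [ 0.064 -0.039 -0.997] xaz 103.2 tilt 4.3 tiltaz -31.6 q [ 28.6  19.8 139.9 -11.8  18.5 -63.5] F [-0.8 -0.  -0.9] M [0.1  0.08 0.  ] op 1.002
```

Call:
arm_command(
  plan=[
    {"claw": 1,"dx": -53,"dy": -78,"dz": 33,"twist": 0},
  ],
)

```text
time_s: 5.9
position: [0.1588, 0.1891, 0.1195]
tcp_rot: [[-0.229, 0.972, 0.05], [0.971, 0.232, -0.059], [-0.068, 0.035, -0.997]]
force: [-0.8, 0.2, 0.4]
opening: 0.999
```

```bash
python3 -c "
from h import *
stat()"
```

```text
t 5.9 p [0.1588 0.1891 0.1195] z [ 0.05  -0.059 -0.997] xaz 103.3 tilt 4.4 tiltaz -49.7 q [ 29.1  18.9 139.8 -12.2  20.8 -62.8] F [-0.8  0.2  0.4] M [0.09 0.04 0.  ] op 0.999
```

```bash
python3 -c "
from h import *
print(delta((.32,.02,.2)),delta((.185,-.22,.13)))"
```

```text
(array([-20.67,  12.03,  -6.24]), 0, 'rows', np.float64(5.92621509794167)) (array([-40.4 ,  -6.91,   1.47]), 0, 'rows', np.float64(9.834421578717611))
```

Call:
arm_command(
  plan=[
    {"claw": 1,"dx": -20,"dy": 12,"dz": -6,"twist": 0},
    {"claw": 1,"dx": -20,"dy": 12,"dz": -6,"twist": 0},
    {"claw": 1,"dx": -20,"dy": 12,"dz": -6,"twist": 0},
    {"claw": 1,"dx": -20,"dy": 12,"dz": -6,"twist": 0},
    {"claw": 1,"dx": -20,"dy": 12,"dz": -6,"twist": 0},
    {"claw": 1,"dx": -20,"dy": 12,"dz": -6,"twist": 0},
    {"claw": 1,"dx": -40,"dy": -6,"dz": 0,"twist": 0},
    {"claw": 1,"dx": -40,"dy": -6,"dz": 0,"twist": 0},
  ],
)

```text
time_s: 6.57
position: [0.2847, -0.0501, 0.1832]
tcp_rot: [[-0.232, 0.971, 0.059], [0.97, 0.235, -0.064], [-0.076, 0.042, -0.996]]
force: [0.2, -1.0, -0.6]
opening: 0.999
```

```bash
python3 -c "
from h import *
stat();print(delta((.195,-.23,.13)))"
```

```text
t 6.57 p [ 0.2847 -0.0501  0.1832] z [ 0.059 -0.064 -0.996] xaz 103.4 tilt 5.0 tiltaz -47.4 q [ -30.9    7.1  131.8   -2.4   36.4 -132.6] F [ 0.2 -1.  -0.6] M [0.04 0.1  0.05] op 0.999
(array([-14.97, -13.17,   5.93]), 0, 'rows', np.float64(4.987684585213248))
```

Call:
arm_command(
  plan=[
    {"claw": 1,"dx": -4,"dy": -3,"dz": 1,"twist": 57},
    {"claw": 1,"dx": -7,"dy": -6,"dz": 3,"twist": 57},
    {"claw": 1,"dx": -10,"dy": -9,"dz": 5,"twist": 57},
    {"claw": 1,"dx": -15,"dy": -13,"dz": 6,"twist": 57},
    {"claw": 1,"dx": -15,"dy": -13,"dz": 6,"twist": 57},
    {"claw": 1,"dx": -15,"dy": -13,"dz": 6,"twist": 57},
    {"claw": 1,"dx": -15,"dy": -13,"dz": 6,"twist": 57},
    {"claw": 1,"dx": -15,"dy": -13,"dz": 6,"twist": 57},
  ],
)

```text
time_s: 7.23
position: [0.1961, -0.2321, 0.1295]
tcp_rot: [[0.696, 0.716, 0.059], [0.718, -0.693, -0.065], [-0.006, 0.088, -0.996]]
force: [0.9, -0.5, 0.4]
opening: 1.002
```

```bash
python3 -c "
from h import *
stat();print(push((-.65,.77,-.4)))"
```

```text
t 7.23 p [ 0.1961 -0.2321  0.1295] z [ 0.059 -0.065 -0.996] xaz 45.9 tilt 5.0 tiltaz -47.9 q [ -73.6   17.6  135.4    5.7   22.5 -124.7] F [ 0.9 -0.5  0.4] M [-0.04  0.05  0.01] op 1.002
[ 10. -95.  29.]
```

Call:
arm_command(
  plan=[
    {"claw": 1,"dx": 10,"dy": -95,"dz": 29,"twist": 0},
    {"claw": 1,"dx": 10,"dy": -95,"dz": 29,"twist": 0},
  ],
)

```text
time_s: 7.4
position: [0.1736, -0.2026, 0.124]
tcp_rot: [[0.697, 0.716, 0.042], [0.717, -0.696, -0.044], [-0.002, 0.06, -0.998]]
force: [0.3, 1.0, -0.1]
opening: 1.001
```

```bash
python3 -c "
from h import *
stat()"
```

```text
t 7.4 p [ 0.1736 -0.2026  0.124 ] z [ 0.042 -0.044 -0.998] xaz 45.8 tilt 3.5 tiltaz -46.5 q [ -76.2   17.7  139.9    5.1   19.5 -126.8] F [ 0.3  1.  -0.1] M [-0.01  0.02 -0.02] op 1.001
```

Call:
arm_command(
  plan=[
    {"claw": 1,"dx": 10,"dy": -95,"dz": 29,"twist": 0},
    {"claw": 1,"dx": 10,"dy": -95,"dz": 29,"twist": 0},
  ],
)

```text
time_s: 7.57
position: [0.1637, -0.1891, 0.137]
tcp_rot: [[0.697, 0.716, 0.023], [0.717, -0.697, -0.023], [-0.0, 0.032, -0.999]]
force: [0.8, 0.4, -0.2]
opening: 1.001
```

```bash
python3 -c "
from h import *
stat()"
```

```text
t 7.57 p [ 0.1637 -0.1891  0.137 ] z [ 0.023 -0.023 -0.999] xaz 45.8 tilt 1.9 tiltaz -44.2 q [ -76.8   14.2  139.8    2.4   24.5 -124.8] F [ 0.8  0.4 -0.2] M [-0.04  0.   -0.02] op 1.001
```

Call:
arm_command(
  plan=[
    {"claw": 1,"dx": 10,"dy": -95,"dz": 29,"twist": 0},
    {"claw": 1,"dx": 10,"dy": -95,"dz": 29,"twist": 0},
  ],
)

```text
time_s: 7.73
position: [0.1509, -0.1715, 0.1556]
tcp_rot: [[0.697, 0.717, 0.006], [0.717, -0.697, -0.004], [0.001, 0.008, -1.0]]
force: [0.7, -0.5, 0.7]
opening: 1.0
```

```bash
python3 -c "
from h import *
stat(); print(delta((.36,-.05,.27),102.3)); print(delta((.4,.22,.27),102.3),delta((.42,.25,.27),12.3))"
```

```text
t 7.73 p [ 0.1509 -0.1715  0.1556] z [ 0.006 -0.004 -1.   ] xaz 45.8 tilt 0.4 tiltaz -33.4 q [ -78.2    8.9  139.8    0.6   31.  -124.5] F [ 0.7 -0.5  0.7] M [-0.09 -0.01  0.01] op 1.0
(array([ 23.3 ,   6.6 , -11.35]), np.float64(-56.5), 'rows', np.float64(7.891344989541681))
(array([ 45.45,  -9.35, -11.44]), np.float64(-56.5), 'rows', np.float64(11.460783340840164)) (array([ 48.99, -10.01, -11.44]), np.float64(33.5), 'rows', np.float64(12.301857269453158))
```

Call:
arm_command(
  plan=[
    {"claw": 1,"dx": 23,"dy": 6.6,"dz": -11,"twist": -56},
    {"claw": 1,"dx": 23,"dy": 6.6,"dz": -11,"twist": -56},
    {"claw": 1,"dx": 23,"dy": 6.6,"dz": -11,"twist": -56},
    {"claw": 1,"dx": 23,"dy": 6.6,"dz": -11,"twist": -56},
    {"claw": 1,"dx": 35,"dy": 0,"dz": -11,"twist": -56},
    {"claw": 1,"dx": 45,"dy": -9,"dz": -11,"twist": -56},
    {"claw": 1,"dx": 49,"dy": -10,"dz": -11,"twist": -56},
    {"claw": 1,"dx": 49,"dy": -10,"dz": -11,"twist": -56},
  ],
)

```text
time_s: 8.4
position: [0.3437, 0.053, 0.2452]
tcp_rot: [[-0.211, 0.977, 0.009], [0.977, 0.211, -0.005], [-0.007, 0.008, -1.0]]
force: [0.3, -0.9, -0.5]
opening: 0.997
```

```bash
python3 -c "
from h import *
stat(); print(delta((.46,.262,.24),102.3))"
```

```text
t 8.4 p [0.3437 0.053  0.2452] z [ 0.009 -0.005 -1.   ] xaz 102.2 tilt 0.6 tiltaz -28.6 q [  -9.7    5.8  117.    -0.2   56.6 -111.7] F [ 0.3 -0.9 -0.5] M [-0.03 -0.06 -0.03] op 0.997
(array([17.98, 15.78,  0.52]), np.float64(-0.1), 'rows', np.float64(5.737836499723497))
```

Call:
arm_command(
  plan=[
    {"claw": 1,"dx": 18,"dy": 15.8,"dz": 0,"twist": 0},
    {"claw": 1,"dx": 18,"dy": 15.8,"dz": 0,"twist": 0},
    {"claw": 1,"dx": 18,"dy": 15.8,"dz": 0,"twist": 0},
    {"claw": 1,"dx": 18,"dy": 15.8,"dz": 0,"twist": 0},
    {"claw": 1,"dx": 18,"dy": 15.8,"dz": 0,"twist": 0},
    {"claw": 1,"dx": 18,"dy": 15.8,"dz": 0,"twist": 0},
    {"claw": 1,"dx": 18,"dy": 15.8,"dz": 0,"twist": 0},
  ],
)

```text
time_s: 8.98
position: [0.4644, 0.2676, 0.2462]
tcp_rot: [[-0.215, 0.977, 0.016], [0.977, 0.215, -0.001], [-0.004, 0.015, -1.0]]
force: [1.6, -0.4, 0.0]
opening: 0.999
```

```bash
python3 -c "
from h import *
stat(); im=bot.capture('wrist'); save('w1',im)
c=cam('wrist'); print(proj(c,(.4906,.267,.139)),proj(c,(.4906,.267,.085)))"
```

```text
t 8.98 p [0.4644 0.2676 0.2462] z [ 0.016 -0.001 -1.   ] xaz 102.4 tilt 0.9 tiltaz -3.3 q [ 18.2  21.4  93.8  -0.4  64.  -84.1] F [ 1.6 -0.4  0. ] M [-0.02 -0.01 -0.  ] op 0.999
[313.44492359 230.32965564] [314.73874724 210.6466004 ]
```

```bash
python3 -c "
from h import *
im=cv2.imread('pics/w1.png')[150:255,170:370]
g=cv2.resize(im,None,fx=4,fy=4,interpolation=cv2.INTER_CUBIC)
g=np.clip((g/255.)**.45*255,0,255).astype('uint8'); cv2.imwrite('pics/w1z.png',g)"
python3 -c "
from h import *
c=cam('wrist')
q=[onz(c,(170+x/4,150+y/4),.139) for x,y in [(523,240),(660,245),(655,375),(518,368)]]
print(np.array(q).round(4), np.mean(q,0))
for i in range(4):
  d=q[(i+1)%4]-q[i]; print(np.linalg.norm(d),np.degrees(np.arctan2(d[1],d[0])))
print('fl',onz(c,(317.75,150+241/4),.091), np.linalg.norm(onz(c,(170+497/4,210),.091)-onz(c,(170+685/4,210),.091)))
r=[onz(c,(170+x/4,150+y/4),.085) for x,y in [(25,98),(740,92)]]; d=r[1]-r[0]; print(r,np.linalg.norm(d),np.degrees(np.arctan2(d[1],d[0])))
print(delta((.4906,.267,.2),104))
"
```

```text
[[0.4757 0.2533 0.139 ]
 [0.4708 0.2806 0.139 ]
 [0.4985 0.286  0.139 ]
 [0.5032 0.2579 0.139 ]] [0.4870516  0.26942523 0.139     ]
0.027724161394269337 100.30924823724187
0.028304754811101986 10.958846329484226
0.028480865927132722 -80.60253456715961
0.027853074739647987 -170.57984671726294
fl [0.4877252  0.26943764 0.091     ] 0.04479565373729382
[array([0.48393506, 0.13136935, 0.085     ]), array([0.4460626 , 0.29621083, 0.085     ])] 0.16913614352617934 102.93920259543958
(array([-0.37,  2.8 ,  4.59]), np.float64(-1.6), 'rows', np.float64(1.292508964989234))
```

```bash
python3 -c "
from h import *
print(delta((.4877,.2697,.17),100.5),delta((.4877,.2697,.099),100.5))
"
```

```text
(array([-0.03,  2.54,  7.58]), np.float64(1.9), 'rows', np.float64(1.918608500940614)) (array([ 0.02,  2.47, 14.68]), np.float64(1.9), 'rows', np.float64(3.570987815587311))
```

Call:
arm_command(
  plan=[
    {"claw": 1,"dx": 0,"dy": 2.5,"dz": 4,"twist": 2},
    {"claw": 1,"dx": 0,"dy": 2.5,"dz": 7.6,"twist": 2},
    {"claw": 1,"dx": 0,"dy": 2.5,"dz": 10,"twist": 2},
    {"claw": 1,"dx": 0,"dy": 2.5,"dz": 12,"twist": 2},
    {"claw": 1,"dx": 0,"dy": 2.5,"dz": 13.5,"twist": 2},
    {"claw": 1,"dx": 0,"dy": 2.5,"dz": 14.6,"twist": 2},
    {"claw": 1,"dx": 0,"dy": 2.5,"dz": 14.6,"twist": 2},
  ],
)

```text
time_s: 9.62
position: [0.4862, 0.268, 0.0982]
tcp_rot: [[-0.179, 0.984, 0.007], [0.984, 0.179, -0.006], [-0.007, 0.006, -1.0]]
force: [-1.3, -0.7, -0.2]
opening: 1.001
```

```bash
python3 -c "
from h import *
stat(); print(delta((.4877,.2697,.099),100.5))
im=bot.capture('wrist'); save('w2',im)"
```

```text
t 9.62 p [0.4862 0.268  0.0982] z [ 0.007 -0.006 -1.   ] xaz 100.3 tilt 0.5 tiltaz -40.7 q [ 17.6  35.   98.5  -0.6  46.3 -82.3] F [-1.3 -0.7 -0.2] M [ 0.06  0.05 -0.01] op 1.001
(array([ 0.14,  0.18, -0.08]), np.float64(-0.2), 'rows', np.float64(0.05688314210732224))
```

The square grip sits between the open fingers, with the flange arc centred near (323,240). I'll close on it.

Call:
arm_command(
  plan=[
    {"claw": 1,"dx": 0.1,"dy": 0.2,"dz": 0,"twist": 0},
    {"claw": 0,"dx": 0.1,"dy": 0.2,"dz": 0,"twist": 0},
    {"claw": 0,"dx": 0.1,"dy": 0.2,"dz": 0,"twist": 0},
    {"claw": 0,"dx": 0.1,"dy": 0.2,"dz": 0,"twist": 0},
    {"claw": 0,"dx": 0.1,"dy": 0.2,"dz": 0,"twist": 0},
    {"claw": 0,"dx": 0.1,"dy": 0.2,"dz": 0,"twist": 0},
    {"claw": 0,"dx": 0.1,"dy": 0.2,"dz": 0,"twist": 0},
  ],
)

```text
time_s: 10.25
position: [0.489, 0.27, 0.0997]
tcp_rot: [[-0.18, 0.984, 0.01], [0.984, 0.18, -0.005], [-0.007, 0.008, -1.0]]
force: [-0.0, -0.1, -0.0]
opening: 0.634
```

```bash
python3 -c "
from h import *
stat(); "
```

```text
t 10.25 p [0.489  0.27   0.0997] z [ 0.01  -0.005 -1.   ] xaz 100.4 tilt 0.6 tiltaz -27.2 q [ 17.7  35.   98.1  -0.6  46.5 -82.3] F [-0.  -0.1 -0. ] M [ 0.02  0.05 -0.04] op 0.634
```

Call:
arm_command(
  plan=[
    {"claw": 0,"dx": 0,"dy": 0,"dz": 0,"twist": 0},
    {"claw": 0,"dx": 0,"dy": 0,"dz": 0,"twist": 0},
    {"claw": 0,"dx": 0,"dy": 0,"dz": 0,"twist": 0},
    {"claw": 0,"dx": 0,"dy": 0,"dz": 0,"twist": 0},
    {"claw": 0,"dx": 0,"dy": 0,"dz": 0,"twist": 0},
    {"claw": 0,"dx": 0,"dy": 0,"dz": 0,"twist": 0},
    {"claw": 0,"dx": 0,"dy": 0,"dz": -1,"twist": 0},
  ],
)

```text
time_s: 10.83
position: [0.4872, 0.2694, 0.1081]
tcp_rot: [[-0.18, 0.984, 0.005], [0.984, 0.18, -0.007], [-0.007, 0.003, -1.0]]
force: [-0.9, -0.1, -3.3]
opening: 0.345
```

```bash
python3 -c "
from h import *
stat(); "
```

```text
t 10.83 p [0.4872 0.2694 0.1081] z [ 0.005 -0.007 -1.   ] xaz 100.4 tilt 0.5 tiltaz -54.2 q [ 17.7  34.2  97.8  -0.6  47.8 -82.3] F [-0.9 -0.1 -3.3] M [0.04 0.   0.01] op 0.345
```

Call:
arm_command(
  plan=[
    {"claw": 0,"dx": 0,"dy": 0,"dz": -4,"twist": 0},
    {"claw": 0,"dx": 0,"dy": 0,"dz": -8,"twist": 0},
    {"claw": 0,"dx": 0,"dy": 0,"dz": -12,"twist": 0},
    {"claw": 0,"dx": 0,"dy": 0,"dz": -15,"twist": 0},
    {"claw": 0,"dx": 0,"dy": 0,"dz": -18,"twist": 0},
    {"claw": 0,"dx": 0,"dy": 0,"dz": -18,"twist": 0},
  ],
)

```text
time_s: 11.33
position: [0.4895, 0.2717, 0.295]
tcp_rot: [[-0.18, 0.984, 0.017], [0.984, 0.18, -0.003], [-0.006, 0.017, -1.0]]
force: [0.7, 0.7, -2.7]
opening: 0.342
```

```bash
python3 -c "
from h import *
stat(); print(delta((.84,.205,.34)))
im=bot.capture('scene'); c=cam('scene'); u=proj(c,(.487,.269,.24)).astype(int); print(u)
g=im[u[1]-40:u[1]+40,u[0]-50:u[0]+50]; save('s2',cv2.resize(g,None,fx=7,fy=7,interpolation=cv2.INTER_CUBIC))"
```

```text
t 11.33 p [0.4895 0.2717 0.295 ] z [ 0.017 -0.003 -1.   ] xaz 100.4 tilt 1.0 tiltaz -8.5 q [ 17.8  20.3  86.9  -0.5  71.8 -82.4] F [ 0.7  0.7 -2.7] M [ 0.12 -0.08 -0.02] op 0.342
(array([-12.89,  33.35,  -3.87]), 0, 'rows', np.float64(8.623919401530964))
[422 145]
```

Call:
arm_command(
  plan=[
    {"claw": 0,"dx": -13,"dy": 34,"dz": -4,"twist": 0},
    {"claw": 0,"dx": -13,"dy": 34,"dz": -4,"twist": 0},
    {"claw": 0,"dx": -13,"dy": 34,"dz": -4,"twist": 0},
    {"claw": 0,"dx": -13,"dy": 34,"dz": -4,"twist": 0},
    {"claw": 0,"dx": -13,"dy": 34,"dz": -4,"twist": 0},
    {"claw": 0,"dx": -13,"dy": 34,"dz": -4,"twist": 0},
    {"claw": 0,"dx": -13,"dy": 34,"dz": -4,"twist": 0},
    {"claw": 0,"dx": -13,"dy": 34,"dz": -4,"twist": 0},
  ],
)

```text
time_s: 12.05
position: [0.8117, 0.2099, 0.3278]
tcp_rot: [[-0.18, 0.984, 0.006], [0.984, 0.18, -0.005], [-0.006, 0.005, -1.0]]
force: [1.8, 0.9, -3.3]
opening: 0.347
```

```bash
cat > sh.py <<'E'
from h import *
s=stat(); im=bot.capture('scene'); c=cam('scene'); p=s["position"]+s["tcp_rot"][:,2]*.05; u=proj(c,p).astype(int); print(u)
a=max(u[1]-40,0);b=max(u[0]-50,0)
g=im[a:a+80,b:b+100]; save('s3',cv2.resize(g,None,fx=7,fy=7,interpolation=cv2.INTER_CUBIC))
E
python3 sh.py; python3 -c "
from h import *
print(push((.97,.235,.2),50))"
```

```text
t 12.05 p [0.8117 0.2099 0.3278] z [ 0.006 -0.005 -1.   ] xaz 100.3 tilt 0.5 tiltaz -40.0 q [  7.   46.2  34.3  -0.3  99.2 -93.4] F [ 1.8  0.9 -3.3] M [ 0.14 -0.12  0.05] op 0.347
[434 235]
[ 3. 49. -9.]
```

Call:
arm_command(
  plan=[
    {"claw": 0,"dx": 3,"dy": 49,"dz": -9,"twist": 0},
    {"claw": 0,"dx": 3,"dy": 49,"dz": -9,"twist": 0},
    {"claw": 0,"dx": 3,"dy": 49,"dz": -9,"twist": 0},
    {"claw": 0,"dx": 3,"dy": 49,"dz": -9,"twist": 0},
  ],
)

```text
time_s: 12.43
position: [0.8889, 0.2261, 0.3212]
tcp_rot: [[-0.175, 0.984, 0.039], [0.985, 0.175, -0.0], [-0.007, 0.038, -0.999]]
force: [-0.3, -0.9, -3.3]
opening: 0.337
```

```bash
python3 -c "
from h import *
stat();print(push((.97,.235,.0),100))"
```

```text
t 12.43 p [0.8889 0.2261 0.3212] z [ 0.039 -0.    -0.999] xaz 100.1 tilt 2.2 tiltaz -0.0 q [  7.4  56.8  12.7  -0.3 108.3 -92.8] F [-0.3 -0.9 -3.3] M [-0.    0.13 -0.01] op 0.337
[  6. 100.   4.]
```

Call:
arm_command(
  plan=[
    {"claw": 0,"dx": 6,"dy": 98,"dz": -10,"twist": 0},
  ],
)

```text
time_s: 12.52
position: [0.8966, 0.2278, 0.3186]
tcp_rot: [[-0.175, 0.983, 0.06], [0.985, 0.175, 0.006], [-0.005, 0.061, -0.998]]
force: [-0.4, 0.2, -2.0]
opening: 0.336
```

```bash
python3 -c "
from h import *
stat();print(push((.97,.235,.0),100))"
```

```text
t 12.52 p [0.8966 0.2278 0.3186] z [ 0.06   0.006 -0.998] xaz 100.1 tilt 3.5 tiltaz 5.5 q [ 7.400e+00  5.700e+01  1.280e+01 -1.000e-01  1.068e+02 -9.270e+01] F [-0.4  0.2 -2. ] M [ 0.01  0.09 -0.05] op 0.336
[  6. 100.   6.]
```

Call:
arm_command(
  plan=[
    {"claw": 0,"dx": 6,"dy": 98,"dz": -10,"twist": 0},
  ],
)

```text
time_s: 12.6
position: [0.9055, 0.2296, 0.3146]
tcp_rot: [[-0.175, 0.981, 0.084], [0.985, 0.175, 0.012], [-0.003, 0.085, -0.996]]
force: [-0.1, -0.1, -2.8]
opening: 0.344
```

```bash
python3 -c "
from h import *
stat();print(push((.97,.235,.0),100))"
```

```text
t 12.6 p [0.9055 0.2296 0.3146] z [ 0.084  0.012 -0.996] xaz 100.1 tilt 4.9 tiltaz 8.1 q [ 7.400e+00  5.720e+01  1.280e+01  1.000e-01  1.051e+02 -9.270e+01] F [-0.1 -0.1 -2.8] M [ 0.01  0.14 -0.02] op 0.344
[ 6. 99.  8.]
```

Call:
arm_command(
  plan=[
    {"claw": 0,"dx": 8,"dy": 98,"dz": 0,"twist": 0},
    {"claw": 0,"dx": 8,"dy": 98,"dz": 0,"twist": 0},
  ],
)

```text
time_s: 12.77
position: [0.9204, 0.234, 0.2992]
tcp_rot: [[-0.175, 0.978, 0.114], [0.985, 0.174, 0.019], [-0.001, 0.116, -0.993]]
force: [0.6, 0.4, -3.3]
opening: 0.344
```

Call:
arm_command(
  plan=[
    {"claw": 0,"dx": 8,"dy": 98,"dz": 2,"twist": 0},
    {"claw": 0,"dx": 8,"dy": 98,"dz": 2,"twist": 0},
  ],
)

```text
time_s: 12.93
position: [0.935, 0.2384, 0.2831]
tcp_rot: [[-0.176, 0.974, 0.143], [0.984, 0.174, 0.027], [0.001, 0.146, -0.989]]
force: [-0.8, 0.0, -2.9]
opening: 0.345
```

Call:
arm_command(
  plan=[
    {"claw": 0,"dx": 8,"dy": 98,"dz": 5,"twist": 0},
    {"claw": 0,"dx": 8,"dy": 98,"dz": 5,"twist": 0},
  ],
)

```text
time_s: 13.1
position: [0.949, 0.2425, 0.2688]
tcp_rot: [[-0.176, 0.969, 0.172], [0.984, 0.173, 0.035], [0.004, 0.176, -0.984]]
force: [-1.4, -0.4, -2.3]
opening: 0.34
```

Call:
arm_command(
  plan=[
    {"claw": 0,"dx": 8,"dy": 98,"dz": 8,"twist": 0},
    {"claw": 0,"dx": 8,"dy": 98,"dz": 8,"twist": 0},
  ],
)

```text
time_s: 13.27
position: [0.9625, 0.2464, 0.2556]
tcp_rot: [[-0.177, 0.963, 0.202], [0.984, 0.172, 0.042], [0.006, 0.206, -0.979]]
force: [-1.1, 0.2, -2.9]
opening: 0.341
```

```bash
python3 -c "
from h import *
stat();print(push((.97,.235,.0),100))"
```

```text
t 13.27 p [0.9625 0.2464 0.2556] z [ 0.202  0.042 -0.979] xaz 100.2 tilt 11.9 tiltaz 11.8 q [  7.7  61.4  12.6   0.9  94.2 -92.3] F [-1.1  0.2 -2.9] M [-0.01  0.27  0.04] op 0.341
[ 6. 98. 21.]
```

Call:
arm_command(
  plan=[
    {"claw": 0,"dx": 10,"dy": 97,"dz": -10,"twist": 0},
    {"claw": 0,"dx": 10,"dy": 97,"dz": -10,"twist": 0},
  ],
)

```text
time_s: 13.43
position: [0.9702, 0.2505, 0.258]
tcp_rot: [[-0.177, 0.957, 0.229], [0.984, 0.17, 0.05], [0.008, 0.234, -0.972]]
force: [-0.9, 0.6, -2.9]
opening: 0.346
```

Call:
arm_command(
  plan=[
    {"claw": 0,"dx": 10,"dy": 97,"dz": -10,"twist": 0},
    {"claw": 0,"dx": 10,"dy": 97,"dz": -10,"twist": 0},
  ],
)

```text
time_s: 13.6
position: [0.978, 0.2548, 0.2667]
tcp_rot: [[-0.178, 0.949, 0.262], [0.984, 0.169, 0.058], [0.011, 0.268, -0.963]]
force: [-0.0, 0.0, -2.8]
opening: 0.341
```

Call:
arm_command(
  plan=[
    {"claw": 0,"dx": 10,"dy": 97,"dz": -8,"twist": 0},
    {"claw": 0,"dx": 10,"dy": 97,"dz": -8,"twist": 0},
  ],
)

```text
time_s: 13.77
position: [0.986, 0.2589, 0.2745]
tcp_rot: [[-0.179, 0.939, 0.294], [0.984, 0.167, 0.066], [0.013, 0.301, -0.954]]
force: [0.2, 0.5, -3.4]
opening: 0.341
```

Call:
arm_command(
  plan=[
    {"claw": 0,"dx": 10,"dy": 97,"dz": -5,"twist": 0},
    {"claw": 0,"dx": 10,"dy": 97,"dz": -5,"twist": 0},
  ],
)

```text
time_s: 13.93
position: [0.9938, 0.2628, 0.2815]
tcp_rot: [[-0.18, 0.928, 0.325], [0.984, 0.164, 0.075], [0.016, 0.333, -0.943]]
force: [-1.6, -0.0, -3.0]
opening: 0.342
```

```bash
python3 -c "
from h import *
stat();print(push((.97,.235,.0),100))"
```

```text
t 13.93 p [0.9938 0.2628 0.2815] z [ 0.325  0.075 -0.943] xaz 100.4 tilt 19.5 tiltaz 12.9 q [  8.1  60.5  12.5   1.6  87.6 -91.9] F [-1.6 -0.  -3. ] M [-0.08  0.5  -0.01] op 0.342
[ 6. 94. 33.]
```

Call:
arm_command(
  plan=[
    {"claw": 0,"dx": 10,"dy": 96,"dz": 2,"twist": 0},
    {"claw": 0,"dx": 10,"dy": 96,"dz": 2,"twist": 0},
  ],
)

```text
time_s: 14.1
position: [1.0026, 0.2668, 0.2855]
tcp_rot: [[-0.181, 0.917, 0.355], [0.983, 0.162, 0.083], [0.018, 0.364, -0.931]]
force: [-0.2, 0.3, -3.2]
opening: 0.342
```

Call:
arm_command(
  plan=[
    {"claw": 0,"dx": 10,"dy": 96,"dz": 5,"twist": 0},
    {"claw": 0,"dx": 10,"dy": 96,"dz": 5,"twist": 0},
  ],
)

```text
time_s: 14.27
position: [1.011, 0.2708, 0.2889]
tcp_rot: [[-0.182, 0.905, 0.384], [0.983, 0.159, 0.091], [0.021, 0.394, -0.919]]
force: [0.0, 0.3, -3.3]
opening: 0.34
```

Call:
arm_command(
  plan=[
    {"claw": 0,"dx": 10,"dy": 96,"dz": 10,"twist": 0},
    {"claw": 0,"dx": 10,"dy": 96,"dz": 10,"twist": 0},
  ],
)

```text
time_s: 14.43
position: [1.0196, 0.2746, 0.2914]
tcp_rot: [[-0.183, 0.893, 0.412], [0.983, 0.156, 0.098], [0.023, 0.423, -0.906]]
force: [-0.2, 0.7, -2.9]
opening: 0.344
```

Call:
arm_command(
  plan=[
    {"claw": 0,"dx": 10,"dy": 96,"dz": 12,"twist": 0},
    {"claw": 0,"dx": 10,"dy": 96,"dz": 12,"twist": 0},
  ],
)

```text
time_s: 14.6
position: [1.0278, 0.2782, 0.2944]
tcp_rot: [[-0.184, 0.879, 0.439], [0.983, 0.153, 0.106], [0.026, 0.451, -0.892]]
force: [-0.1, 0.5, -3.4]
opening: 0.341
```

```bash
python3 sh.py; python3 -c "
from h import *
print(push((.97,.235,.0),100))"
```

```text
t 14.6 p [1.0278 0.2782 0.2944] z [ 0.439  0.106 -0.892] xaz 100.6 tilt 26.8 tiltaz 13.6 q [  8.5  60.6  12.6   2.3  80.1 -91.6] F [-0.1  0.5 -3.4] M [-0.09  0.61  0.01] op 0.341
[503 345]
[ 5. 89. 45.]
```

```bash
python3 -c "
from h import *
s=bot.read_state();c=cam('scene');R=s['tcp_rot'];p=s['position']+R[:,2]*.05
v=R.T@(c[2]-p);v/=np.linalg.norm(v);print(v,np.degrees(np.arctan2(v[1],v[0])), np.linalg.norm(c[2]-p))
n=np.array([-.5*np.cos(np.radians(13.6)),-.5*np.sin(np.radians(13.6)),.866]);print(n)
"
```

```text
[-0.43845306  0.56793452 -0.69656966] 127.6686214223617 0.8785796298568226
[-0.4859805  -0.11757106  0.866     ]
```

Call:
arm_command(
  plan=[
    {"claw": 0,"dx": 8,"dy": 96,"dz": 20,"twist": 0},
    {"claw": 0,"dx": 8,"dy": 96,"dz": 20,"twist": 0},
  ],
)

```text
time_s: 14.82
position: [1.0373, 0.2804, 0.2949]
tcp_rot: [[-0.186, 0.865, 0.466], [0.982, 0.15, 0.113], [0.028, 0.478, -0.878]]
force: [-0.2, -0.5, -2.4]
opening: 0.345
```

Call:
arm_command(
  plan=[
    {"claw": 0,"dx": 8,"dy": 96,"dz": 20,"twist": 0},
    {"claw": 0,"dx": 8,"dy": 96,"dz": 20,"twist": 0},
  ],
)

```text
time_s: 14.98
position: [1.046, 0.2822, 0.2964]
tcp_rot: [[-0.187, 0.851, 0.491], [0.982, 0.146, 0.12], [0.031, 0.504, -0.863]]
force: [0.4, -0.5, -3.7]
opening: 0.345
```

```bash
python3 -c "
from h import *
stat(); print(delta((.6,-.05,.36)))
"
```

```text
t 14.98 p [1.046  0.2822 0.2964] z [ 0.491  0.12  -0.863] xaz 100.8 tilt 30.4 tiltaz 13.8 q [  8.5  61.   12.6   2.8  76.2 -91.8] F [ 0.4 -0.5 -3.7] M [-0.08  0.7  -0.02] op 0.345
(array([-24.09, -39.6 , -31.37]), 0, 'rows', np.float64(13.4236523354264))
```

Call:
arm_command(
  plan=[
    {"claw": 0,"dx": -24,"dy": -39,"dz": -31,"twist": 0},
    {"claw": 0,"dx": -24,"dy": -39,"dz": -31,"twist": 0},
    {"claw": 0,"dx": -24,"dy": -39,"dz": -31,"twist": 0},
    {"claw": 0,"dx": -24,"dy": -39,"dz": -31,"twist": 0},
    {"claw": 0,"dx": -24,"dy": -39,"dz": -31,"twist": 0},
    {"claw": 0,"dx": -24,"dy": -39,"dz": -31,"twist": 0},
    {"claw": 0,"dx": -24,"dy": -39,"dz": -31,"twist": 0},
    {"claw": 0,"dx": -24,"dy": -39,"dz": -31,"twist": 0},
  ],
)

```text
time_s: 15.65
position: [0.7889, 0.0895, 0.3347]
tcp_rot: [[-0.187, 0.851, 0.49], [0.982, 0.147, 0.12], [0.03, 0.504, -0.863]]
force: [0.1, -1.4, -3.2]
opening: 0.345
```

```bash
python3 -c "
from h import *
stat(); print(delta((.6,-.05,.36)),delta((.52,-.255,.28)))
"
```

```text
t 15.65 p [0.7889 0.0895 0.3347] z [ 0.49   0.12  -0.863] xaz 100.8 tilt 30.3 tiltaz 13.8 q [  -5.2   27.8   74.7   12.5   49.3 -111.4] F [ 0.1 -1.4 -3.2] M [-0.22  0.6  -0.01] op 0.345
(array([-10.08, -16.86, -13.12]), 0, 'rows', np.float64(5.6641110528306)) (array([-28.95, -30.71, -12.6 ]), 0, 'rows', np.float64(10.562048573411605))
```

Call:
arm_command(
  plan=[
    {"claw": 0,"dx": -14,"dy": -18,"dz": -13,"twist": 8},
    {"claw": 0,"dx": -14,"dy": -18,"dz": -13,"twist": 8},
    {"claw": 0,"dx": -14,"dy": -18,"dz": -13,"twist": 8},
    {"claw": 0,"dx": -14,"dy": -18,"dz": -13,"twist": 8},
    {"claw": 0,"dx": -29,"dy": -31,"dz": -13,"twist": 8},
    {"claw": 0,"dx": -29,"dy": -31,"dz": -13,"twist": 8},
    {"claw": 0,"dx": -29,"dy": -31,"dz": -13,"twist": 8},
    {"claw": 0,"dx": -29,"dy": -31,"dz": -13,"twist": 8},
  ],
)

```text
time_s: 16.32
position: [0.579, -0.16, 0.3096]
tcp_rot: [[-0.069, 0.868, 0.492], [0.993, 0.011, 0.118], [0.097, 0.496, -0.863]]
force: [0.1, -0.6, -3.1]
opening: 0.343
```

```bash
python3 -c "
from h import *
stat(); print(delta((.52,-.255,.28)))
"
```

```text
t 16.32 p [ 0.579  -0.16    0.3096] z [ 0.492  0.118 -0.863] xaz 94.0 tilt 30.4 tiltaz 13.5 q [ -38.2   14.9  100.1   31.5   49.6 -148.1] F [ 0.1 -0.6 -3.1] M [-0.22  0.62  0.02] op 0.343
(array([-9.31, -6.7 , -1.47]), 0, 'rows', np.float64(2.773419207144813))
```

```bash
python3 -c "
from h import *
print(delta((.507,-.305,.26)))
"
```

```text
(array([-14.38,  -8.88,  -0.97]), 0, 'rows', np.float64(4.0598274753240196))
```

Call:
arm_command(
  plan=[
    {"claw": 0,"dx": -1,"dy": -1,"dz": -1,"twist": 61},
    {"claw": 0,"dx": -2,"dy": -2,"dz": -1,"twist": 61},
    {"claw": 0,"dx": -4,"dy": -3,"dz": -1,"twist": 61},
    {"claw": 0,"dx": -6,"dy": -4,"dz": -1,"twist": 61},
    {"claw": 0,"dx": -8,"dy": -5,"dz": -1,"twist": 61},
    {"claw": 0,"dx": -10,"dy": -7,"dz": -1,"twist": 61},
    {"claw": 0,"dx": -14.4,"dy": -9,"dz": -1,"twist": 61},
    {"claw": 0,"dx": -14.4,"dy": -9,"dz": -1,"twist": 61},
  ],
)

```text
time_s: 16.98
position: [0.5043, -0.312, 0.2591]
tcp_rot: [[0.701, 0.517, 0.491], [0.539, -0.835, 0.11], [0.467, 0.188, -0.864]]
force: [0.0, 0.3, -2.1]
opening: 0.342
```

```bash
python3 -c "
from h import *
stat(); im=bot.capture('wrist'); save('w3',im); c=cam('wrist'); print(proj(c,(.542,-.249,.105)))
"
```

```text
t 16.98 p [ 0.5043 -0.312   0.2591] z [ 0.491  0.11  -0.864] xaz 37.5 tilt 30.2 tiltaz 12.6 q [ -57.3   20.6  100.8   36.1   53.3 -112.5] F [ 0.   0.3 -2.1] M [-0.22  0.57 -0.02] op 0.342
[304.64604968 118.22954984]
```

```bash
python3 -c "
from h import *
im=cv2.imread('pics/w3.png')
g=cv2.resize(im[60:165,255:365],None,fx=7,fy=7,interpolation=cv2.INTER_CUBIC)
g=np.clip((g/255.)**1.5*255,0,255).astype('uint8'); cv2.imwrite('pics/w3z.png',g[:600])
gray=cv2.cvtColor(im,cv2.COLOR_BGR2GRAY)
for (u,v) in [(281,29),(379,69),(331,189),(241,156)]:
  w=gray[v-9:v+10,u-9:u+10].astype(float); m=np.clip(160-w,0,None); yy,xx=np.mgrid[v-9:v+10,u-9:u+10]; print((m*xx).sum()/m.sum(),(m*yy).sum()/m.sum())
w=gray[95:131,290:328]; th=(w<110).astype('uint8'); n,l,st,ce=cv2.connectedComponentsWithStats(th); print(st,ce+[290,95])
"
```

```text
281.53063750773674 28.727253971528782
379.37443693693695 69.39301801801801
331.357833655706 188.45325596389426
241.18376941946033 154.4233442354865
[[  0   0  38  36 996]
 [  9   7  23  23 372]] [[307.92570281 112.15662651]
 [310.03763441 113.41935484]]
```

```bash
cat > clamp.py <<'E'
from h import *
def clampfit(c,scr,psi=13.6):
    # scr: pixel of the 4 cover screws in cyclic order: first two share... 
    for _ in range(10):
        a=np.radians(psi); n=np.array([-.5*np.cos(a),-.5*np.sin(a),.8660254])
        if _==0: p0=onz(c,np.mean(scr,0),.105)
        P=np.array([onplane(c,u,p0,n) for u in scr]); m=P.mean(0)
        # shift plane so centre has z=.105
        C=c[2]; p0=m+(C-m)*( (.105-m[2])/(C[2]-m[2]))
        yd=(P[1]-P[0])+(P[2]-P[3]); ya=np.degrees(np.arctan2(yd[1],yd[0]))
        psi=ya-90
    return P,psi,p0,n
E
python3 - <<'E'
from clamp import *
c=cam('wrist')
S={'a':(281.5,28.7),'b':(379.4,69.4),'c':(331.4,188.5),'d':(241.2,154.4)}
# upslope = towards valve (image right): b,c upper ; y(+)=? 
order=[S['c'],S['b'],S['a'],S['d']]
P,psi,p0,n=clampfit(c,order)
print(P.round(4),psi,p0,n.round(3)); 
print([np.linalg.norm(P[i]-P[(i+1)%4]).round(4) for i in range(4)])
xa=np.array([.866*np.cos(np.radians(psi)),.866*np.sin(np.radians(psi)),.5]); ya=np.cross(n,xa)
for nm,u in [('TL',(320,92)),('TR',(600,205)),('BL',(165,540)),]:
    q=onplane(c,(255+u[0]/7,60+u[1]/7),p0,n)-p0; print(nm,q@xa,q@ya)
ps=p0-.008*n
H=[(287,373),(335,285),(430,285),(473,373),(428,457),(335,457)]
Q=[onplane(c,(255+u[0]/7,60+u[1]/7),ps,n)-p0 for u in H]
hc=np.mean(Q,0); print('socket',hc@xa,hc@ya,hc@n)
for q in Q: print(np.hypot((q-hc)@xa,(q-hc)@ya), np.degrees(np.arctan2((q-hc)@ya,(q-hc)@xa)))
R=bot.read_state()['tcp_rot']
print('tool x in clamp',np.degrees(np.arctan2(R[:,0]@ya,R[:,0]@xa)),'z.n',R[:,2]@n, (R[:,2]@xa),(R[:,2]@ya))
E
```

```text
[[ 0.5937 -0.2904  0.1275]
 [ 0.5671 -0.179   0.1276]
 [ 0.4908 -0.1971  0.0824]
 [ 0.5176 -0.3081  0.0825]] 13.475478853300302 [ 0.54230204 -0.24363922  0.105     ] [-0.486 -0.117  0.866]
[np.float64(0.1145), np.float64(0.0905), np.float64(0.1142), np.float64(0.0902)]
TL -0.017859155139798487 0.029685540910439158
TR 0.01985173201432488 0.029627517881301874
BL -0.017848176119664536 -0.029554680917053065
socket 0.0010684267957578385 0.0002685770032932233 -0.007999999947561261
0.012440700793059313 -158.67262640861745
0.012575466063055468 139.20560841564225
0.012804789206235113 80.65277422344852
0.012089453194894658 20.354096070028515
0.01256031744912897 -39.943713480977024
0.012616330976900644 -98.82198486025088
tool x in clamp 20.842715225118155 z.n -0.9999694178930159 0.005134815560685457 -0.005887029869202309
```

```bash
cat >> clamp.py <<'E'
psi=13.475; a=np.radians(psi)
xa=np.array([.8660254*np.cos(a),.8660254*np.sin(a),.5]); n=np.array([-.5*np.cos(a),-.5*np.sin(a),.8660254]); ya=np.cross(n,xa)
p0=np.array([.5423,-.24364,.105]); soc=p0+.0011*xa+.0003*ya
def rep():
    s=stat(); R=s["tcp_rot"]; q=s["position"]-soc
    print("TCP in socket frame x,y,h mm",(q@xa*1e3).round(1),(q@ya*1e3).round(1),(q@n*1e3).round(1),"toolx deg",np.degrees(np.arctan2(R[:,0]@ya,R[:,0]@xa)).round(1),"lean x,y deg",np.degrees([R[:,2]@xa,R[:,2]@ya]).round(2),"F(x,y,n)",(s["force"]@np.array([xa,ya,n]).T).round(1))
    return s
E
python3 -c "
from clamp import *
rep(); print(soc,delta(soc+.087*n+.00*xa))"
```

```text
t 17.03 p [ 0.5047 -0.3109  0.2594] z [ 0.492  0.112 -0.863] xaz 37.2 tilt 30.3 tiltaz 12.8 q [ -57.2   20.6  100.8   36.2   53.4 -112.2] F [ 0.5 -0.5 -3.2] M [-0.23  0.68 -0.03] op 0.339
TCP in socket frame x,y,h mm 30.9 -57.0 159.8 toolx deg 20.8 lean x,y deg [ 0.29 -0.34] F(x,y,n) [-1.3 -0.6 -3. ]
[ 0.5431565  -0.24312628  0.10555   ] (array([-0.88, -6.48,  7.23]), 0, 'rows', np.float64(2.337724364299976))
```

Call:
arm_command(
  plan=[
    {"claw": 0,"dx": -0.4,"dy": -3.2,"dz": 3,"twist": 0},
    {"claw": 0,"dx": -0.9,"dy": -6.5,"dz": 6,"twist": 0},
    {"claw": 0,"dx": -0.9,"dy": -6.5,"dz": 7,"twist": 0},
    {"claw": 0,"dx": -0.9,"dy": -6.5,"dz": 7.2,"twist": 0},
    {"claw": 0,"dx": -0.9,"dy": -6.5,"dz": 7.2,"twist": 0},
    {"claw": 0,"dx": -0.9,"dy": -6.5,"dz": 7.2,"twist": 0},
  ],
)

```text
time_s: 17.53
position: [0.502, -0.2551, 0.1829]
tcp_rot: [[0.701, 0.514, 0.495], [0.537, -0.836, 0.108], [0.469, 0.19, -0.862]]
force: [-0.3, -1.0, -3.0]
opening: 0.338
```

```bash
python3 -c "
from clamp import *
rep(); im=bot.capture('wrist'); save('w4',im)
t=bot.capture('top'); g=t[135:235,345:465]; save('t4',cv2.resize(g,None,fx=5,fy=5,interpolation=cv2.INTER_CUBIC))"
```

```text
t 17.53 p [ 0.502  -0.2551  0.1829] z [ 0.495  0.108 -0.862] xaz 37.5 tilt 30.4 tiltaz 12.3 q [ -53.5   25.1  110.8   45.6   40.3 -122.5] F [-0.3 -1.  -3. ] M [-0.19  0.62  0.06] op 0.338
TCP in socket frame x,y,h mm 1.6 -2.0 88.4 toolx deg 21.1 lean x,y deg [ 0.41 -0.58] F(x,y,n) [-2.  -0.9 -2.4]
```

```bash
python3 -c "
from clamp import *
s=bot.read_state();c=cam('wrist',s)
for h in (.015,.05,.08): print('key',h,proj(c,s['position']+s['tcp_rot'][:,2]*h))
print('socket rim',proj(c,soc-.008*n),'win',proj(c,p0))
im=cv2.imread('pics/w4.png'); cv2.imwrite('pics/w4z.png',cv2.resize(im[150:240,265:370],None,fx=7,fy=6,interpolation=cv2.INTER_CUBIC))"
```

```text
key 0.015 [319.32877729 241.51133093]
key 0.05 [319.31862702 221.11043984]
key 0.08 [319.31208242 207.95653225]
socket rim [318.19275857 197.39947069] win [316.68098447 200.08471825]
```

```bash
python3 -c "
from clamp import *
s=bot.read_state();c=cam('wrist',s);R=s['tcp_rot'];P=s['position']
f=lambda t:proj(c,P+R@np.array(t)).round(1)
print('flange under top',f((0,-.022,.0147)),'upper',f((0,-.022,.0087)),'grip top edge',f((0,-.015,-.039)))
for y in (-.010,-.008,0): print('nose',y,f((0,y,.0797)),'taper start',f((0,y,.0767)), 'flange level',f((0,y,.0147)))
print(f((-.00577,-.01,.0767)),f((.00577,-.01,.0767)))
im=cv2.imread('pics/w3.png'); cv2.imwrite('pics/w3y.png',cv2.resize(im[190:250,265:370],None,fx=7,fy=7,interpolation=cv2.INTER_CUBIC))"
```

```text
flange under top [319.3 203. ] upper [319.3 206.2] grip top edge [319.4 257.8]
nose -0.01 [319.3 194.8] taper start [319.3 195.8] flange level [319.3 224.4]
nose -0.008 [319.3 197.4] taper start [319.3 198.5] flange level [319.3 227.9]
nose 0 [319.3 208.1] taper start [319.3 209.3] flange level [319.3 241.7]
[311.2 195.8] [327.4 195.8]
```

```bash
python3 -c "
from clamp import *
s=bot.read_state();c=cam('wrist',s);R=s['tcp_rot'];P=s['position']
f=lambda t:proj(c,P+R@np.array(t))
h=(P-(soc-.008*n))@n; print(h)
# key offset oy in tool y so that taper start flat edge at 203.1
from scipy.optimize import brentq
oy=brentq(lambda o:f((0,-.010+o,.0767))[1]-203.1,-.02,.02); of=brentq(lambda o:f((0,-.022+o,.0147))[1]-210.9,-.02,.02); print('oy nose',oy,'flange',of)
# socket position in tool frame from observed pixel at depth h
q=R.T@(onplane(c,(315.4,199),soc-.008*n,n)-P); print('socket tool',q)
"
```

```text
0.09657579994131535
oy nose 0.005400274529836866 flange 0.004374137604152505
socket tool [-0.00302311 -0.00233561  0.09654583]
```

Call:
arm_command(
  plan=[
    {"claw": 0,"dx": -0.3,"dy": -0.8,"dz": 0,"twist": 0},
    {"claw": 0,"dx": -0.3,"dy": -0.8,"dz": 0,"twist": 0},
    {"claw": 0,"dx": -0.3,"dy": -0.8,"dz": 0,"twist": 0},
    {"claw": 0,"dx": -0.3,"dy": -0.8,"dz": 0,"twist": 0},
  ],
)

```text
time_s: 17.97
position: [0.4955, -0.2503, 0.1803]
tcp_rot: [[0.701, 0.513, 0.495], [0.537, -0.837, 0.107], [0.469, 0.19, -0.862]]
force: [0.0, -0.6, -3.4]
opening: 0.343
```

```bash
python3 -c "
from clamp import *
rep(); im=bot.capture('wrist'); save('w5',cv2.resize(im[150:240,265:370],None,fx=7,fy=6,interpolation=cv2.INTER_CUBIC))
"
```

```text
t 17.97 p [ 0.4955 -0.2503  0.1803] z [ 0.495  0.107 -0.862] xaz 37.4 tilt 30.4 tiltaz 12.2 q [ -53.9   24.9  112.    46.5   39.7 -123.9] F [ 0.  -0.6 -3.4] M [-0.13  0.67 -0.03] op 0.343
TCP in socket frame x,y,h mm -4.2 4.1 88.8 toolx deg 21.0 lean x,y deg [ 0.42 -0.63] F(x,y,n) [-1.8 -0.5 -2.9]
```

Call:
arm_command(
  plan=[
    {"claw": 0,"dx": 0,"dy": 0,"dz": 0.8,"twist": 0},
    {"claw": 0,"dx": 0,"dy": 0,"dz": 1.4,"twist": 0},
    {"claw": 0,"dx": 0,"dy": 0,"dz": 1.8,"twist": 0},
    {"claw": 0,"dx": 0,"dy": 0,"dz": 2.0,"twist": 0},
    {"claw": 0,"dx": 0,"dy": 0,"dz": 2.2,"twist": 0},
    {"claw": 0,"dx": 0,"dy": 0,"dz": 2.3,"twist": 0},
  ],
)

```text
time_s: 18.52
position: [0.5071, -0.2477, 0.16]
tcp_rot: [[0.701, 0.514, 0.495], [0.537, -0.837, 0.108], [0.469, 0.19, -0.862]]
force: [0.1, -0.1, -2.8]
opening: 0.342
```

```bash
python3 -c "
from clamp import *
rep()"
```

```text
t 18.52 p [ 0.5071 -0.2477  0.16  ] z [ 0.495  0.108 -0.862] xaz 37.4 tilt 30.4 tiltaz 12.3 q [ -52.4   27.6  112.    49.2   37.2 -126. ] F [ 0.1 -0.1 -2.8] M [-0.12  0.65  0.01] op 0.342
TCP in socket frame x,y,h mm -4.1 4.0 65.2 toolx deg 21.0 lean x,y deg [ 0.41 -0.58] F(x,y,n) [-1.3 -0.1 -2.5]
```

Call:
arm_command(
  plan=[
    {"claw": 0,"dx": 0,"dy": 0,"dz": 0.4,"twist": 0},
    {"claw": 0,"dx": 0,"dy": 0,"dz": 0.7,"twist": 0},
    {"claw": 0,"dx": 0,"dy": 0,"dz": 1.0,"twist": 0},
    {"claw": 0,"dx": 0,"dy": 0,"dz": 1.2,"twist": 0},
    {"claw": 0,"dx": 0,"dy": 0,"dz": 1.3,"twist": 0},
  ],
)

```text
time_s: 18.93
position: [0.5136, -0.2462, 0.1484]
tcp_rot: [[0.701, 0.514, 0.494], [0.537, -0.837, 0.108], [0.469, 0.189, -0.862]]
force: [0.2, 0.1, -3.0]
opening: 0.348
```

```bash
python3 -c "
from clamp import *
rep()"
```

```text
t 18.93 p [ 0.5136 -0.2462  0.1484] z [ 0.494  0.108 -0.862] xaz 37.4 tilt 30.4 tiltaz 12.4 q [ -51.6   29.1  111.9   50.8   35.9 -127.3] F [ 0.2  0.1 -3. ] M [-0.16  0.65 -0.04] op 0.348
TCP in socket frame x,y,h mm -4.1 3.9 51.9 toolx deg 21.0 lean x,y deg [ 0.4  -0.57] F(x,y,n) [-1.3  0.  -2.7]
```

Call:
arm_command(
  plan=[
    {"claw": 0,"dx": 0,"dy": 0,"dz": 0.2,"twist": 0},
    {"claw": 0,"dx": 0,"dy": 0,"dz": 0.35,"twist": 0},
    {"claw": 0,"dx": 0,"dy": 0,"dz": 0.45,"twist": 0},
  ],
)

```text
time_s: 19.18
position: [0.5158, -0.2458, 0.1448]
tcp_rot: [[0.701, 0.514, 0.495], [0.537, -0.837, 0.108], [0.469, 0.19, -0.862]]
force: [-8.6, -0.9, 12.3]
opening: 0.343
```

```bash
python3 -c "
from clamp import *
rep()"
```

```text
t 19.18 p [ 0.5158 -0.2458  0.1448] z [ 0.495  0.108 -0.862] xaz 37.4 tilt 30.4 tiltaz 12.3 q [ -51.4   29.6  111.8   51.4   35.5 -127.7] F [-8.6 -0.9 12.3] M [0.01 1.03 0.12] op 0.343
TCP in socket frame x,y,h mm -4.0 3.7 47.6 toolx deg 21.0 lean x,y deg [ 0.41 -0.59] F(x,y,n) [-1.2  1.2 14.9]
```

Call:
arm_command(
  plan=[
    {"claw": 0,"dx": 0.04,"dy": 0,"dz": 0,"twist": 5},
    {"claw": 0,"dx": 0.09,"dy": 0.01,"dz": 0,"twist": 10},
    {"claw": 0,"dx": 0.13,"dy": 0.02,"dz": 0,"twist": 15},
    {"claw": 0,"dx": 0.17,"dy": 0.03,"dz": 0,"twist": 20},
  ],
)

```text
time_s: 19.52
position: [0.5173, -0.2454, 0.146]
tcp_rot: [[0.835, 0.24, 0.495], [0.215, -0.971, 0.107], [0.506, 0.017, -0.862]]
force: [0.6, -0.7, -1.6]
opening: 0.344
```

```bash
python3 -c "
from clamp import *
s=rep(); print('F tool',(s['tcp_rot'].T@s['force']).round(1),'M tool',(s['tcp_rot'].T@s['moment']).round(2))"
```

```text
t 19.52 p [ 0.5173 -0.2454  0.146 ] z [ 0.495  0.107 -0.862] xaz 14.4 tilt 30.4 tiltaz 12.2 q [ -51.2   29.5  111.7   51.2   35.6 -107.1] F [ 0.6 -0.7 -1.6] M [-0.23  0.54  0.14] op 0.344
TCP in socket frame x,y,h mm -2.0 3.8 47.9 toolx deg 0.8 lean x,y deg [ 0.44 -0.62] F(x,y,n) [-0.5 -0.8 -1.6]
F tool [-0.5  0.8  1.6] M tool [-0.   -0.57 -0.18]
```

Call:
arm_command(
  plan=[
    {"claw": 0,"dx": 0.05,"dy": 0,"dz": 0.03,"twist": 6},
    {"claw": 0,"dx": 0.1,"dy": 0.01,"dz": 0.05,"twist": 12},
    {"claw": 0,"dx": 0.15,"dy": 0.025,"dz": 0.05,"twist": 18},
    {"claw": 0,"dx": 0.2,"dy": 0.04,"dz": 0.05,"twist": 24},
    {"claw": 0,"dx": 0.25,"dy": 0.07,"dz": 0.05,"twist": 30},
    {"claw": 0,"dx": 0.29,"dy": 0.095,"dz": 0.05,"twist": 36},
  ],
)

```text
time_s: 20.02
position: [0.5205, -0.2458, 0.1478]
tcp_rot: [[0.815, -0.3, 0.496], [-0.4, -0.91, 0.107], [0.419, -0.286, -0.862]]
force: [-2.9, -0.7, 0.4]
opening: 0.344
```

```bash
python3 -c "
from clamp import *
s=rep(); print('F tool',(s['tcp_rot'].T@s['force']).round(1),'M tool',(s['tcp_rot'].T@s['moment']).round(2))"
```

```text
t 20.02 p [ 0.5205 -0.2458  0.1478] z [ 0.496  0.107 -0.862] xaz -26.2 tilt 30.5 tiltaz 12.2 q [-50.9  29.4 111.3  50.9  35.7 -70.2] F [-2.9 -0.7  0.4] M [-0.13  0.47  0.23] op 0.344
TCP in socket frame x,y,h mm 1.5 2.7 47.9 toolx deg -35.4 lean x,y deg [ 0.49 -0.65] F(x,y,n) [-2.4  0.1  1.9]
F tool [-2.   1.4 -1.9] M tool [-0.2  -0.45 -0.21]
```

Call:
arm_command(
  plan=[
    {"claw": 0,"dx": 0.05,"dy": 0,"dz": 0.03,"twist": 6},
    {"claw": 0,"dx": 0.1,"dy": 0.01,"dz": 0.05,"twist": 12},
    {"claw": 0,"dx": 0.15,"dy": 0.025,"dz": 0.05,"twist": 18},
    {"claw": 0,"dx": 0.2,"dy": 0.04,"dz": 0.05,"twist": 24},
    {"claw": 0,"dx": 0.25,"dy": 0.07,"dz": 0.05,"twist": 30},
    {"claw": 0,"dx": 0.29,"dy": 0.095,"dz": 0.05,"twist": 36},
    {"claw": 0,"dx": 0.29,"dy": 0.095,"dz": 0.05,"twist": 36},
  ],
)

```text
time_s: 20.6
position: [0.523, -0.2481, 0.1489]
tcp_rot: [[0.481, -0.722, 0.497], [-0.86, -0.5, 0.107], [0.171, -0.478, -0.861]]
force: [-1.8, -0.1, 2.5]
opening: 0.341
```

```bash
python3 -c "
from clamp import *
s=rep(); print('F tool',(s['tcp_rot'].T@s['force']).round(1),'M tool',(s['tcp_rot'].T@s['moment']).round(2))"
```

```text
t 20.6 p [ 0.523  -0.2481  0.1489] z [ 0.497  0.107 -0.861] xaz -60.7 tilt 30.5 tiltaz 12.1 q [-50.9  29.5 110.8  50.5  35.9 -33.6] F [-1.8 -0.1  2.5] M [-0.1   0.64 -0.01] op 0.341
TCP in socket frame x,y,h mm 3.7 -0.1 47.9 toolx deg -71.5 lean x,y deg [ 0.53 -0.69] F(x,y,n) [-0.3  0.3  3. ]
F tool [-0.3  0.2 -3.1] M tool [-0.6  -0.25  0.03]
```

Call:
arm_command(
  plan=[
    {"claw": 0.75,"dx": 0,"dy": 0,"dz": 0,"twist": 0},
    {"claw": 0.75,"dx": 0,"dy": 0,"dz": 0,"twist": 0},
    {"claw": 0.75,"dx": 0,"dy": 0,"dz": 0,"twist": 0},
    {"claw": 0.75,"dx": 0,"dy": 0,"dz": 0,"twist": 0},
    {"claw": 0.75,"dx": 0,"dy": 0,"dz": 0,"twist": 0},
    {"claw": 0.75,"dx": 0,"dy": 0,"dz": 0,"twist": 0},
    {"claw": 0.75,"dx": 0,"dy": 0,"dz": 0,"twist": 0},
  ],
)

```text
time_s: 21.18
position: [0.523, -0.248, 0.1488]
tcp_rot: [[0.482, -0.722, 0.497], [-0.859, -0.5, 0.107], [0.171, -0.478, -0.861]]
force: [0.7, 0.2, -1.7]
opening: 0.729
```

```bash
python3 -c "
from clamp import *
s=rep(); im=bot.capture('wrist'); save('w6',im); im=bot.capture('top'); save('t6',cv2.resize(im[135:235,345:465],None,fx=5,fy=5,interpolation=cv2.INTER_CUBIC))"
```

```text
t 21.18 p [ 0.523  -0.248   0.1488] z [ 0.497  0.107 -0.861] xaz -60.7 tilt 30.5 tiltaz 12.1 q [-50.9  29.5 110.8  50.5  35.9 -33.6] F [ 0.7  0.2 -1.7] M [-0.14  0.48  0.01] op 0.729
TCP in socket frame x,y,h mm 3.7 -0.1 47.9 toolx deg -71.5 lean x,y deg [ 0.53 -0.69] F(x,y,n) [-0.2  0.  -1.9]
```

Call:
arm_command(
  plan=[
    {"claw": 0.8,"dx": -0.06,"dy": 0,"dz": 0,"twist": -7},
    {"claw": 0.8,"dx": -0.12,"dy": 0.015,"dz": 0,"twist": -14},
    {"claw": 0.8,"dx": -0.18,"dy": 0.03,"dz": 0,"twist": -21},
    {"claw": 0.8,"dx": -0.235,"dy": 0.06,"dz": 0,"twist": -28},
    {"claw": 0.8,"dx": -0.29,"dy": 0.09,"dz": 0,"twist": -35},
    {"claw": 0.8,"dx": -0.335,"dy": 0.13,"dz": 0,"twist": -42},
    {"claw": 0.8,"dx": -0.38,"dy": 0.17,"dz": 0,"twist": -49},
    {"claw": 0.8,"dx": -0.415,"dy": 0.22,"dz": 0,"twist": -56},
  ],
)

```text
time_s: 21.95
position: [0.5194, -0.2455, 0.1471]
tcp_rot: [[0.868, 0.001, 0.497], [-0.06, -0.992, 0.107], [0.493, -0.122, -0.861]]
force: [0.4, 0.9, 0.3]
opening: 0.803
```

```bash
python3 -c "
from clamp import *
s=rep()"
```

```text
t 21.95 p [ 0.5194 -0.2455  0.1471] z [ 0.497  0.107 -0.861] xaz -4.0 tilt 30.5 tiltaz 12.1 q [-51.   29.5 111.5  51.2  35.6 -90.9] F [0.4 0.9 0.3] M [-0.17  0.27 -0.03] op 0.803
TCP in socket frame x,y,h mm 0.3 3.2 47.8 toolx deg -15.1 lean x,y deg [ 0.53 -0.69] F(x,y,n) [ 0.7  0.8 -0.1]
```

Call:
arm_command(
  plan=[
    {"claw": 0.7,"dx": -0.06,"dy": 0,"dz": 0,"twist": -7},
    {"claw": 0.6,"dx": -0.12,"dy": 0.015,"dz": 0,"twist": -14},
    {"claw": 0.6,"dx": -0.18,"dy": 0.03,"dz": 0,"twist": -21},
    {"claw": 0.6,"dx": -0.235,"dy": 0.06,"dz": 0,"twist": -28},
    {"claw": 0.6,"dx": -0.28,"dy": 0.085,"dz": 0,"twist": -33.5},
    {"claw": 0.6,"dx": -0.28,"dy": 0.085,"dz": 0,"twist": -33.5},
  ],
)

```text
time_s: 22.45
position: [0.5169, -0.2463, 0.1455]
tcp_rot: [[0.723, 0.481, 0.497], [0.499, -0.86, 0.107], [0.479, 0.171, -0.861]]
force: [-0.5, 0.1, 0.3]
opening: 0.605
```

```bash
python3 -c "
from clamp import *
s=rep(); im=bot.capture('wrist'); save('w7',im)"
```

```text
t 22.45 p [ 0.5169 -0.2463  0.1455] z [ 0.497  0.107 -0.861] xaz 34.6 tilt 30.5 tiltaz 12.1 q [ -51.3   29.6  111.7   51.5   35.5 -125.2] F [-0.5  0.1  0.3] M [-0.12  0.35 -0.04] op 0.605
TCP in socket frame x,y,h mm -2.7 3.1 47.7 toolx deg 18.5 lean x,y deg [ 0.53 -0.69] F(x,y,n) [-0.2  0.2  0.5]
```

Call:
arm_command(
  plan=[
    {"claw": 0,"dx": -0.1,"dy": 0,"dz": 0,"twist": 0},
    {"claw": 0,"dx": -0.1,"dy": 0,"dz": 0,"twist": 0},
    {"claw": 0,"dx": -0.1,"dy": 0,"dz": 0,"twist": 0},
    {"claw": 0,"dx": -0.1,"dy": 0,"dz": 0,"twist": 0},
    {"claw": 0,"dx": -0.1,"dy": 0,"dz": 0,"twist": 0},
    {"claw": 0,"dx": -0.1,"dy": 0,"dz": 0,"twist": 0},
    {"claw": 0,"dx": -0.1,"dy": 0,"dz": 0,"twist": 0},
  ],
)

```text
time_s: 23.08
position: [0.5162, -0.2468, 0.1451]
tcp_rot: [[0.724, 0.478, 0.497], [0.496, -0.862, 0.107], [0.479, 0.169, -0.861]]
force: [-0.8, 0.0, -0.4]
opening: 0.342
```

```bash
python3 -c "
from clamp import *
s=rep(); print('F tool',(s['tcp_rot'].T@s['force']).round(1),'M tool',(s['tcp_rot'].T@s['moment']).round(2))"
```

```text
t 23.08 p [ 0.5162 -0.2468  0.1451] z [ 0.497  0.107 -0.861] xaz 34.4 tilt 30.5 tiltaz 12.1 q [ -51.5   29.6  111.8   51.6   35.5 -125.2] F [-0.8  0.  -0.4] M [-0.23  0.37  0.01] op 0.342
TCP in socket frame x,y,h mm -3.6 2.7 47.7 toolx deg 18.3 lean x,y deg [ 0.53 -0.69] F(x,y,n) [-0.9  0.2  0. ]
F tool [-0.8 -0.5 -0. ] M tool [ 0.02 -0.42 -0.09]
```

Regripped. Next is the second turn, with the same slight press into the socket.

Call:
arm_command(
  plan=[
    {"claw": 0,"dx": 0.05,"dy": 0,"dz": 0.05,"twist": 6},
    {"claw": 0,"dx": 0.1,"dy": 0.01,"dz": 0.1,"twist": 12},
    {"claw": 0,"dx": 0.15,"dy": 0.025,"dz": 0.1,"twist": 18},
    {"claw": 0,"dx": 0.2,"dy": 0.04,"dz": 0.1,"twist": 24},
    {"claw": 0,"dx": 0.25,"dy": 0.07,"dz": 0.1,"twist": 30},
    {"claw": 0,"dx": 0.29,"dy": 0.095,"dz": 0.1,"twist": 36},
    {"claw": 0,"dx": 0.335,"dy": 0.13,"dz": 0.1,"twist": 42},
  ],
)

```text
time_s: 23.67
position: [0.5194, -0.2461, 0.1469]
tcp_rot: [[0.858, -0.133, 0.497], [-0.212, -0.971, 0.106], [0.469, -0.196, -0.861]]
force: [-4.4, -0.5, 8.4]
opening: 0.343
```

```bash
python3 -c "
from clamp import *
s=rep(); print('F tool',(s['tcp_rot'].T@s['force']).round(1),'M tool',(s['tcp_rot'].T@s['moment']).round(2))"
```

```text
t 23.67 p [ 0.5194 -0.2461  0.1469] z [ 0.497  0.106 -0.861] xaz -13.9 tilt 30.5 tiltaz 12.1 q [-51.1  29.5 111.5  51.2  35.6 -82.2] F [-4.4 -0.5  8.4] M [-0.07  0.7   0.29] op 0.343
TCP in socket frame x,y,h mm 0.1 2.6 47.7 toolx deg -23.9 lean x,y deg [ 0.54 -0.71] F(x,y,n) [0.4 0.6 9.5]
F tool [ 0.2 -0.6 -9.5] M tool [-0.08 -0.72 -0.21]
```

Call:
arm_command(
  plan=[
    {"claw": 0,"dx": 0.05,"dy": 0,"dz": 0,"twist": 6},
    {"claw": 0,"dx": 0.1,"dy": 0.01,"dz": 0,"twist": 12},
    {"claw": 0,"dx": 0.15,"dy": 0.025,"dz": 0,"twist": 18},
    {"claw": 0,"dx": 0.2,"dy": 0.04,"dz": 0,"twist": 24},
    {"claw": 0,"dx": 0.25,"dy": 0.07,"dz": 0,"twist": 30},
  ],
)

```text
time_s: 24.08
position: [0.5215, -0.2472, 0.148]
tcp_rot: [[0.674, -0.546, 0.497], [-0.672, -0.733, 0.106], [0.306, -0.406, -0.861]]
force: [-1.3, -0.2, 0.4]
opening: 0.342
```

```bash
python3 -c "
from clamp import *
s=rep(); print('F tool',(s['tcp_rot'].T@s['force']).round(1),'M tool',(s['tcp_rot'].T@s['moment']).round(2))"
```

```text
t 24.08 p [ 0.5215 -0.2472  0.148 ] z [ 0.497  0.106 -0.861] xaz -44.9 tilt 30.5 tiltaz 12.1 q [-51.   29.5 111.1  50.8  35.8 -51.3] F [-1.3 -0.2  0.4] M [-0.21  0.5   0.23] op 0.342
TCP in socket frame x,y,h mm 2.1 1.1 47.8 toolx deg -54.2 lean x,y deg [ 0.53 -0.71] F(x,y,n) [-0.9  0.1  1. ]
F tool [-0.6  0.7 -1. ] M tool [-0.41 -0.35 -0.25]
```

Call:
arm_command(
  plan=[
    {"claw": 0,"dx": 0.03,"dy": 0,"dz": 0.05,"twist": 4},
    {"claw": 0,"dx": 0.06,"dy": 0.01,"dz": 0.05,"twist": 7},
    {"claw": 0,"dx": 0.09,"dy": 0.01,"dz": 0.05,"twist": 10},
  ],
)

```text
time_s: 24.33
position: [0.5221, -0.2479, 0.1483]
tcp_rot: [[0.569, -0.656, 0.497], [-0.79, -0.604, 0.106], [0.231, -0.453, -0.861]]
force: [-2.7, -1.0, 4.7]
opening: 0.342
```

```bash
python3 -c "
from clamp import *
s=rep(); print('F tool',(s['tcp_rot'].T@s['force']).round(1),'M tool',(s['tcp_rot'].T@s['moment']).round(2))"
```

```text
t 24.33 p [ 0.5221 -0.2479  0.1483] z [ 0.497  0.106 -0.861] xaz -54.3 tilt 30.5 tiltaz 12.1 q [-51.   29.5 110.9  50.7  35.8 -41.1] F [-2.7 -1.   4.7] M [-0.27  0.53  0.44] op 0.342
TCP in socket frame x,y,h mm 2.7 0.3 47.8 toolx deg -64.2 lean x,y deg [ 0.53 -0.72] F(x,y,n) [-0.2 -0.3  5.5]
F tool [ 0.3  0.3 -5.5] M tool [-0.47 -0.35 -0.45]
```

Call:
arm_command(
  plan=[
    {"claw": 0,"dx": 0.03,"dy": 0,"dz": 0.02,"twist": 4},
    {"claw": 0,"dx": 0.04,"dy": 0,"dz": 0.02,"twist": 6},
    {"claw": 0,"dx": 0.04,"dy": 0,"dz": 0.02,"twist": 6},
  ],
)

```text
time_s: 24.58
position: [0.5224, -0.2483, 0.1484]
tcp_rot: [[0.499, -0.71, 0.496], [-0.847, -0.521, 0.106], [0.183, -0.473, -0.862]]
force: [-1.1, 0.1, 2.5]
opening: 0.346
```

```bash
python3 -c "
from clamp import *
s=rep(); print('F tool',(s['tcp_rot'].T@s['force']).round(1),'M tool',(s['tcp_rot'].T@s['moment']).round(2))"
```

```text
t 24.58 p [ 0.5224 -0.2483  0.1484] z [ 0.496  0.106 -0.862] xaz -59.5 tilt 30.5 tiltaz 12.0 q [-50.9  29.5 110.9  50.6  35.8 -35.1] F [-1.1  0.1  2.5] M [-0.4   0.53  0.52] op 0.346
TCP in socket frame x,y,h mm 2.9 -0.2 47.8 toolx deg -70.1 lean x,y deg [ 0.5  -0.73] F(x,y,n) [0.3 0.4 2.7]
F tool [-0.2 -0.5 -2.7] M tool [-0.55 -0.24 -0.59]
```

Call:
arm_command(
  plan=[
    {"claw": 0,"dx": -0.03,"dy": 0,"dz": 0,"twist": -4},
    {"claw": 0,"dx": -0.06,"dy": 0,"dz": 0,"twist": -8},
    {"claw": 0,"dx": -0.06,"dy": 0,"dz": -1,"twist": -8},
    {"claw": 0,"dx": -0.06,"dy": 0,"dz": -2.5,"twist": -8},
    {"claw": 0,"dx": -0.06,"dy": 0,"dz": -4.5,"twist": -8},
    {"claw": 0,"dx": -0.06,"dy": 0,"dz": -7,"twist": -8},
    {"claw": 0,"dx": -0.06,"dy": 0,"dz": -10,"twist": -8},
    {"claw": 0,"dx": -0.06,"dy": 0,"dz": -10,"twist": -8},
  ],
)

```text
time_s: 25.25
position: [0.4725, -0.2601, 0.2379]
tcp_rot: [[0.591, -0.634, 0.5], [-0.766, -0.635, 0.101], [0.253, -0.443, -0.86]]
force: [0.6, -0.0, -0.1]
opening: 0.047
```

```bash
python3 -c "
from clamp import *
s=rep(); im=bot.capture('wrist'); save('w8',im)"
```

```text
t 25.25 p [ 0.4725 -0.2601  0.2379] z [ 0.5    0.101 -0.86 ] xaz -52.4 tilt 30.7 tiltaz 11.4 q [-57.2  18.  110.4  40.4  47.1 -35.3] F [ 0.6 -0.  -0.1] M [-0.19  0.34 -0.01] op 0.047
TCP in socket frame x,y,h mm 3.3 -0.1 151.0 toolx deg -62.0 lean x,y deg [ 0.65 -1.05] F(x,y,n) [ 0.4 -0.1 -0.4]
```

The fingers closed empty (opening 0.047). The key slipped out of the grip and is still standing in the socket, with its grip top near (315,205). I'll open and look again.

Call:
arm_command(
  plan=[
    {"claw": 0.8,"dx": 0,"dy": 3,"dz": 0,"twist": 0},
    {"claw": 0.8,"dx": 0,"dy": 4,"dz": 0,"twist": 0},
    {"claw": 0.8,"dx": 0,"dy": 4,"dz": 0,"twist": 0},
    {"claw": 0.8,"dx": 0,"dy": 4,"dz": 0,"twist": 0},
    {"claw": 0.8,"dx": 0,"dy": 4,"dz": 0,"twist": 0},
    {"claw": 0.8,"dx": 0,"dy": 4,"dz": 0,"twist": 0},
    {"claw": 0.8,"dx": 0,"dy": 4,"dz": 0,"twist": 0},
    {"claw": 0.8,"dx": 0,"dy": 4,"dz": 0,"twist": 0},
  ],
)

```text
time_s: 25.97
position: [0.4476, -0.2845, 0.219]
tcp_rot: [[0.591, -0.633, 0.499], [-0.766, -0.635, 0.102], [0.252, -0.443, -0.86]]
force: [0.1, 0.8, 0.0]
opening: 0.557
```

```bash
python3 -c "
from clamp import *
s=rep(); im=bot.capture('wrist'); save('w9',im); save('w9z',cv2.resize((np.clip((im[100:230,240:400]/255.)**.6*255,0,255)).astype('uint8'),None,fx=4.6,fy=4.6,interpolation=cv2.INTER_CUBIC))"
```

```text
t 25.97 p [ 0.4476 -0.2845  0.219 ] z [ 0.499  0.102 -0.86 ] xaz -52.3 tilt 30.6 tiltaz 11.6 q [-61.8  19.9 111.6  41.7  47.2 -41.8] F [0.1 0.8 0. ] M [-0.12  0.38 -0.01] op 0.557
TCP in socket frame x,y,h mm -32.1 -18.0 149.5 toolx deg -62.0 lean x,y deg [ 0.62 -0.97] F(x,y,n) [ 0.3  0.7 -0.1]
```

```bash
python3 -c "
from clamp import *
s=bot.read_state();c=cam('wrist',s);R=s['tcp_rot']
for h in (.087,.075,.1):
  g=lambda x,y:onplane(c,(240+x/4.6,100+y/4.6),soc+h*n,n)
  q=[g(245,202),g(452,202),g(453,401),g(250,403)]
  m=np.mean(q,0); print(h,'w',np.linalg.norm(q[0]-q[1])*1e3,np.linalg.norm(q[1]-q[2])*1e3,'tool mm',(R.T@(m-s['position'])*1e3).round(1),'sock',((m-soc)@xa*1e3).round(1),((m-soc)@ya*1e3).round(1))
"
```

```text
0.087 w 29.017807385136862 28.647471697716373 tool mm [ -3.6 -32.3  62.5] sock -4.7 -0.8
0.075 w 30.55971343745405 30.169699390802457 tool mm [ -3.7 -30.3  74.5] sock -6.3 -1.9
0.1 w 27.347409161793276 26.998391696873135 tool mm [ -3.5 -34.5  49.5] sock -2.8 0.4
```

```bash
python3 -c "
from clamp import *
t=lambda h:soc+.0004*xa-.0007*ya+h*n
print(delta(t(.125)),delta(t(.044)))"
```

```text
(array([-0.06, -3.69,  2.46]), 0, 'rows', np.float64(1.0626720818299424)) (array([-0.22, -3.67, 10.56]), 0, 'rows', np.float64(2.6813957752149613))
```

Call:
arm_command(
  plan=[
    {"claw": 0.8,"dx": -0.1,"dy": -3.7,"dz": 2.4,"twist": 0},
    {"claw": 0.8,"dx": -0.1,"dy": -3.7,"dz": 2.4,"twist": 0},
    {"claw": 0.8,"dx": -0.1,"dy": -3.7,"dz": 3,"twist": 0},
    {"claw": 0.8,"dx": -0.15,"dy": -3.7,"dz": 5.5,"twist": 0},
    {"claw": 0.8,"dx": -0.2,"dy": -3.7,"dz": 8,"twist": 0},
    {"claw": 0.8,"dx": -0.2,"dy": -3.7,"dz": 10,"twist": 0},
    {"claw": 0.8,"dx": -0.2,"dy": -3.7,"dz": 10.5,"twist": 0},
    {"claw": 0.8,"dx": -0.2,"dy": -3.7,"dz": 10.5,"twist": 0},
  ],
)

```text
time_s: 26.68
position: [0.5219, -0.2484, 0.1431]
tcp_rot: [[0.592, -0.634, 0.498], [-0.766, -0.634, 0.104], [0.249, -0.443, -0.861]]
force: [-0.2, -0.2, -0.1]
opening: 0.797
```

```bash
python3 -c "
from clamp import *
s=rep(); im=bot.capture('wrist'); save('w10',im)"
```

```text
t 26.68 p [ 0.5219 -0.2484  0.1431] z [ 0.498  0.104 -0.861] xaz -52.3 tilt 30.6 tiltaz 11.8 q [-51.   30.1 111.2  51.7  35.2 -44.5] F [-0.2 -0.2 -0.1] M [-0.13  0.37 -0.08] op 0.797
TCP in socket frame x,y,h mm -0.2 -0.2 43.4 toolx deg -62.0 lean x,y deg [ 0.54 -0.84] F(x,y,n) [-0.2 -0.1 -0. ]
```

Key is between the fingers again, with the flange arc at (319,207). Closing fully before pulling slowly.

Call:
arm_command(
  plan=[
    {"claw": 0,"dx": 0,"dy": 0,"dz": 0,"twist": 0},
    {"claw": 0,"dx": 0,"dy": 0,"dz": 0,"twist": 0},
    {"claw": 0,"dx": 0,"dy": 0,"dz": 0,"twist": 0},
    {"claw": 0,"dx": 0,"dy": 0,"dz": 0,"twist": 0},
    {"claw": 0,"dx": 0,"dy": 0,"dz": 0,"twist": 0},
    {"claw": 0,"dx": 0,"dy": 0,"dz": 0,"twist": 0},
    {"claw": 0,"dx": 0,"dy": 0,"dz": 0,"twist": 0},
    {"claw": 0,"dx": 0,"dy": 0,"dz": 0,"twist": 0},
  ],
)

```text
time_s: 27.4
position: [0.5219, -0.2488, 0.1443]
tcp_rot: [[0.592, -0.633, 0.499], [-0.766, -0.635, 0.103], [0.251, -0.443, -0.861]]
force: [-2.6, -0.1, 1.8]
opening: 0.343
```

```bash
python3 -c "
from clamp import *
s=rep(); print('F tool',(s['tcp_rot'].T@s['force']).round(1),'M tool',(s['tcp_rot'].T@s['moment']).round(2))"
```

```text
t 27.4 p [ 0.5219 -0.2488  0.1443] z [ 0.499  0.103 -0.861] xaz -52.3 tilt 30.6 tiltaz 11.7 q [-51.   29.9 111.2  51.6  35.2 -44.5] F [-2.6 -0.1  1.8] M [-0.12  0.47  0.13] op 0.343
TCP in socket frame x,y,h mm 0.3 -0.6 44.5 toolx deg -62.0 lean x,y deg [ 0.59 -0.92] F(x,y,n) [-1.3  0.5  2.8]
F tool [-1.   0.9 -2.9] M tool [-0.4  -0.28 -0.12]
```

Call:
arm_command(
  plan=[
    {"claw": 0,"dx": 0,"dy": 0,"dz": -0.1,"twist": 0},
    {"claw": 0,"dx": 0,"dy": 0,"dz": -0.2,"twist": 0},
    {"claw": 0,"dx": 0,"dy": 0,"dz": -0.3,"twist": 0},
  ],
)

```text
time_s: 27.65
position: [0.5215, -0.249, 0.1445]
tcp_rot: [[0.592, -0.634, 0.497], [-0.767, -0.634, 0.104], [0.249, -0.443, -0.861]]
force: [24.6, 1.1, -35.0]
opening: 0.341
```

```bash
python3 -c "
from clamp import *
s=rep(); print('F tool',(s['tcp_rot'].T@s['force']).round(1),'M tool',(s['tcp_rot'].T@s['moment']).round(2))"
```

```text
t 27.65 p [ 0.5215 -0.249   0.1445] z [ 0.497  0.104 -0.861] xaz -52.3 tilt 30.5 tiltaz 11.8 q [-51.1  29.9 111.1  51.4  35.4 -44.2] F [ 24.6   1.1 -35. ] M [-0.78 -0.64 -0.26] op 0.341
TCP in socket frame x,y,h mm 0.0 -0.6 44.9 toolx deg -62.1 lean x,y deg [ 0.52 -0.84] F(x,y,n) [  3.4  -4.7 -42.4]
F tool [ 5.  -0.8 42.5] M tool [-0.03  1.02 -0.23]
```

Call:
arm_command(
  plan=[
    {"claw": 0,"dx": 0,"dy": 0,"dz": 0.1,"twist": 0},
    {"claw": 0,"dx": -0.02,"dy": 0,"dz": 0.2,"twist": -4},
    {"claw": 0,"dx": -0.04,"dy": 0,"dz": 0.2,"twist": -8},
    {"claw": 0,"dx": -0.06,"dy": 0.01,"dz": 0.2,"twist": -12},
    {"claw": 0,"dx": -0.06,"dy": 0.01,"dz": 0.2,"twist": -14},
  ],
)

```text
time_s: 28.07
position: [0.5217, -0.2485, 0.1438]
tcp_rot: [[0.728, -0.47, 0.498], [-0.589, -0.802, 0.103], [0.351, -0.369, -0.861]]
force: [-8.6, -0.8, 12.0]
opening: 0.342
```

```bash
python3 -c "
from clamp import *
s=rep(); print('F tool',(s['tcp_rot'].T@s['force']).round(1),'M tool',(s['tcp_rot'].T@s['moment']).round(2))"
```

```text
t 28.07 p [ 0.5217 -0.2485  0.1438] z [ 0.498  0.103 -0.861] xaz -38.9 tilt 30.6 tiltaz 11.7 q [-51.   30.  111.2  51.7  35.2 -58.7] F [-8.6 -0.8 12. ] M [0.21 0.65 0.05] op 0.342
TCP in socket frame x,y,h mm -0.0 -0.2 44.2 toolx deg -47.9 lean x,y deg [ 0.58 -0.89] F(x,y,n) [-1.4  1.2 14.6]
F tool [ -1.6   0.2 -14.7] M tool [-0.22 -0.64  0.13]
```

Call:
arm_command(
  plan=[
    {"claw": 0,"dx": 0,"dy": 0,"dz": -0.1,"twist": 0},
    {"claw": 0,"dx": 0,"dy": 0,"dz": -0.2,"twist": 0},
    {"claw": 0,"dx": 0,"dy": 0,"dz": -0.3,"twist": 0},
  ],
)

```text
time_s: 28.32
position: [0.5213, -0.2486, 0.1441]
tcp_rot: [[0.728, -0.472, 0.497], [-0.59, -0.8, 0.105], [0.349, -0.37, -0.861]]
force: [22.6, 0.9, -32.1]
opening: 0.34
```

```bash
python3 -c "
from clamp import *
s=rep(); print('F tool',(s['tcp_rot'].T@s['force']).round(1),'M tool',(s['tcp_rot'].T@s['moment']).round(2))"
```

```text
t 28.32 p [ 0.5213 -0.2486  0.1441] z [ 0.497  0.105 -0.861] xaz -39.0 tilt 30.5 tiltaz 11.9 q [-51.1  29.9 111.2  51.5  35.4 -58.3] F [ 22.6   0.9 -32.1] M [-0.52 -0.6  -0.28] op 0.34
TCP in socket frame x,y,h mm -0.2 -0.2 44.6 toolx deg -48.1 lean x,y deg [ 0.53 -0.8 ] F(x,y,n) [  3.1  -4.4 -38.9]
F tool [ 4.7  0.5 39. ] M tool [-0.12  0.83 -0.08]
```

Call:
arm_command(
  plan=[
    {"claw": 0,"dx": 0.05,"dy": 0,"dz": -0.05,"twist": 0},
    {"claw": 0,"dx": 0.05,"dy": 0,"dz": -0.1,"twist": 0},
    {"claw": 0,"dx": 0.05,"dy": 0,"dz": -0.1,"twist": 0},
  ],
)

```text
time_s: 28.57
position: [0.5215, -0.2486, 0.144]
tcp_rot: [[0.728, -0.472, 0.496], [-0.591, -0.8, 0.106], [0.347, -0.371, -0.862]]
force: [8.7, 0.7, -12.6]
opening: 0.342
```

```bash
cat > r.py <<'E'
from clamp import *
s=rep(); print('F tool',(s['tcp_rot'].T@s['force']).round(1),'M tool',(s['tcp_rot'].T@s['moment']).round(2))
E
python3 r.py
```

```text
t 28.57 p [ 0.5215 -0.2486  0.144 ] z [ 0.496  0.106 -0.862] xaz -39.1 tilt 30.5 tiltaz 12.0 q [-51.   30.  111.1  51.3  35.4 -58.1] F [  8.7   0.7 -12.6] M [-0.29 -0.01 -0.06] op 0.342
TCP in socket frame x,y,h mm -0.1 -0.3 44.5 toolx deg -48.1 lean x,y deg [ 0.5  -0.73] F(x,y,n) [  1.2  -1.4 -15.2]
F tool [ 1.6  0.  15.2] M tool [-0.23  0.16 -0.1 ]
```

Call:
arm_command(
  plan=[
    {"claw": 0,"dx": 0.1,"dy": 0,"dz": -0.1,"twist": 0},
    {"claw": 0,"dx": 0.1,"dy": 0,"dz": -0.1,"twist": 0},
  ],
)

```text
time_s: 28.73
position: [0.5216, -0.2487, 0.144]
tcp_rot: [[0.729, -0.473, 0.495], [-0.591, -0.799, 0.107], [0.345, -0.371, -0.862]]
force: [6.3, 1.4, -11.6]
opening: 0.344
```

```bash
python3 r.py
```

```text
t 28.73 p [ 0.5216 -0.2487  0.144 ] z [ 0.495  0.107 -0.862] xaz -39.0 tilt 30.4 tiltaz 12.2 q [-51.   30.  111.   51.   35.6 -57.8] F [  6.3   1.4 -11.6] M [-0.29  0.32 -0.04] op 0.344
TCP in socket frame x,y,h mm -0.0 -0.4 44.4 toolx deg -48.1 lean x,y deg [ 0.43 -0.62] F(x,y,n) [ -0.2  -0.1 -13.3]
F tool [-0.2  0.2 13.3] M tool [-0.41 -0.11 -0.07]
```

Call:
arm_command(
  plan=[
    {"claw": 0,"dx": 0.12,"dy": 0,"dz": -0.15,"twist": 0},
    {"claw": 0,"dx": 0.16,"dy": 0,"dz": -0.25,"twist": 0},
  ],
)

```text
time_s: 28.9
position: [0.5216, -0.2489, 0.1442]
tcp_rot: [[0.73, -0.473, 0.492], [-0.592, -0.799, 0.11], [0.341, -0.372, -0.863]]
force: [21.4, 2.4, -34.0]
opening: 0.342
```

```bash
python3 r.py
```

```text
t 28.9 p [ 0.5216 -0.2489  0.1442] z [ 0.492  0.11  -0.863] xaz -39.0 tilt 30.3 tiltaz 12.6 q [-51.   30.  110.8  50.5  35.8 -57.2] F [ 21.4   2.4 -34. ] M [-0.6  -0.17 -0.26] op 0.342
TCP in socket frame x,y,h mm 0.1 -0.6 44.6 toolx deg -48.2 lean x,y deg [ 0.3  -0.45] F(x,y,n) [  1.6  -2.7 -40.1]
F tool [ 2.7  0.6 40.1] M tool [-0.43  0.52 -0.09]
```

Call:
arm_command(
  plan=[
    {"claw": 0,"dx": 0.05,"dy": 0,"dz": -0.15,"twist": 4},
    {"claw": 0,"dx": 0.05,"dy": 0,"dz": -0.2,"twist": -4},
    {"claw": 0,"dx": 0.05,"dy": 0,"dz": -0.2,"twist": 4},
    {"claw": 0,"dx": 0.05,"dy": 0,"dz": -0.2,"twist": -4},
  ],
)

```text
time_s: 29.23
position: [0.5217, -0.2489, 0.1442]
tcp_rot: [[0.752, -0.439, 0.491], [-0.555, -0.825, 0.111], [0.356, -0.356, -0.864]]
force: [13.5, 0.9, -19.8]
opening: 0.344
```

```bash
python3 r.py
```

```text
t 29.23 p [ 0.5217 -0.2489  0.1442] z [ 0.491  0.111 -0.864] xaz -36.4 tilt 30.3 tiltaz 12.8 q [-51.   30.  110.7  50.3  36.  -59.6] F [ 13.5   0.9 -19.8] M [-0.36 -0.13 -0.32] op 0.344
TCP in socket frame x,y,h mm 0.1 -0.6 44.6 toolx deg -45.6 lean x,y deg [ 0.25 -0.35] F(x,y,n) [  1.6  -2.2 -23.8]
F tool [ 2.6  0.4 23.9] M tool [-0.31  0.38  0.08]
```

Call:
arm_command(
  plan=[
    {"claw": 0.8,"dx": 0,"dy": 0,"dz": 0,"twist": 0},
    {"claw": 0.8,"dx": 0,"dy": 0,"dz": 0,"twist": 0},
    {"claw": 0.8,"dx": 0,"dy": 0,"dz": 0,"twist": 0},
    {"claw": 0.8,"dx": 0,"dy": 0,"dz": 0,"twist": 0},
    {"claw": 0.8,"dx": 0,"dy": 0,"dz": -3,"twist": 0},
    {"claw": 0.8,"dx": 0,"dy": 0,"dz": -7,"twist": 0},
    {"claw": 0.8,"dx": 0,"dy": 4,"dz": -10,"twist": 0},
    {"claw": 0.8,"dx": 0,"dy": 4,"dz": -10,"twist": 0},
  ],
)

```text
time_s: 29.9
position: [0.4538, -0.2984, 0.2196]
tcp_rot: [[0.748, -0.442, 0.494], [-0.555, -0.826, 0.101], [0.364, -0.35, -0.863]]
force: [0.2, 0.2, 0.6]
opening: 0.781
```

```bash
python3 r.py; python3 -c "
from clamp import *
im=bot.capture('wrist'); save('w11',im); save('w11z',cv2.resize((np.clip((im[100:230,240:400]/255.)**.6*255,0,255)).astype('uint8'),None,fx=4.6,fy=4.6,interpolation=cv2.INTER_CUBIC))"
```

```text
t 29.9 p [ 0.4538 -0.2984  0.2196] z [ 0.494  0.101 -0.863] xaz -36.5 tilt 30.3 tiltaz 11.6 q [-61.8  20.8 109.6  40.6  48.  -56.8] F [0.2 0.2 0.6] M [-0.2   0.36 -0.05] op 0.781
TCP in socket frame x,y,h mm -29.4 -32.9 148.7 toolx deg -45.5 lean x,y deg [ 0.29 -0.96] F(x,y,n) [0.5 0.1 0.4]
F tool [ 0.2 -0.4 -0.4] M tool [-0.37 -0.19 -0.02]
```

```bash
python3 -c "
from clamp import *
s=bot.read_state();c=cam('wrist',s);R=s['tcp_rot']
for h in (.087,.092,.1):
  g=lambda x,y:onplane(c,(240+x/4.6,100+y/4.6),soc+h*n,n)
  q=[g(226,148),g(440,148),g(439,352),g(235,352)]
  m=np.mean(q,0); print(h,'w',np.linalg.norm(q[0]-q[1])*1e3,np.linalg.norm(q[1]-q[2])*1e3,'tool mm',(R.T@(m-s['position'])*1e3).round(1),'sock',((m-soc)@xa*1e3).round(1),((m-soc)@ya*1e3).round(1))
t=lambda h:soc+.000*xa-.000*ya+h*n
print(delta(t(.125)),delta(t(.05)))"
```

```text
0.087 w 29.462058979661446 28.654987717475706 tool mm [ -5.6 -40.4  60.6] sock -4.3 -1.4
0.092 w 28.803322652793394 28.014296536710283 tool mm [ -5.5 -41.1  55.6] sock -3.8 -0.9
0.1 w 27.74934452980452 26.989190647485653 tool mm [ -5.4 -42.2  47.6] sock -3.0 -0.2
(array([-0.3 , -4.42,  2.26]), 0, 'rows', np.float64(1.1925353312673863)) (array([-0.42, -4.47,  9.76]), 0, 'rows', np.float64(2.5762817500105264))
```

Call:
arm_command(
  plan=[
    {"claw": 0.75,"dx": -0.4,"dy": -4.3,"dz": 2.3,"twist": 0},
    {"claw": 0.75,"dx": -0.4,"dy": -4.3,"dz": 3,"twist": 0},
    {"claw": 0.7,"dx": -0.5,"dy": -4.3,"dz": 6,"twist": 0},
    {"claw": 0.6,"dx": -0.5,"dy": -4.3,"dz": 9,"twist": 0},
    {"claw": 0.5,"dx": -0.5,"dy": -4.3,"dz": 10,"twist": 0},
    {"claw": 0,"dx": -0.5,"dy": -4.3,"dz": 10,"twist": 0},
    {"claw": 0,"dx": -0.5,"dy": -4.3,"dz": 10,"twist": 0},
    {"claw": 0,"dx": -0.5,"dy": -4.3,"dz": 10,"twist": 0},
  ],
)

```text
time_s: 30.62
position: [0.5186, -0.2497, 0.1465]
tcp_rot: [[0.748, -0.443, 0.495], [-0.556, -0.825, 0.102], [0.363, -0.351, -0.863]]
force: [0.7, 0.1, 0.0]
opening: 0.409
```

Call:
arm_command(
  plan=[
    {"claw": 0,"dx": 0,"dy": 0,"dz": 0,"twist": 0},
    {"claw": 0,"dx": 0,"dy": 0,"dz": 0,"twist": 0},
    {"claw": 0,"dx": 0,"dy": 0,"dz": 0,"twist": 0},
    {"claw": 0,"dx": 0,"dy": 0,"dz": 0,"twist": 0},
  ],
)

```text
time_s: 30.95
position: [0.5186, -0.2502, 0.1474]
tcp_rot: [[0.747, -0.443, 0.496], [-0.556, -0.825, 0.101], [0.364, -0.351, -0.863]]
force: [-1.5, -0.2, 1.9]
opening: 0.34
```

```bash
python3 r.py
```

```text
t 30.95 p [ 0.5186 -0.2502  0.1474] z [ 0.496  0.101 -0.863] xaz -36.6 tilt 30.4 tiltaz 11.5 q [-51.3  29.4 111.2  50.7  35.5 -60.2] F [-1.5 -0.2  1.9] M [-0.13  0.36  0.07] op 0.34
TCP in socket frame x,y,h mm -1.2 -1.2 49.0 toolx deg -45.6 lean x,y deg [ 0.36 -0.99] F(x,y,n) [-0.4  0.2  2.4]
F tool [-0.4  0.2 -2.4] M tool [-0.27 -0.26 -0.09]
```

Gently pull about 1 mm while rocking sideways.

Call:
arm_command(
  plan=[
    {"claw": 0,"dx": 0.15,"dy": 0,"dz": -0.08,"twist": 0},
    {"claw": 0,"dx": -0.15,"dy": 0,"dz": -0.1,"twist": 0},
    {"claw": 0,"dx": 0,"dy": 0.2,"dz": -0.12,"twist": 0},
    {"claw": 0,"dx": 0,"dy": -0.2,"dz": -0.14,"twist": 0},
  ],
)

```text
time_s: 31.28
position: [0.5188, -0.2497, 0.1477]
tcp_rot: [[0.748, -0.444, 0.494], [-0.556, -0.825, 0.099], [0.363, -0.349, -0.864]]
force: [5.0, -4.7, -20.0]
opening: 0.337
```

```bash
python3 r.py
```

```text
t 31.28 p [ 0.5188 -0.2497  0.1477] z [ 0.494  0.099 -0.864] xaz -36.6 tilt 30.3 tiltaz 11.4 q [-51.2  29.4 111.2  50.5  35.4 -59.8] F [  5.   -4.7 -20. ] M [-1.48  1.35 -0.52] op 0.337
TCP in socket frame x,y,h mm -0.7 -0.7 49.1 toolx deg -45.6 lean x,y deg [ 0.24 -1.05] F(x,y,n) [ -6.7  -5.7 -19.2]
F tool [-0.9  8.6 19.3] M tool [-2.05 -0.28 -0.15]
```

Call:
arm_command(
  plan=[
    {"claw": 0,"dx": 0.3,"dy": 0.1,"dz": -0.1,"twist": 0},
    {"claw": 0,"dx": 0.3,"dy": 0.1,"dz": -0.1,"twist": 0},
  ],
)

```text
time_s: 31.45
position: [0.5189, -0.2503, 0.1477]
tcp_rot: [[0.75, -0.443, 0.49], [-0.555, -0.825, 0.104], [0.359, -0.35, -0.865]]
force: [4.5, 2.3, -13.1]
opening: 0.342
```

```bash
python3 r.py
```

```text
t 31.45 p [ 0.5189 -0.2503  0.1477] z [ 0.49   0.104 -0.865] xaz -36.5 tilt 30.1 tiltaz 12.0 q [-51.2  29.4 110.9  49.8  35.9 -59.2] F [  4.5   2.3 -13.1] M [-0.03  1.07  0.26] op 0.342
TCP in socket frame x,y,h mm -0.8 -1.3 49.1 toolx deg -45.6 lean x,y deg [ 0.08 -0.75] F(x,y,n) [ -2.3   1.2 -13.8]
F tool [-2.6  0.7 13.7] M tool [-0.52 -0.96 -0.13]
```

Call:
arm_command(
  plan=[
    {"claw": 0,"dx": -0.3,"dy": 0.3,"dz": -0.1,"twist": 0},
    {"claw": 0,"dx": -0.3,"dy": 0.3,"dz": -0.1,"twist": 0},
  ],
)

```text
time_s: 31.62
position: [0.5174, -0.2511, 0.1471]
tcp_rot: [[0.748, -0.443, 0.495], [-0.558, -0.823, 0.106], [0.36, -0.355, -0.863]]
force: [17.0, 4.3, -13.6]
opening: 0.345
```

```bash
python3 r.py
```

```text
t 31.62 p [ 0.5174 -0.2511  0.1471] z [ 0.495  0.106 -0.863] xaz -36.7 tilt 30.4 tiltaz 12.1 q [-51.6  29.5 111.2  50.6  36.  -60.1] F [ 17.    4.3 -13.6] M [ 0.14 -1.31  0.05] op 0.345
TCP in socket frame x,y,h mm -2.5 -1.7 49.4 toolx deg -45.8 lean x,y deg [ 0.39 -0.7 ] F(x,y,n) [  8.4   0.2 -20.5]
F tool [ 5.5 -6.3 20.6] M tool [ 0.86  1.   -0.11]
```

Call:
arm_command(
  plan=[
    {"claw": 0,"dx": 0.4,"dy": 0,"dz": -0.05,"twist": 0},
    {"claw": 0,"dx": 0.7,"dy": 0,"dz": -0.05,"twist": 0},
  ],
)

```text
time_s: 31.78
position: [0.5192, -0.2512, 0.148]
tcp_rot: [[0.753, -0.441, 0.488], [-0.555, -0.824, 0.114], [0.352, -0.357, -0.865]]
force: [-9.8, 5.0, -6.9]
opening: 0.343
```

```bash
python3 r.py
```

```text
t 31.78 p [ 0.5192 -0.2512  0.148 ] z [ 0.488  0.114 -0.865] xaz -36.4 tilt 30.1 tiltaz 13.1 q [-51.4  29.5 110.5  49.2  36.7 -58.6] F [-9.8  5.  -6.9] M [0.4  3.01 0.74] op 0.343
TCP in socket frame x,y,h mm -0.6 -2.3 49.4 toolx deg -45.7 lean x,y deg [ 0.08 -0.18] F(x,y,n) [-10.7   7.1  -1.8]
F tool [-12.6   2.7   1.8] M tool [-1.11 -2.92 -0.11]
```

Call:
arm_command(
  plan=[
    {"claw": 0,"dx": -0.4,"dy": 0,"dz": -0.05,"twist": 0},
    {"claw": 0,"dx": -0.8,"dy": 0,"dz": -0.05,"twist": 0},
  ],
)

```text
time_s: 31.95
position: [0.5171, -0.2506, 0.1473]
tcp_rot: [[0.747, -0.443, 0.496], [-0.559, -0.822, 0.106], [0.36, -0.357, -0.862]]
force: [26.7, -0.2, -16.9]
opening: 0.344
```

```bash
python3 r.py
```

```text
t 31.95 p [ 0.5171 -0.2506  0.1473] z [ 0.496  0.106 -0.862] xaz -36.8 tilt 30.5 tiltaz 12.1 q [-51.6  29.5 111.3  50.7  36.  -60.3] F [ 26.7  -0.2 -16.9] M [-0.83 -2.78 -0.59] op 0.344
TCP in socket frame x,y,h mm -2.6 -1.2 49.7 toolx deg -45.9 lean x,y deg [ 0.46 -0.69] F(x,y,n) [ 14.   -6.4 -27.6]
F tool [13.9 -5.7 27.8] M tool [ 0.72  2.86 -0.2 ]
```

Call:
arm_command(
  plan=[
    {"claw": 0,"dx": 0.6,"dy": 0,"dz": -0.1,"twist": 0},
    {"claw": 0,"dx": 0.9,"dy": 0,"dz": -0.15,"twist": 0},
    {"claw": 0,"dx": 0.3,"dy": 0,"dz": -0.2,"twist": 0},
    {"claw": 0,"dx": -0.3,"dy": 0,"dz": -0.2,"twist": 0},
    {"claw": 0,"dx": -0.6,"dy": 0,"dz": -0.2,"twist": 0},
    {"claw": 0,"dx": 0.3,"dy": 0,"dz": -0.25,"twist": 0},
    {"claw": 0,"dx": 0.9,"dy": 0,"dz": -0.25,"twist": 0},
    {"claw": 0,"dx": 0.2,"dy": 0,"dz": -0.25,"twist": 0},
  ],
)

```text
time_s: 32.62
position: [0.5176, -0.2511, 0.1493]
tcp_rot: [[0.747, -0.443, 0.495], [-0.559, -0.822, 0.109], [0.359, -0.358, -0.862]]
force: [18.7, 2.1, -16.7]
opening: 0.341
```

```bash
python3 r.py
```

```text
t 32.62 p [ 0.5176 -0.2511  0.1493] z [ 0.495  0.109 -0.862] xaz -36.8 tilt 30.5 tiltaz 12.4 q [-51.7  29.3 111.   50.2  36.4 -59.6] F [ 18.7   2.1 -16.7] M [-0.14 -1.12 -0.04] op 0.341
TCP in socket frame x,y,h mm -1.3 -1.8 51.3 toolx deg -45.9 lean x,y deg [ 0.46 -0.55] F(x,y,n) [  7.8  -2.3 -23.8]
F tool [ 6.8 -4.  23.9] M tool [ 0.5   1.   -0.16]
```

Call:
arm_command(
  plan=[
    {"claw": 0,"dx": 0.6,"dy": 0.3,"dz": -0.15,"twist": 0},
    {"claw": 0,"dx": 0.9,"dy": 0.3,"dz": -0.2,"twist": 0},
    {"claw": 0,"dx": 0.3,"dy": 0,"dz": -0.25,"twist": 0},
    {"claw": 0,"dx": -0.3,"dy": -0.3,"dz": -0.3,"twist": 0},
    {"claw": 0,"dx": -0.6,"dy": -0.3,"dz": -0.3,"twist": 0},
    {"claw": 0,"dx": 0.3,"dy": 0,"dz": -0.35,"twist": 0},
    {"claw": 0,"dx": 0.9,"dy": 0.3,"dz": -0.35,"twist": 0},
    {"claw": 0,"dx": 0.2,"dy": 0.1,"dz": -0.35,"twist": 0},
  ],
)

```text
time_s: 33.28
position: [0.5168, -0.2514, 0.1511]
tcp_rot: [[0.749, -0.442, 0.494], [-0.56, -0.821, 0.114], [0.355, -0.362, -0.862]]
force: [18.3, 1.7, -22.3]
opening: 0.342
```

```bash
python3 r.py
```

```text
t 33.28 p [ 0.5168 -0.2514  0.1511] z [ 0.494  0.114 -0.862] xaz -36.8 tilt 30.5 tiltaz 13.0 q [-51.9  29.2 110.8  49.6  37.  -59.1] F [ 18.3   1.7 -22.3] M [-0.35 -0.59 -0.06] op 0.342
TCP in socket frame x,y,h mm -1.1 -1.9 53.3 toolx deg -46.0 lean x,y deg [ 0.46 -0.23] F(x,y,n) [  4.6  -2.6 -28.4]
F tool [ 4.8 -1.4 28.5] M tool [ 0.04  0.66 -0.19]
```

```bash
python3 -c "
from clamp import *
s=bot.read_state();c=cam('wrist',s);R=s['tcp_rot'];P=s['position']
im=bot.capture('wrist'); save('w12z',cv2.resize((np.clip((im[150:250,240:400]/255.)**.6*255,0,255)).astype('uint8'),None,fx=4.6,fy=4.6,interpolation=cv2.INTER_CUBIC))
f=lambda t:proj(c,P+R@np.array(t)).round(1)
for z in (.0147,.016,.020): print(z,f((0,-.022,z)),f((-.022,0,z)),f((.022,0,z)),'griptop',f((0,-.015,z-.054)))
# window edge
print(proj(c,p0).round(1))
"
```

```text
0.0147 [322.1 201. ] [281.8 239.9] [362.3 239.9] griptop [323.4 255.5]
0.016 [322.1 200.4] [282. 239.] [362. 239.] griptop [323.3 254.1]
0.02 [322.1 198.5] [282.8 236.4] [361.1 236.4] griptop [323.2 250. ]
[319.  216.6]
```

Call:
arm_command(
  plan=[
    {"claw": 0,"dx": 0.6,"dy": 0.3,"dz": -0.15,"twist": 0},
    {"claw": 0,"dx": 0.9,"dy": 0.3,"dz": -0.25,"twist": 0},
    {"claw": 0,"dx": 0.3,"dy": 0,"dz": -0.3,"twist": 0},
    {"claw": 0,"dx": -0.4,"dy": -0.3,"dz": -0.35,"twist": 0},
    {"claw": 0,"dx": -0.7,"dy": -0.3,"dz": -0.4,"twist": 0},
    {"claw": 0,"dx": 0.3,"dy": 0,"dz": -0.45,"twist": 0},
    {"claw": 0,"dx": 0.9,"dy": 0.3,"dz": -0.5,"twist": 0},
    {"claw": 0,"dx": 0.2,"dy": 0.1,"dz": -0.5,"twist": 0},
  ],
)

```text
time_s: 34.0
position: [0.5153, -0.2519, 0.1542]
tcp_rot: [[0.749, -0.442, 0.493], [-0.561, -0.819, 0.118], [0.352, -0.365, -0.862]]
force: [16.6, 0.9, -19.8]
opening: 0.341
```

```bash
python3 r.py
```

```text
t 34.0 p [ 0.5153 -0.2519  0.1542] z [ 0.493  0.118 -0.862] xaz -36.8 tilt 30.5 tiltaz 13.4 q [-52.1  28.8 110.7  49.1  37.7 -58.6] F [ 16.6   0.9 -19.8] M [-0.37 -0.54 -0.08] op 0.341
TCP in socket frame x,y,h mm -0.9 -2.0 56.7 toolx deg -46.1 lean x,y deg [ 0.47 -0.03] F(x,y,n) [  4.2  -3.  -25.3]
F tool [ 5.  -0.8 25.3] M tool [-0.    0.64 -0.17]
```

Call:
arm_command(
  plan=[
    {"claw": 0,"dx": 0.6,"dy": 0.2,"dz": -0.2,"twist": 0},
    {"claw": 0,"dx": 0.9,"dy": 0.3,"dz": -0.35,"twist": 0},
    {"claw": 0,"dx": 0.3,"dy": 0,"dz": -0.45,"twist": 0},
    {"claw": 0,"dx": -0.4,"dy": -0.3,"dz": -0.55,"twist": 0},
    {"claw": 0,"dx": -0.6,"dy": -0.3,"dz": -0.65,"twist": 0},
    {"claw": 0,"dx": 0.3,"dy": 0,"dz": -0.75,"twist": 0},
    {"claw": 0,"dx": 0.9,"dy": 0.3,"dz": -0.85,"twist": 0},
    {"claw": 0,"dx": 0.2,"dy": 0.1,"dz": -0.9,"twist": 0},
  ],
)

```text
time_s: 34.67
position: [0.512, -0.2527, 0.1597]
tcp_rot: [[0.751, -0.441, 0.491], [-0.562, -0.818, 0.124], [0.347, -0.369, -0.862]]
force: [19.3, 1.8, -27.7]
opening: 0.34
```

```bash
python3 r.py
```

```text
t 34.67 p [ 0.512  -0.2527  0.1597] z [ 0.491  0.124 -0.862] xaz -36.8 tilt 30.4 tiltaz 14.1 q [-52.6  28.2 110.5  47.9  38.8 -57.6] F [ 19.3   1.8 -27.7] M [-0.54 -0.46 -0.19] op 0.34
TCP in socket frame x,y,h mm -1.1 -2.1 63.2 toolx deg -46.2 lean x,y deg [0.41 0.34] F(x,y,n) [  2.8  -2.8 -33.5]
F tool [ 3.9  0.2 33.5] M tool [-0.21  0.69 -0.16]
```

```bash
python3 -c "
from clamp import *
s=bot.read_state();c=cam('wrist',s);R=s['tcp_rot'];P=s['position']
im=bot.capture('wrist'); save('w13z',cv2.resize((np.clip((im[150:250,240:400]/255.)**.6*255,0,255)).astype('uint8'),None,fx=4.6,fy=4.6,interpolation=cv2.INTER_CUBIC))
"
```

Call:
arm_command(
  plan=[
    {"claw": 0.45,"dx": 0,"dy": 0,"dz": 0.3,"twist": 0},
    {"claw": 0.45,"dx": 0,"dy": 0,"dz": 0.3,"twist": 0},
    {"claw": 0.45,"dx": 0.03,"dy": 0,"dz": 1,"twist": 0},
    {"claw": 0.45,"dx": 0.03,"dy": 0,"dz": 1.7,"twist": 0},
    {"claw": 0.4,"dx": 0.03,"dy": 0,"dz": 1.8,"twist": 0},
    {"claw": 0,"dx": 0.03,"dy": 0,"dz": 1.8,"twist": 0},
    {"claw": 0,"dx": 0.03,"dy": 0,"dz": 1.8,"twist": 0},
    {"claw": 0,"dx": 0.03,"dy": 0,"dz": 1.8,"twist": 0},
  ],
)

```text
time_s: 35.38
position: [0.5207, -0.2506, 0.1445]
tcp_rot: [[0.75, -0.443, 0.492], [-0.563, -0.818, 0.121], [0.349, -0.368, -0.862]]
force: [0.8, 0.2, -1.4]
opening: 0.339
```

```bash
python3 r.py
```

```text
t 35.38 p [ 0.5207 -0.2506  0.1445] z [ 0.492  0.121 -0.862] xaz -36.9 tilt 30.4 tiltaz 13.9 q [-51.5  30.1 110.4  50.1  36.9 -59.2] F [ 0.8  0.2 -1.4] M [-0.24  0.3  -0.03] op 0.339
TCP in socket frame x,y,h mm -0.9 -2.1 45.6 toolx deg -46.2 lean x,y deg [0.44 0.19] F(x,y,n) [-0.  -0.  -1.6]
F tool [-0.   0.1  1.6] M tool [-0.36 -0.13 -0.06]
```

Call:
arm_command(
  plan=[
    {"claw": 0,"dx": 0.03,"dy": 0,"dz": -0.15,"twist": 0},
    {"claw": 0,"dx": 0.06,"dy": 0,"dz": -0.2,"twist": -7},
    {"claw": 0,"dx": 0.06,"dy": 0,"dz": -0.2,"twist": -14},
  ],
)

```text
time_s: 35.63
position: [0.5204, -0.2506, 0.1447]
tcp_rot: [[0.836, -0.245, 0.49], [-0.344, -0.931, 0.123], [0.426, -0.272, -0.863]]
force: [9.0, 0.5, -16.1]
opening: 0.341
```

```bash
python3 r.py
```

```text
t 35.63 p [ 0.5204 -0.2506  0.1447] z [ 0.49   0.123 -0.863] xaz -22.4 tilt 30.4 tiltaz 14.1 q [-51.5  30.1 110.4  49.9  37.  -73.2] F [  9.    0.5 -16.1] M [-0.28  0.2  -0.33] op 0.341
TCP in socket frame x,y,h mm -1.1 -2.0 45.9 toolx deg -32.0 lean x,y deg [0.37 0.3 ] F(x,y,n) [ -0.4  -1.7 -18.3]
F tool [ 0.5  1.7 18.3] M tool [-0.44 -0.03  0.17]
```

Call:
arm_command(
  plan=[
    {"claw": 0,"dx": 0,"dy": 0,"dz": -0.05,"twist": 3},
    {"claw": 0,"dx": 0,"dy": 0,"dz": -0.05,"twist": 6},
  ],
)

```text
time_s: 35.8
position: [0.5205, -0.2507, 0.1447]
tcp_rot: [[0.806, -0.332, 0.49], [-0.441, -0.889, 0.123], [0.395, -0.316, -0.863]]
force: [5.8, 0.3, -7.5]
opening: 0.343
```

```bash
python3 r.py | tail -2
```

```text
TCP in socket frame x,y,h mm -1.0 -2.1 45.8 toolx deg -38.1 lean x,y deg [0.37 0.31] F(x,y,n) [ 1.2 -1.1 -9.3]
F tool [1.6 0.2 9.3] M tool [-0.33  0.07 -0.23]
```

Call:
arm_command(
  plan=[
    {"claw": 0,"dx": 0,"dy": 0,"dz": -0.05,"twist": 3},
    {"claw": 0,"dx": 0,"dy": 0,"dz": -0.05,"twist": 6},
  ],
)

```text
time_s: 35.97
position: [0.5206, -0.2508, 0.1448]
tcp_rot: [[0.766, -0.416, 0.49], [-0.534, -0.837, 0.123], [0.359, -0.356, -0.863]]
force: [4.4, 1.6, -6.7]
opening: 0.339
```

```bash
python3 r.py | tail -2
```

```text
TCP in socket frame x,y,h mm -0.9 -2.2 45.8 toolx deg -44.2 lean x,y deg [0.36 0.32] F(x,y,n) [ 0.6  0.5 -8.1]
F tool [ 0.1 -0.7  8.1] M tool [-0.29  0.06 -0.23]
```

Call:
arm_command(
  plan=[
    {"claw": 0,"dx": 0.8,"dy": 0,"dz": 0,"twist": -3},
    {"claw": 0,"dx": 1.5,"dy": 0,"dz": 0,"twist": -7},
    {"claw": 0,"dx": 0,"dy": 0,"dz": 0,"twist": -10},
    {"claw": 0,"dx": -1.0,"dy": 0,"dz": 0,"twist": -13},
    {"claw": 0,"dx": -1.5,"dy": 0,"dz": 0,"twist": -16},
  ],
)

```text
time_s: 36.38
position: [0.5155, -0.2486, 0.1436]
tcp_rot: [[0.842, -0.192, 0.503], [-0.284, -0.952, 0.112], [0.458, -0.238, -0.857]]
force: [20.3, -3.4, 3.5]
opening: 0.357
```

```bash
python3 r.py | tail -2
```

```text
TCP in socket frame x,y,h mm -5.4 1.2 47.1 toolx deg -28.2 lean x,y deg [ 1.05 -0.46] F(x,y,n) [18.2 -8.1 -6.4]
F tool [19.7 -1.5  6.8] M tool [ 0.2   4.37 -0.04]
```

Call:
arm_command(
  plan=[
    {"claw": 0,"dx": 0.2,"dy": 0,"dz": 0,"twist": 0},
    {"claw": 0,"dx": 0.2,"dy": 0,"dz": 0,"twist": 3},
    {"claw": 0,"dx": 0.2,"dy": 0,"dz": 0,"twist": 6},
  ],
)

```text
time_s: 36.63
position: [0.5186, -0.2502, 0.1457]
tcp_rot: [[0.816, -0.279, 0.506], [-0.382, -0.917, 0.111], [0.433, -0.284, -0.856]]
force: [4.2, 0.1, -0.4]
opening: 0.343
```

```bash
python3 r.py | tail -2
```

```text
TCP in socket frame x,y,h mm -2.1 -1.2 47.5 toolx deg -34.2 lean x,y deg [ 1.18 -0.59] F(x,y,n) [ 3.4 -0.9 -2.4]
F tool [ 3.2 -1.2  2.5] M tool [-0.08  0.34 -0.23]
```

Call:
arm_command(
  plan=[
    {"claw": 0,"dx": 0.1,"dy": 0,"dz": -0.15,"twist": 0},
    {"claw": 0,"dx": 0.15,"dy": 0,"dz": -0.3,"twist": 0},
    {"claw": 0,"dx": 0.2,"dy": 0,"dz": -0.35,"twist": -5},
    {"claw": 0,"dx": 0.2,"dy": 0,"dz": -0.4,"twist": -10},
    {"claw": 0,"dx": 0.2,"dy": 0,"dz": -0.4,"twist": -15},
  ],
)

```text
time_s: 37.05
position: [0.5173, -0.2513, 0.1496]
tcp_rot: [[0.862, -0.053, 0.504], [-0.125, -0.986, 0.111], [0.491, -0.159, -0.856]]
force: [-0.3, -0.2, -3.1]
opening: 0.343
```

```bash
python3 r.py | tail -2
```

```text
TCP in socket frame x,y,h mm -1.4 -1.9 51.7 toolx deg -18.8 lean x,y deg [ 1.08 -0.56] F(x,y,n) [-1.8 -0.1 -2.6]
F tool [-1.7  0.7  2.5] M tool [-0.44 -0.96 -0.03]
```

Call:
arm_command(
  plan=[
    {"claw": 0,"dx": 0,"dy": 0,"dz": 0.2,"twist": 0},
    {"claw": 0,"dx": 0,"dy": 0,"dz": 0.35,"twist": 5},
    {"claw": 0,"dx": 0,"dy": 0,"dz": 0.42,"twist": 11},
    {"claw": 0,"dx": 0,"dy": 0,"dz": 0.42,"twist": 17},
    {"claw": 0,"dx": 0,"dy": 0,"dz": 0.42,"twist": 22},
  ],
)

```text
time_s: 37.47
position: [0.5191, -0.2503, 0.1457]
tcp_rot: [[0.778, -0.376, 0.504], [-0.49, -0.865, 0.112], [0.393, -0.334, -0.857]]
force: [0.3, 1.0, -4.1]
opening: 0.345
```

```bash
python3 r.py | tail -2
```

```text
TCP in socket frame x,y,h mm -1.6 -1.3 47.3 toolx deg -41.1 lean x,y deg [ 1.05 -0.49] F(x,y,n) [-1.6  0.9 -3.8]
F tool [-1.9  0.4  3.8] M tool [-0.41 -0.59 -0.17]
```

Call:
arm_command(
  plan=[
    {"claw": 0,"dx": 0,"dy": 0,"dz": 0.05,"twist": 5},
    {"claw": 0,"dx": 0,"dy": 0,"dz": 0.1,"twist": 10},
  ],
)

```text
time_s: 37.63
position: [0.5194, -0.2503, 0.1456]
tcp_rot: [[0.699, -0.508, 0.504], [-0.636, -0.764, 0.112], [0.328, -0.398, -0.857]]
force: [-7.1, -0.8, 7.7]
opening: 0.345
```

```bash
python3 r.py | tail -2
```

```text
TCP in socket frame x,y,h mm -1.5 -1.4 47.1 toolx deg -51.4 lean x,y deg [ 1.06 -0.51] F(x,y,n) [-2.3  0.9 10.2]
F tool [ -1.9   1.2 -10.2] M tool [-0.54 -0.69 -0.21]
```

Call:
arm_command(
  plan=[
    {"claw": 0,"dx": 0,"dy": 0,"dz": 0.03,"twist": 3},
    {"claw": 0,"dx": 0,"dy": 0,"dz": 0.03,"twist": 5},
  ],
)

```text
time_s: 37.8
position: [0.5194, -0.2504, 0.1457]
tcp_rot: [[0.65, -0.568, 0.504], [-0.702, -0.704, 0.111], [0.291, -0.426, -0.857]]
force: [-1.9, 0.0, 0.5]
opening: 0.344
```

```bash
python3 r.py | tail -2
```

```text
TCP in socket frame x,y,h mm -1.4 -1.6 47.2 toolx deg -56.5 lean x,y deg [ 1.07 -0.53] F(x,y,n) [-1.4  0.5  1.3]
F tool [-1.1  0.9 -1.4] M tool [-0.6  -0.45 -0.21]
```

Call:
arm_command(
  plan=[
    {"claw": 0,"dx": 0,"dy": 0,"dz": 0,"twist": 2},
    {"claw": 0,"dx": 0,"dy": 0,"dz": 0,"twist": 3},
  ],
)

```text
time_s: 37.97
position: [0.5194, -0.2505, 0.1458]
tcp_rot: [[0.619, -0.603, 0.504], [-0.738, -0.665, 0.111], [0.268, -0.441, -0.857]]
force: [1.0, 0.5, -3.0]
opening: 0.346
```

```bash
python3 r.py | tail -2
```

```text
TCP in socket frame x,y,h mm -1.4 -1.6 47.2 toolx deg -59.6 lean x,y deg [ 1.06 -0.53] F(x,y,n) [-0.5  0.3 -3.2]
F tool [-0.6  0.4  3.2] M tool [-0.59 -0.31 -0.21]
```

Call:
arm_command(
  plan=[
    {"claw": 0,"dx": 0,"dy": 0,"dz": 0,"twist": 2},
    {"claw": 0,"dx": 0,"dy": 0,"dz": 0,"twist": 3},
  ],
)

```text
time_s: 38.13
position: [0.5195, -0.2505, 0.1458]
tcp_rot: [[0.586, -0.635, 0.504], [-0.773, -0.625, 0.111], [0.244, -0.455, -0.857]]
force: [0.9, 0.2, -3.2]
opening: 0.346
```

```bash
python3 r.py | tail -2
```

```text
TCP in socket frame x,y,h mm -1.3 -1.7 47.2 toolx deg -62.6 lean x,y deg [ 1.06 -0.54] F(x,y,n) [-0.8 -0.  -3.3]
F tool [-0.4  0.8  3.3] M tool [-0.61 -0.25 -0.24]
```

Call:
arm_command(
  plan=[
    {"claw": 0,"dx": 0,"dy": 0,"dz": 0,"twist": 2},
    {"claw": 0,"dx": 0,"dy": 0,"dz": 0,"twist": 3},
  ],
)

```text
time_s: 38.3
position: [0.5195, -0.2506, 0.1458]
tcp_rot: [[0.552, -0.665, 0.504], [-0.804, -0.584, 0.111], [0.22, -0.466, -0.857]]
force: [1.3, 0.1, -3.2]
opening: 0.343
```

```bash
python3 r.py | tail -2
```

```text
TCP in socket frame x,y,h mm -1.3 -1.7 47.3 toolx deg -65.6 lean x,y deg [ 1.05 -0.54] F(x,y,n) [-0.5 -0.2 -3.5]
F tool [-0.   0.6  3.4] M tool [-0.56 -0.25 -0.49]
```

Call:
arm_command(
  plan=[
    {"claw": 0,"dx": 0,"dy": 0,"dz": 0,"twist": 1},
    {"claw": 0,"dx": 0,"dy": 0,"dz": 0,"twist": 2},
  ],
)

```text
time_s: 38.47
position: [0.5195, -0.2506, 0.1458]
tcp_rot: [[0.529, -0.683, 0.504], [-0.824, -0.556, 0.111], [0.204, -0.474, -0.857]]
force: [1.1, 0.4, -3.3]
opening: 0.343
```

```bash
python3 r.py | tail -2
```

```text
TCP in socket frame x,y,h mm -1.3 -1.7 47.3 toolx deg -67.6 lean x,y deg [ 1.04 -0.53] F(x,y,n) [-0.6  0.1 -3.5]
F tool [-0.4  0.6  3.4] M tool [-0.57 -0.23 -0.59]
```

Call:
arm_command(
  plan=[
    {"claw": 0,"dx": 0.1,"dy": 0,"dz": -0.15,"twist": 0},
    {"claw": 0,"dx": 0.15,"dy": 0,"dz": -0.3,"twist": -2},
    {"claw": 0,"dx": 0.2,"dy": 0,"dz": -0.35,"twist": -4},
    {"claw": 0,"dx": 0.2,"dy": 0,"dz": -0.38,"twist": -6},
  ],
)

```text
time_s: 38.8
position: [0.5184, -0.251, 0.1478]
tcp_rot: [[0.599, -0.625, 0.502], [-0.762, -0.638, 0.115], [0.248, -0.451, -0.857]]
force: [3.1, 2.0, -8.9]
opening: 0.342
```

```bash
python3 r.py | tail -2
```

```text
TCP in socket frame x,y,h mm -1.3 -1.9 49.5 toolx deg -61.7 lean x,y deg [ 0.97 -0.29] F(x,y,n) [-1.5  1.2 -9.5]
F tool [-1.9  0.8  9.4] M tool [-0.62 -0.49 -0.01]
```

Call:
arm_command(
  plan=[
    {"claw": 0,"dx": 0,"dy": 0,"dz": -0.2,"twist": -1},
    {"claw": 0,"dx": 0,"dy": 0,"dz": -0.4,"twist": -2},
    {"claw": 0,"dx": 0,"dy": 0,"dz": -0.6,"twist": -2},
  ],
)

```text
time_s: 39.05
position: [0.5154, -0.2517, 0.1529]
tcp_rot: [[0.62, -0.604, 0.502], [-0.739, -0.663, 0.115], [0.263, -0.442, -0.857]]
force: [0.6, 0.4, -4.2]
opening: 0.343
```

```bash
python3 r.py | tail -2
```

```text
TCP in socket frame x,y,h mm -1.4 -1.9 55.5 toolx deg -59.7 lean x,y deg [ 0.98 -0.28] F(x,y,n) [-1.5  0.3 -4. ]
F tool [-1.1  1.3  4. ] M tool [-0.59 -0.24 -0.03]
```

Call:
arm_command(
  plan=[
    {"claw": 0,"dx": 0,"dy": 0,"dz": -0.5,"twist": 0},
    {"claw": 0,"dx": 0,"dy": 0,"dz": -1.2,"twist": 0},
    {"claw": 0,"dx": 0,"dy": 0,"dz": -2.2,"twist": 0},
    {"claw": 0,"dx": 0,"dy": 0,"dz": -3.5,"twist": 0},
    {"claw": 0,"dx": 0,"dy": 0,"dz": -5.5,"twist": 0},
    {"claw": 0,"dx": 0,"dy": 0,"dz": -8,"twist": 0},
    {"claw": 0,"dx": 0,"dy": 0,"dz": -9,"twist": 0},
    {"claw": 0,"dx": 0,"dy": 4,"dz": -9,"twist": 0},
  ],
)

```text
time_s: 39.72
position: [0.4483, -0.2866, 0.2178]
tcp_rot: [[0.622, -0.597, 0.507], [-0.734, -0.669, 0.113], [0.272, -0.443, -0.854]]
force: [0.6, -1.1, -3.3]
opening: 0.346
```

```bash
python3 r.py; python3 -c "
from clamp import *
im=bot.capture('wrist'); save('w14',im)"
```

```text
t 39.72 p [ 0.4483 -0.2866  0.2178] z [ 0.507  0.113 -0.854] xaz -49.7 tilt 31.3 tiltaz 12.6 q [-62.4  20.4 111.5  42.6  47.9 -45.7] F [ 0.6 -1.1 -3.3] M [-0.32  0.73 -0.03] op 0.346
TCP in socket frame x,y,h mm -32.5 -20.2 148.4 toolx deg -59.2 lean x,y deg [ 1.3  -0.45] F(x,y,n) [-1.4 -1.2 -3. ]
F tool [0.3 1.9 3. ] M tool [-0.74 -0.29 -0.05]
```

The key is out and held. I'll measure the socket's hexagon orientation to check the screw angle.

```bash
python3 - <<'E'
from clamp import *
im=cv2.imread('pics/w14.png'); c=cam('wrist')
g=cv2.cvtColor(im,cv2.COLOR_BGR2GRAY)
cr=im[110:190,275:365]; cv2.imwrite('pics/w14z.png',cv2.resize(cr,None,fx=7,fy=7,interpolation=cv2.INTER_CUBIC))
E
python3 - <<'E'
from clamp import *
c=cam('wrist')
f=lambda u,h:onplane(c,(275+u[0]/7,110+u[1]/7),soc+h*n,n)
W=[f(u,0) for u in [(173,24),(577,270),(428,515),(28,285)]]
d=W[1]-W[0]; e=W[2]-W[3]; print('win y edge ang', np.degrees(np.arctan2(d@ya,d@xa)),np.degrees(np.arctan2(e@ya,e@xa)),np.linalg.norm(d),np.linalg.norm(W[1]-W[2]))
H=[f(u,-.008) for u in [(275,174),(373,200),(388,292),(322,360),(228,327),(210,245)]]
m=np.mean(H,0)
A=[np.degrees(np.arctan2((q-m)@ya,(q-m)@xa)) for q in H]; print(np.round(A,1), np.mod(A,60).round(1)); print([np.linalg.norm(q-m).round(4) for q in H])
E
```

```text
win y edge ang -90.39144950563325 -89.95828313994602 0.05935410742501198 0.0368376338722232
[  45.2  -17.6  -75.5 -135.9  160.4  106.7] [45.2 42.4 44.5 44.1 40.4 46.7]
[np.float64(0.0123), np.float64(0.0128), np.float64(0.012), np.float64(0.0126), np.float64(0.0122), np.float64(0.0119)]
```

```bash
python3 -c "
from clamp import *
print(delta((.40,-.10,.29),-78)); print(delta((.335,.075,.265),-78))"
```

```text
(array([-14.9 , -13.77,  -6.81]), np.float64(31.7), 'rows', np.float64(5.131693834060419))
(array([-32.51, -20.4 ,  -6.08]), np.float64(31.7), 'rows', np.float64(9.319644236751776))
```

Call:
arm_command(
  plan=[
    {"claw": 0,"dx": -5,"dy": -5,"dz": -5,"twist": 6},
    {"claw": 0,"dx": -8,"dy": -8,"dz": -7,"twist": 12},
    {"claw": 0,"dx": -11,"dy": -10,"dz": -7,"twist": 18},
    {"claw": 0,"dx": -14,"dy": -12,"dz": -7,"twist": 24},
    {"claw": 0,"dx": -17,"dy": -14,"dz": -7,"twist": 31},
    {"claw": 0,"dx": -20,"dy": -15,"dz": -7,"twist": 31},
    {"claw": 0,"dx": -24,"dy": -17,"dz": -7,"twist": 31},
    {"claw": 0,"dx": -28,"dy": -19,"dz": -7,"twist": 31},
  ],
)

```text
time_s: 40.43
position: [0.3538, 0.0136, 0.2798]
tcp_rot: [[0.215, -0.838, 0.501], [-0.977, -0.188, 0.104], [0.007, -0.511, -0.859]]
force: [1.1, 0.5, -2.7]
opening: 0.341
```

```bash
python3 -c "
from h import *
stat(); print(delta((.335,.075,.265),-78)); print(push((-.44,-.10,-.9)))"
```

```text
t 40.43 p [0.3538 0.0136 0.2798] z [ 0.501  0.104 -0.859] xaz -77.6 tilt 30.8 tiltaz 11.7 q [-38.5  -9.2 132.9  36.4  41.5  14.3] F [ 1.1  0.5 -2.7] M [-0.08  0.74 -0.03] op 0.341
(array([-6.41,  1.18,  0.97]), np.float64(0.6), 'rows', np.float64(1.579456133666388))
[-0. 84. 54.]
```

Call:
arm_command(
  plan=[
    {"claw": 0,"dx": -4,"dy": 1,"dz": 0.5,"twist": 0},
    {"claw": 0,"dx": -6.4,"dy": 1.2,"dz": 1,"twist": 0},
  ],
)

```text
time_s: 40.6
position: [0.33, 0.0785, 0.2632]
tcp_rot: [[0.215, -0.84, 0.498], [-0.977, -0.187, 0.107], [0.004, -0.509, -0.86]]
force: [-0.3, 0.1, -3.5]
opening: 0.342
```

Call:
arm_command(
  plan=[
    {"claw": 0,"dx": 0,"dy": 84,"dz": 54,"twist": 0},
    {"claw": 0,"dx": 0,"dy": 84,"dz": 54,"twist": 0},
  ],
)

```text
time_s: 40.77
position: [0.3312, 0.0764, 0.2314]
tcp_rot: [[0.224, -0.848, 0.48], [-0.974, -0.2, 0.103], [0.009, -0.491, -0.871]]
force: [1.1, -1.0, -2.3]
opening: 0.344
```

```bash
python3 -c "
from h import *
stat()"
```

```text
t 40.77 p [0.3312 0.0764 0.2314] z [ 0.48   0.103 -0.871] xaz -77.0 tilt 29.4 tiltaz 12.1 q [-22.   -3.  139.8  42.6  24.   18.4] F [ 1.1 -1.  -2.3] M [-0.26  0.62 -0.1 ] op 0.344
```

Call:
arm_command(
  plan=[
    {"claw": 0,"dx": 0,"dy": 84,"dz": 54,"twist": 0},
    {"claw": 0,"dx": 0,"dy": 84,"dz": 54,"twist": 0},
  ],
)

```text
time_s: 40.93
position: [0.3413, 0.0777, 0.2092]
tcp_rot: [[0.227, -0.862, 0.454], [-0.974, -0.205, 0.098], [0.009, -0.464, -0.886]]
force: [0.5, 0.2, -2.4]
opening: 0.347
```

```bash
python3 -c "
from h import *
stat(); print(push((-.44,-.10,-.9)))"
```

```text
t 40.93 p [0.3413 0.0777 0.2092] z [ 0.454  0.098 -0.886] xaz -76.9 tilt 27.7 tiltaz 12.1 q [-18.9   3.1 139.9  48.1  18.8  14.2] F [ 0.5  0.2 -2.4] M [-0.16  0.7   0.02] op 0.347
[-1. 81. 58.]
```

Call:
arm_command(
  plan=[
    {"claw": 0,"dx": 0,"dy": 95,"dz": 20,"twist": 0},
    {"claw": 0,"dx": 0,"dy": 95,"dz": 20,"twist": 0},
  ],
)

```text
time_s: 41.1
position: [0.3289, 0.074, 0.2083]
tcp_rot: [[0.228, -0.877, 0.424], [-0.974, -0.207, 0.094], [0.006, -0.434, -0.901]]
force: [-0.7, 1.5, -2.6]
opening: 0.342
```

Call:
arm_command(
  plan=[
    {"claw": 0,"dx": 0,"dy": 95,"dz": 20,"twist": 0},
    {"claw": 0,"dx": 0,"dy": 95,"dz": 20,"twist": 0},
  ],
)

```text
time_s: 41.27
position: [0.3127, 0.069, 0.2115]
tcp_rot: [[0.228, -0.89, 0.395], [-0.974, -0.21, 0.089], [0.003, -0.405, -0.914]]
force: [0.1, -0.8, -3.0]
opening: 0.345
```

```bash
python3 -c "
from h import *
stat(); print(push((-.44,-.10,-.9)))"
```

```text
t 41.27 p [0.3127 0.069  0.2115] z [ 0.395  0.089 -0.914] xaz -76.8 tilt 23.9 tiltaz 12.7 q [-22.1  -0.6 139.9  33.9  24.5  25.6] F [ 0.1 -0.8 -3. ] M [-0.2   0.62 -0.03] op 0.345
[-1. 77. 64.]
```

Going well (about 1.9° per call), so I'll keep going.

Call:
arm_command(
  plan=[
    {"claw": 0,"dx": 0,"dy": 93,"dz": 30,"twist": 0},
    {"claw": 0,"dx": 0,"dy": 93,"dz": 30,"twist": 0},
  ],
)

```text
time_s: 41.43
position: [0.3002, 0.0646, 0.2119]
tcp_rot: [[0.228, -0.902, 0.367], [-0.974, -0.212, 0.084], [0.002, -0.377, -0.926]]
force: [1.1, -0.5, -2.6]
opening: 0.341
```

Call:
arm_command(
  plan=[
    {"claw": 0,"dx": 0,"dy": 93,"dz": 32,"twist": 0},
    {"claw": 0,"dx": 0,"dy": 93,"dz": 32,"twist": 0},
  ],
)

```text
time_s: 41.6
position: [0.2859, 0.0593, 0.2144]
tcp_rot: [[0.228, -0.912, 0.34], [-0.974, -0.214, 0.08], [-0.0, -0.35, -0.937]]
force: [-0.0, 0.0, -3.1]
opening: 0.345
```

Call:
arm_command(
  plan=[
    {"claw": 0,"dx": 0,"dy": 92,"dz": 35,"twist": 0},
    {"claw": 0,"dx": 0,"dy": 92,"dz": 35,"twist": 0},
  ],
)

```text
time_s: 41.77
position: [0.2698, 0.053, 0.2186]
tcp_rot: [[0.228, -0.921, 0.314], [-0.974, -0.216, 0.076], [-0.002, -0.323, -0.946]]
force: [0.4, -0.1, -2.3]
opening: 0.341
```

```bash
python3 -c "
from h import *
stat(); print(push((-.44,-.10,-.9)))"
```

```text
t 41.77 p [0.2698 0.053  0.2186] z [ 0.314  0.076 -0.946] xaz -76.8 tilt 18.9 tiltaz 13.5 q [-29.2  -7.1 139.9  22.4  35.2  30.5] F [ 0.4 -0.1 -2.3] M [-0.17  0.49 -0.03] op 0.341
[-0. 71. 70.]
```

Call:
arm_command(
  plan=[
    {"claw": 0,"dx": 0,"dy": 75,"dz": 66,"twist": 0},
    {"claw": 0,"dx": 0,"dy": 75,"dz": 66,"twist": 0},
  ],
)

```text
time_s: 41.93
position: [0.2775, 0.0506, 0.2047]
tcp_rot: [[0.227, -0.929, 0.291], [-0.974, -0.216, 0.07], [-0.002, -0.3, -0.954]]
force: [0.1, -0.1, -2.5]
opening: 0.341
```

Call:
arm_command(
  plan=[
    {"claw": 0,"dx": 0,"dy": 75,"dz": 66,"twist": 0},
    {"claw": 0,"dx": 0,"dy": 75,"dz": 66,"twist": 0},
  ],
)

```text
time_s: 42.1
position: [0.2864, 0.0487, 0.1871]
tcp_rot: [[0.227, -0.937, 0.266], [-0.974, -0.217, 0.065], [-0.003, -0.274, -0.962]]
force: [0.3, 0.3, -3.5]
opening: 0.341
```

Call:
arm_command(
  plan=[
    {"claw": 0,"dx": 0,"dy": 80,"dz": 60,"twist": 0},
    {"claw": 0,"dx": 0,"dy": 80,"dz": 60,"twist": 0},
  ],
)

```text
time_s: 42.27
position: [0.2916, 0.0443, 0.1708]
tcp_rot: [[0.227, -0.944, 0.238], [-0.974, -0.218, 0.062], [-0.006, -0.246, -0.969]]
force: [0.4, 0.5, -2.2]
opening: 0.343
```

```bash
python3 -c "
from h import *
stat()"
```

```text
t 42.27 p [0.2916 0.0443 0.1708] z [ 0.238  0.062 -0.969] xaz -76.9 tilt 14.2 tiltaz 14.5 q [-23.6   7.1 139.9  22.6  23.3  33.3] F [ 0.4  0.5 -2.2] M [-0.1   0.43  0.03] op 0.343
```

Call:
arm_command(
  plan=[
    {"claw": 0,"dx": -3.5,"dy": 1,"dz": 0,"twist": 0},
  ],
)

```text
time_s: 42.35
position: [0.2894, 0.0659, 0.1738]
tcp_rot: [[0.215, -0.946, 0.241], [-0.977, -0.208, 0.054], [-0.001, -0.247, -0.969]]
force: [3.5, 0.2, -2.3]
opening: 0.34
```

Call:
arm_command(
  plan=[
    {"claw": 0,"dx": 0,"dy": 92,"dz": 35,"twist": 0},
    {"claw": 0,"dx": 0,"dy": 92,"dz": 35,"twist": 0},
  ],
)

```text
time_s: 42.52
position: [0.2691, 0.0717, 0.1777]
tcp_rot: [[0.217, -0.953, 0.212], [-0.976, -0.212, 0.049], [-0.001, -0.218, -0.976]]
force: [1.0, 0.3, -2.7]
opening: 0.341
```

Call:
arm_command(
  plan=[
    {"claw": 0,"dx": 0,"dy": 92,"dz": 35,"twist": 0},
    {"claw": 0,"dx": 0,"dy": 92,"dz": 35,"twist": 0},
  ],
)

```text
time_s: 42.68
position: [0.2524, 0.07, 0.1852]
tcp_rot: [[0.217, -0.958, 0.188], [-0.976, -0.213, 0.042], [0.0, -0.192, -0.981]]
force: [0.3, 0.3, -3.4]
opening: 0.346
```

Call:
arm_command(
  plan=[
    {"claw": 0,"dx": 0,"dy": 90,"dz": 40,"twist": 0},
    {"claw": 0,"dx": 0,"dy": 90,"dz": 40,"twist": 0},
  ],
)

```text
time_s: 42.85
position: [0.2338, 0.0703, 0.1934]
tcp_rot: [[0.216, -0.962, 0.165], [-0.976, -0.213, 0.034], [0.002, -0.168, -0.986]]
force: [-0.3, 0.7, -2.5]
opening: 0.341
```

```bash
python3 -c "
from h import *
stat()"
```

```text
t 42.85 p [0.2338 0.0703 0.1934] z [ 0.165  0.034 -0.986] xaz -77.5 tilt 9.7 tiltaz 11.7 q [-17.1  -1.9 139.9   8.4  33.8  53.8] F [-0.3  0.7 -2.5] M [-0.07  0.32  0.01] op 0.341
```

Call:
arm_command(
  plan=[
    {"claw": 0,"dx": 0,"dy": 72,"dz": 68,"twist": 0},
    {"claw": 0,"dx": 0,"dy": 72,"dz": 68,"twist": 0},
  ],
)

```text
time_s: 43.02
position: [0.2349, 0.0764, 0.1833]
tcp_rot: [[0.213, -0.966, 0.145], [-0.977, -0.212, 0.025], [0.006, -0.147, -0.989]]
force: [0.7, -0.1, -4.0]
opening: 0.34
```

Call:
arm_command(
  plan=[
    {"claw": 0,"dx": 0,"dy": 72,"dz": 68,"twist": 0},
    {"claw": 0,"dx": 0,"dy": 72,"dz": 68,"twist": 0},
  ],
)

```text
time_s: 43.18
position: [0.2361, 0.0854, 0.1708]
tcp_rot: [[0.211, -0.97, 0.123], [-0.978, -0.21, 0.015], [0.011, -0.124, -0.992]]
force: [-0.3, 0.6, -2.8]
opening: 0.345
```

Call:
arm_command(
  plan=[
    {"claw": 0,"dx": 0,"dy": 90,"dz": 40,"twist": 0},
    {"claw": 0,"dx": 0,"dy": 90,"dz": 40,"twist": 0},
  ],
)

```text
time_s: 43.35
position: [0.214, 0.0923, 0.1806]
tcp_rot: [[0.208, -0.973, 0.101], [-0.978, -0.209, 0.006], [0.015, -0.1, -0.995]]
force: [0.6, 0.7, -3.6]
opening: 0.341
```

```bash
python3 -c "
from h import *
stat()"
```

```text
t 43.35 p [0.214  0.0923 0.1806] z [ 0.101  0.006 -0.995] xaz -78.0 tilt 5.8 tiltaz 3.3 q [ -6.6   1.6 139.8   1.8  32.9  69.8] F [ 0.6  0.7 -3.6] M [-0.06  0.27  0.04] op 0.341
```

Call:
arm_command(
  plan=[
    {"claw": 0,"dx": 4,"dy": -2.5,"dz": 1,"twist": 0},
    {"claw": 0,"dx": 8,"dy": -2.5,"dz": 1.5,"twist": 0},
    {"claw": 0,"dx": 8,"dy": -2.5,"dz": 1.5,"twist": 0},
  ],
)

```text
time_s: 43.6
position: [0.2636, 0.0129, 0.171]
tcp_rot: [[0.203, -0.973, 0.114], [-0.979, -0.204, -0.001], [0.024, -0.111, -0.994]]
force: [1.8, -0.8, -3.6]
opening: 0.34
```

Call:
arm_command(
  plan=[
    {"claw": 0,"dx": 15,"dy": 90,"dz": 45,"twist": 0},
    {"claw": 0,"dx": 15,"dy": 90,"dz": 45,"twist": 0},
  ],
)

```text
time_s: 43.77
position: [0.2397, -0.0091, 0.1705]
tcp_rot: [[0.201, -0.975, 0.089], [-0.979, -0.202, 0.001], [0.017, -0.087, -0.996]]
force: [-1.3, -0.2, -2.9]
opening: 0.342
```

Call:
arm_command(
  plan=[
    {"claw": 0,"dx": 15,"dy": 90,"dz": 45,"twist": 0},
    {"claw": 0,"dx": 15,"dy": 90,"dz": 45,"twist": 0},
  ],
)

```text
time_s: 43.93
position: [0.2227, -0.0444, 0.1766]
tcp_rot: [[0.202, -0.977, 0.068], [-0.979, -0.202, 0.005], [0.009, -0.068, -0.998]]
force: [0.8, 0.5, -2.6]
opening: 0.34
```

```bash
python3 -c "
from h import *
stat()"
```

```text
t 43.93 p [ 0.2227 -0.0444  0.1766] z [ 0.068  0.005 -0.998] xaz -78.4 tilt 3.9 tiltaz 4.5 q [-45.3   2.6 139.9   5.2  35.1  28.8] F [ 0.8  0.5 -2.6] M [-0.1   0.19  0.04] op 0.34
```

Call:
arm_command(
  plan=[
    {"claw": 0,"dx": -10,"dy": 90,"dz": 50,"twist": 0},
    {"claw": 0,"dx": -10,"dy": 90,"dz": 50,"twist": 0},
  ],
)

```text
time_s: 44.1
position: [0.2007, -0.0668, 0.1849]
tcp_rot: [[0.201, -0.978, 0.05], [-0.98, -0.2, 0.011], [-0.001, -0.051, -0.999]]
force: [0.2, 0.8, -2.8]
opening: 0.338
```

Call:
arm_command(
  plan=[
    {"claw": 0,"dx": -10,"dy": 90,"dz": 50,"twist": 0},
    {"claw": 0,"dx": -10,"dy": 90,"dz": 50,"twist": 0},
  ],
)

```text
time_s: 44.27
position: [0.1697, -0.0938, 0.1939]
tcp_rot: [[0.202, -0.979, 0.035], [-0.979, -0.201, 0.019], [-0.012, -0.038, -0.999]]
force: [0.6, -0.4, -2.5]
opening: 0.343
```

```bash
python3 -c "
from h import *
stat()"
```

```text
t 44.27 p [ 0.1697 -0.0938  0.1939] z [ 0.035  0.019 -0.999] xaz -78.4 tilt 2.3 tiltaz 28.4 q [-68.3  -3.6 139.9   3.3  44.1   7.7] F [ 0.6 -0.4 -2.5] M [-0.19  0.14  0.  ] op 0.343
```

```bash
python3 -c "
from h import *
print(delta((.33,.08,.24))); print(delta((.49,.268,.215)))"
```

```text
(array([-13.84, -19.36,  -3.71]), 0, 'rows', np.float64(5.776627233525282))
(array([-29.  , -38.71,  -0.3 ]), 0, 'rows', np.float64(11.598818364011585))
```

Call:
arm_command(
  plan=[
    {"claw": 0,"dx": -2.3,"dy": -3.2,"dz": -0.7},
    {"claw": 0,"dx": -4.6,"dy": -6.4,"dz": -1.4},
    {"claw": 0,"dx": -6.9,"dy": -9.6,"dz": -2.1},
    {"claw": 0,"dx": -9.2,"dy": -12.8,"dz": -2.8},
    {"claw": 0,"dx": -11.5,"dy": -16.0,"dz": -3.4},
    {"claw": 0,"dx": -13.8,"dy": -19.4,"dz": -3.7},
    {"claw": 0,"dx": -13.8,"dy": -19.4,"dz": -3.7},
  ],
)

```text
$.plan[0]: bad value
```

```bash
python3 - <<'E'
from h import *
from rig import bot
stat()
s=bot.read_state();import numpy as np
print(delta(np.array([.489,.269,.215]),np.degrees(np.arctan2(s['tcp_rot'][1][0],s['tcp_rot'][0][0]))))
E
cat h.py | head -60
```

```text
t 44.27 p [ 0.1697 -0.0938  0.1939] z [ 0.035  0.019 -0.999] xaz -78.4 tilt 2.3 tiltaz 28.4 q [-68.3  -3.6 139.9   3.3  44.1   7.7] F [ 0.6 -0.4 -2.5] M [-0.19  0.14  0.  ] op 0.343
(array([-29.12, -38.63,  -0.3 ]), np.float64(-0.0), 'rows', np.float64(11.600922431421345))
import numpy as np, cv2
from rig import bot
def cam(n, st=None):
    c=bot.calibration(n); K=np.array(c["intrinsics"])
    if n=="wrist":
        st=st or bot.read_state(); T=np.array(c["T_tool_cam"]); R=st["tcp_rot"]
        Rwc=R@T[:3,:3]; C=R@T[:3,3]+st["position"]
    else:
        Rc=cv2.Rodrigues(np.array(c["rvec"]))[0]; Rwc=Rc.T; C=-Rc.T@np.array(c["tvec"])
    return K,Rwc,C
def ray(c,uv):
    K,R,C=c; d=R@np.linalg.inv(K)@np.array([uv[0],uv[1],1.]); return C,d/np.linalg.norm(d)
def onz(c,uv,z):
    C,d=ray(c,uv); return C+d*(z-C[2])/d[2]
def onplane(c,uv,p,n):
    C,d=ray(c,uv); return C+d*(n@(p-C))/(n@d)
def proj(c,P):
    K,R,C=c; q=K@(R.T@(np.array(P)-C)); return q[:2]/q[2]
def tri(c1,u1,c2,u2):
    A=[];b=[]
    for c,u in((c1,u1),(c2,u2)):
        C,d=ray(c,u); M=np.eye(3)-np.outer(d,d); A.append(M); 
[... 654 characters left out ...]
-90
    return d.round(2),round(tw,1),"rows",max(np.linalg.norm(d)/4.17,abs(tw)/7.16)
def stat():
    s=bot.read_state(); R=s["tcp_rot"]
    print("t",round(s["time_s"],2),"p",s["position"].round(4),"z",R[:,2].round(3),"xaz",np.degrees(np.arctan2(R[1,0],R[0,0])).round(1),"tilt",np.degrees(np.arccos(-R[2,2])).round(1),"tiltaz",np.degrees(np.arctan2(R[1,2],R[0,2])).round(1),"q",np.array(s["joint_positions"]).round(1),"F",s["force"].round(1),"M",s["moment"].round(2),"op",round(s["opening"],3))
    return s
def push(wd,n=100):
    """tool-frame components of world direction wd, times n cm"""
    R=bot.read_state()["tcp_rot"]; wd=np.array(wd,float); return (R.T@(wd/np.linalg.norm(wd))*n).round(0)
```

Call:
arm_command(
  plan=[
    {"claw": 0,"dx": -2.3,"dy": -3.2,"dz": -0.7,"twist": 0},
    {"claw": 0,"dx": -4.6,"dy": -6.4,"dz": -1.4,"twist": 0},
    {"claw": 0,"dx": -6.9,"dy": -9.6,"dz": -2.1,"twist": 0},
    {"claw": 0,"dx": -9.2,"dy": -12.8,"dz": -2.8,"twist": 0},
    {"claw": 0,"dx": -11.5,"dy": -16.0,"dz": -3.4,"twist": 0},
    {"claw": 0,"dx": -13.8,"dy": -19.4,"dz": -3.7,"twist": 0},
    {"claw": 0,"dx": -13.8,"dy": -19.4,"dz": -3.7,"twist": 0},
  ],
)

```text
time_s: 44.85
position: [0.332, 0.0813, 0.2413]
tcp_rot: [[0.201, -0.979, 0.039], [-0.98, -0.2, 0.02], [-0.012, -0.042, -0.999]]
force: [0.6, -1.8, -2.3]
opening: 0.342
```

```bash
python3 - <<'E'
from h import *
s=stat()
print(delta(np.array([.488,.269,.215])))
E
```

```text
t 44.85 p [0.332  0.0813 0.2413] z [ 0.039  0.02  -0.999] xaz -78.4 tilt 2.5 tiltaz 26.9 q [ -6.5   4.8 119.3   1.7  53.9  70.9] F [ 0.6 -1.8 -2.3] M [-0.2   0.12 -0.01] op 0.342
(array([-15.23, -18.92,   3.6 ]), 0, 'rows', np.float64(5.887292729634634))
```

Call:
arm_command(
  plan=[
    {"claw": 0,"dx": -2.6,"dy": -3.2,"dz": 0,"twist": 0},
    {"claw": 0,"dx": -5.2,"dy": -6.4,"dz": 0.2,"twist": 0},
    {"claw": 0,"dx": -7.8,"dy": -9.6,"dz": 0.4,"twist": 0},
    {"claw": 0,"dx": -10.4,"dy": -12.8,"dz": 0.8,"twist": 0},
    {"claw": 0,"dx": -12.9,"dy": -16.0,"dz": 1.6,"twist": 0},
    {"claw": 0,"dx": -15.2,"dy": -18.9,"dz": 2.6,"twist": 0},
    {"claw": 0,"dx": -15.2,"dy": -18.9,"dz": 3.6,"twist": 0},
    {"claw": 0,"dx": -15.2,"dy": -18.9,"dz": 3.6,"twist": 0},
  ],
)

```text
time_s: 45.52
position: [0.4881, 0.2691, 0.2133]
tcp_rot: [[0.202, -0.979, 0.036], [-0.979, -0.202, 0.02], [-0.012, -0.039, -0.999]]
force: [-1.6, -0.9, -3.5]
opening: 0.345
```

```bash
python3 - <<'E'
from h import *
s=stat()
for n in('wrist','top','scene'):
    im=bot.capture(n); save('z1'+n,im)
    np.save('z1'+n+'.npy',im)
c=cam('wrist',s); K=c[0]
print('hole proj w',proj(c,[.489,.269,.085]),'top',proj(cam('top'),[.489,.269,.085]),'scene',proj(cam('scene'),[.489,.269,.085]))
E
```

```text
t 45.52 p [0.4881 0.2691 0.2133] z [ 0.036  0.02  -0.999] xaz -78.3 tilt 2.4 tiltaz 29.3 q [17.1 24.7 94.3  0.6 58.7 95.2] F [-1.6 -0.9 -3.5] M [-0.17  0.28 -0.01] op 0.345
hole proj w [323.05812329 193.93315996] top [205.39981962 220.36965233] scene [412.2855023  182.82368211]
```

View pics/z1wrist.png

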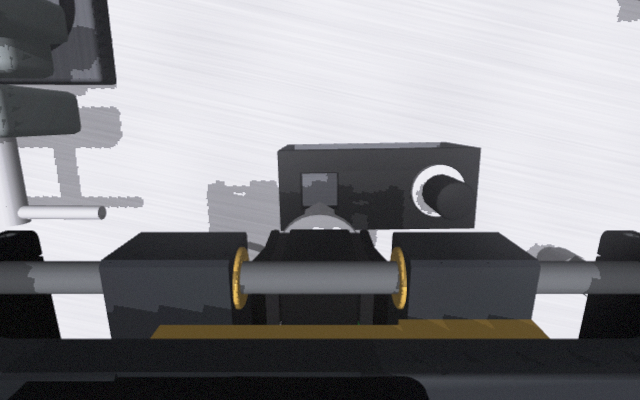

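View pics/z1scene.png

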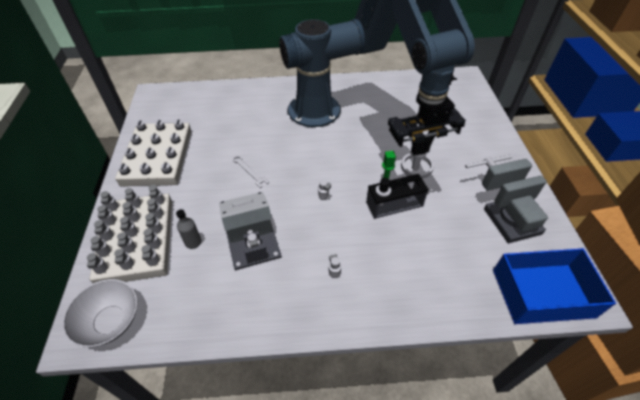

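View pics/z1top.png

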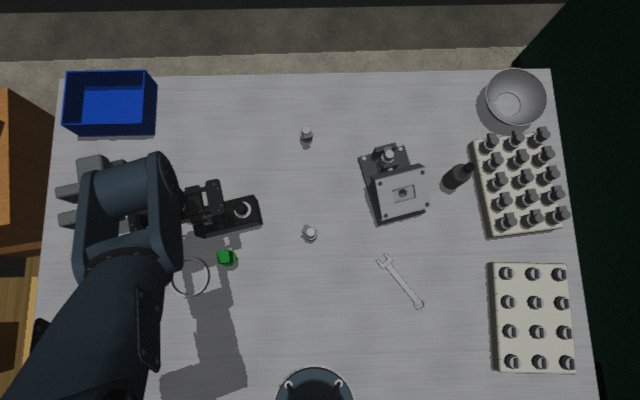

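```bash
python3 - <<'E'
from h import *
s=stat(); c=cam('wrist',s); im=np.load('z1wrist.npy'); R=s['tcp_rot'];p=s['position']
for oy in (0,2,4):
  print(oy,[proj(c,p+R@(np.array([0,-22+oy,z])/1000)).round(1) for z in (8.5,14.5)])
g=cv2.cvtColor(im,cv2.COLOR_RGB2GRAY)
crop=g[140:240,270:490]; save('z1crop',cv2.resize(im[160:240,280:360],None,fx=8,fy=8,interpolation=cv2.INTER_NEAREST)[:600,:])
print(g[165:235:2,320]); print(g[180,296:346])
ce=[onz(c,uv,.085) for uv in ((302.5,172.5),(337,172.5),(337,206),(302.5,206))]
print(np.round(ce,4),np.mean(ce,0).round(4))
print('axis hole in tool mm',(R.T@(np.mean(ce,0)-p)*1000).round(1))
print('nose world if oy=0',p+R@np.array([0,0,.0795]),'flange',p+R@np.array([0,0,.0145]))
E
```

```text
t 45.67 p [0.4871 0.2676 0.2151] z [ 0.037  0.02  -0.999] xaz -78.5 tilt 2.4 tiltaz 27.9 q [17.  24.5 94.4  0.5 58.7 95.2] F [ 0.2 -0.  -3.4] M [-0.06  0.21  0.04] op 0.344
0 [array([322.2, 201.3]), array([322.1, 198.3])]
2 [array([322.2, 205. ]), array([322.1, 201.9])]
4 [array([322.2, 208.8]), array([322.1, 205.6])]
[ 70  66  66  67  98 127 128 128  94  87  86  85  85  81  79  84  83  83
  82  93  90  90  89  92  91 149 161 165 159 161 162 159 127  34  34]
[ 69  68  70  64  56  59 100 129 128 129 129 128 129 130 130 130 127 127
 130 121 100 100 100  98 109 128 131 127 129 130 121  87  88  88  88  87
  88  87  89  90  80  59  52  62  64  64  63  67  65  63]
[[0.5026 0.2884 0.085 ]
 [0.5086 0.2594 0.085 ]
 [0.4797 0.2532 0.085 ]
 [0.4736 0.2828 0.085 ]] [0.4911 0.271  0.085 ]
axis hole in tool mm [ -0.9   0.6 130.2]
nose world if oy=0 [0.49004047 0.26915959 0.13571405] flange [0.48760871 0.26787207 0.20065579]
```

View pics/z1crop.png

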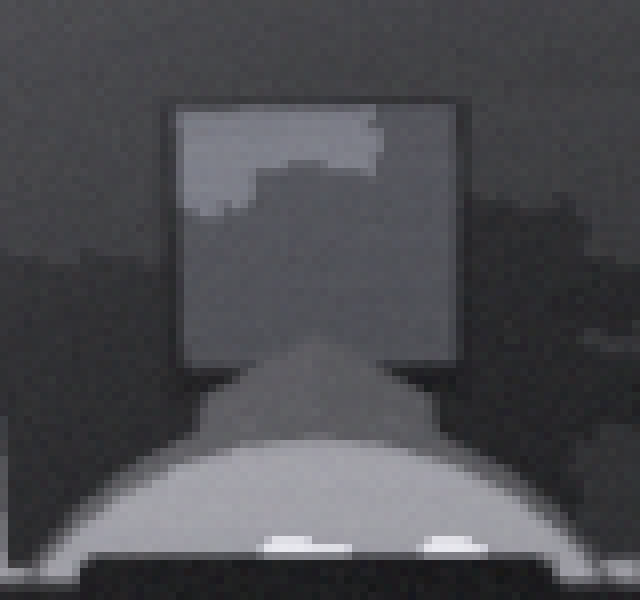

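```bash
python3 - <<'E'
from h import *
s=stat(); c=cam('wrist',s); R=s['tcp_rot'];p=s['position']
n=R[:,2]
def pt(uv,z): 
    return (R.T@(onplane(c,uv,p+n*z/1000,n)-p)*1000).round(1)
for z in (73.5,76.5,79.5): print(z,'apex',pt((319.8,202.7),z),'side',pt((304.5,210),z),pt((334.5,210),z))
for z in (8.5,14.5): print(z,'flange arc',pt((319.8,214.8),z), pt((319.8,213.5),z))
print('hole', pt((319.6,189.2),130))
E
```

```text
t 45.67 p [0.4871 0.2676 0.2151] z [ 0.037  0.02  -0.999] xaz -78.5 tilt 2.4 tiltaz 27.9 q [17.  24.5 94.4  0.5 58.7 95.2] F [ 0.2 -0.  -3.4] M [-0.06  0.21  0.04] op 0.344
73.5 apex [-1.  -3.2 73.5] side [-11.9   2.2  73.5] [ 9.4  2.2 73.5]
76.5 apex [-1.  -2.4 76.5] side [-12.    3.1  76.5] [ 9.5  3.1 76.5]
79.5 apex [-1.  -1.5 79.5] side [-12.1   4.   79.5] [ 9.7  4.  79.5]
8.5 flange arc [ -1.2 -14.8   8.5] [ -1.2 -15.5   8.5]
14.5 flange arc [ -1.2 -12.9  14.5] [ -1.2 -13.6  14.5]
hole [ -1.1   0.4 130. ]
```

```bash
python3 - <<'E'
from h import *
b=bot.calibration('wrist');print(np.round(b['intrinsics'],1),np.round(b['T_tool_cam'],4))
s=stat(); c=cam('wrist',s); R=s['tcp_rot'];p=s['position'];n=R[:,2];f=c[0][0,0]
print('depth grip',f*30/78,'nose',f*20/30,'hole',f*30/35)
for q in ((0,-9.5,0),(43,-9.5,0),(15,-15,8.5),(-15,-15,8.5),(0,-22,8.5)):
  w=p+R@(np.array(q)/1000); print(q,proj(c,w).round(1),'depth',(c[1].T@(w-c[2]))[2].round(4))
im=np.load('z1wrist.npy'); save('z1c2',cv2.resize(im[195:345,220:420],None,fx=4,fy=4,interpolation=cv2.INTER_NEAREST))
E
```

```text
[[347.8   0.  319.2]
 [  0.  347.8 198.7]
 [  0.    0.    1. ]] [[ 1.000e+00 -6.000e-04  8.000e-04 -1.700e-03]
 [ 3.000e-04  9.666e-01  2.563e-01 -6.870e-02]
 [-1.000e-03 -2.563e-01  9.666e-01 -1.627e-01]
 [ 0.000e+00  0.000e+00  0.000e+00  1.000e+00]]
t 45.67 p [0.4871 0.2676 0.2151] z [ 0.037  0.02  -0.999] xaz -78.5 tilt 2.4 tiltaz 27.9 q [17.  24.5 94.4  0.5 58.7 95.2] F [ 0.2 -0.  -3.4] M [-0.06  0.21  0.04] op 0.344
depth grip 133.75269648353412 nose 231.83800723812584 hole 298.07743787759034
(0, -9.5, 0) [322.3 230.1] depth 0.1725
(43, -9.5, 0) [409. 230.] depth 0.1725
(15, -15, 8.5) [351.3 214.3] depth 0.1793
(-15, -15, 8.5) [293.1 214.4] depth 0.1793
(0, -22, 8.5) [322.2 201.3] depth 0.1775
```

View pics/z1c2.png

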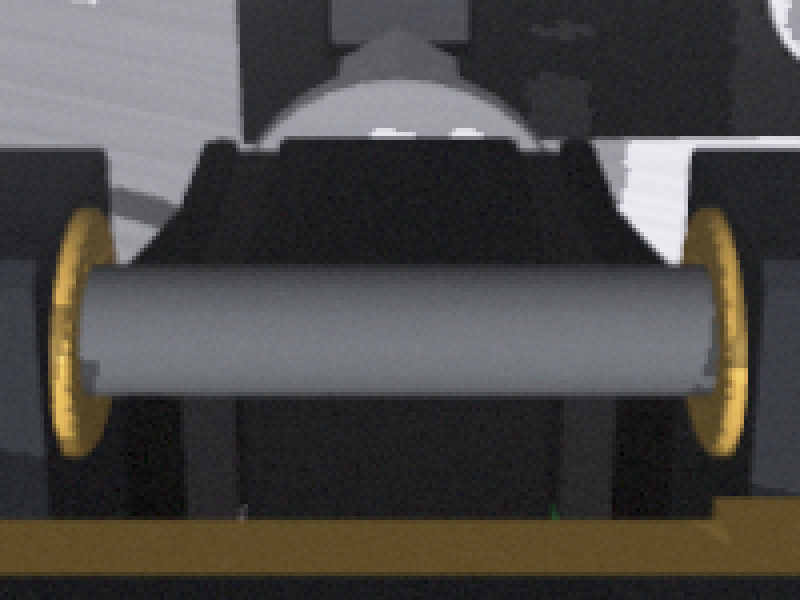

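Call:
arm_command(
  plan=[
    {"claw": 0,"dx": 0,"dy": -0.75,"dz": 0,"twist": 0},
    {"claw": 0,"dx": 0,"dy": -0.75,"dz": 2.0,"twist": 0},
    {"claw": 0,"dx": 0,"dy": -0.75,"dz": 4.0,"twist": 0},
    {"claw": 0,"dx": 0,"dy": -0.75,"dz": 4.0,"twist": 0},
  ],
)

```text
time_s: 46.0
position: [0.4941, 0.2683, 0.1734]
tcp_rot: [[0.198, -0.98, 0.032], [-0.98, -0.198, 0.018], [-0.012, -0.035, -0.999]]
force: [-1.0, -0.9, -3.8]
opening: 0.339
```

```bash
python3 - <<'E'
from h import *
s=stat(); im=bot.capture('wrist'); np.save('z2.npy',im)
save('z2',cv2.resize(im[170:270,240:400],None,fx=5,fy=5,interpolation=cv2.INTER_NEAREST))
E
```

```text
t 46.0 p [0.4941 0.2683 0.1734] z [ 0.032  0.018 -0.999] xaz -78.6 tilt 2.1 tiltaz 29.6 q [16.9 28.3 95.7  0.6 54.  95.1] F [-1.  -0.9 -3.8] M [-0.09  0.27  0.03] op 0.339
```

View pics/z2.png

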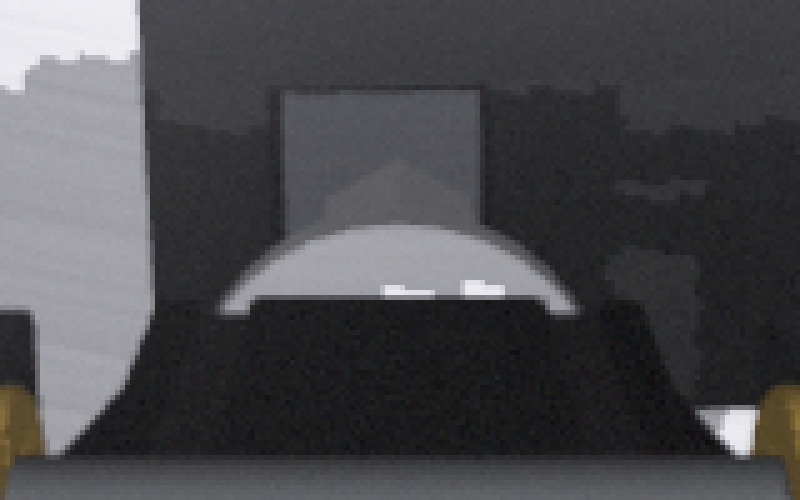

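```bash
python3 - <<'E'
from h import *
s=stat(); c=cam('wrist',s); R=s['tcp_rot'];p=s['position'];n=R[:,2]
def pt(uv,z): return (R.T@(onplane(c,uv,p+n*z/1000,n)-p)*1000).round(1)
for z in (68,72,76.5): print(z,'apex',pt((320,202),z),'L',pt((304.8,210),z),'R',pt((335.2,210),z))
for uv in((295.2,188),(336.2,188)): 
  w=onz(c,uv,.085);print('hole far corner',w.round(4),(R.T@(w-p)*1000).round(1))
E
```

```text
t 46.05 p [0.4947 0.2687 0.1747] z [ 0.034  0.019 -0.999] xaz -78.5 tilt 2.2 tiltaz 29.2 q [16.9 28.2 95.6  0.6 54.1 95.1] F [-0.2 -0.1 -3.7] M [-0.08  0.25 -0.05] op 0.342
68 apex [-0.9 -5.2 68. ] L [-11.4   0.5  68. ] R [ 9.6  0.5 68. ]
72 apex [-0.9 -4.1 72. ] L [-11.6   1.7  72. ] R [ 9.8  1.7 72. ]
76.5 apex [-0.9 -2.9 76.5] L [-11.8   3.1  76.5] R [10.   3.1 76.5]
hole far corner [0.5036 0.2913 0.085 ] [-19.4  -9.9  90.4]
hole far corner [0.5098 0.2613 0.085 ] [ 11.2 -10.   90. ]
```

Call:
arm_command(
  plan=[
    {"claw": 0,"dx": -0.27,"dy": -0.15,"dz": 0.4,"twist": 0},
    {"claw": 0,"dx": -0.27,"dy": -0.15,"dz": 0.4,"twist": 0},
    {"claw": 0,"dx": -0.27,"dy": -0.15,"dz": 0.4,"twist": 0},
    {"claw": 0,"dx": -0.27,"dy": -0.15,"dz": 0.4,"twist": 0},
  ],
)

```text
time_s: 46.38
position: [0.4964, 0.2719, 0.1718]
tcp_rot: [[0.199, -0.979, 0.036], [-0.98, -0.198, 0.019], [-0.012, -0.039, -0.999]]
force: [0.3, 0.8, -2.9]
opening: 0.342
```

```bash
python3 - <<'E'
from h import *
s=stat(); im=bot.capture('wrist'); np.save('z3.npy',im); stat()
save('z3',cv2.resize(im[170:270,240:400],None,fx=5,fy=5,interpolation=cv2.INTER_NEAREST))
E
```

```text
t 46.38 p [0.4964 0.2719 0.1718] z [ 0.036  0.019 -0.999] xaz -78.5 tilt 2.3 tiltaz 28.6 q [17.1 28.6 95.4  0.6 53.8 95.4] F [ 0.3  0.8 -2.9] M [-0.13  0.16  0.03] op 0.342
t 46.43 p [0.4963 0.2719 0.1717] z [ 0.035  0.019 -0.999] xaz -78.5 tilt 2.3 tiltaz 28.6 q [17.1 28.6 95.4  0.6 53.7 95.4] F [ 0.3 -0.3 -3.6] M [-0.07  0.18  0.02] op 0.341
```

View pics/z3.png

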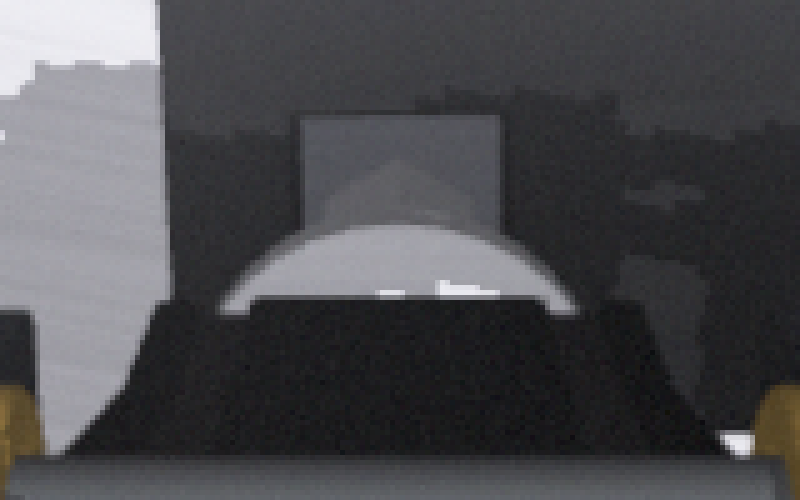

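```bash
python3 - <<'E'
from h import *
s=stat(); c=cam('wrist',s); R=s['tcp_rot'];p=s['position'];n=R[:,2]
def pt(uv,z): return (R.T@(onplane(c,uv,p+n*z/1000,n)-p)*1000).round(1)
for z in (68,72,76.5): print(z,'apex',pt((320,202),z))
for uv in((299.8,193),(340.6,193)): 
  w=onz(c,uv,.085);print('hole far corner',w.round(4),(R.T@(w-p)*1000).round(1))
E
```

```text
t 46.43 p [0.4963 0.2719 0.1717] z [ 0.035  0.019 -0.999] xaz -78.5 tilt 2.3 tiltaz 28.6 q [17.1 28.6 95.4  0.6 53.7 95.4] F [ 0.3 -0.3 -3.6] M [-0.07  0.18  0.02] op 0.341
68 apex [-0.9 -5.2 68. ]
72 apex [-0.9 -4.1 72. ]
76.5 apex [-0.9 -2.9 76.5]
hole far corner [0.5029 0.2904 0.085 ] [-15.8  -6.9  87.2]
hole far corner [0.509  0.2608 0.085 ] [14.4 -6.9 86.9]
```

Call:
arm_command(
  plan=[
    {"claw": 0,"dx": 0,"dy": 0.05,"dz": 1.0,"twist": 0},
    {"claw": 0,"dx": 0,"dy": 0.05,"dz": 1.8,"twist": 0},
    {"claw": 0,"dx": 0,"dy": 0.05,"dz": 2.6,"twist": 0},
    {"claw": 0,"dx": 0,"dy": 0.05,"dz": 2.6,"twist": 0},
  ],
)

```text
time_s: 46.77
position: [0.4951, 0.2718, 0.1433]
tcp_rot: [[0.199, -0.98, 0.031], [-0.98, -0.198, 0.018], [-0.011, -0.034, -0.999]]
force: [-0.2, -0.3, -3.3]
opening: 0.346
```

```bash
python3 - <<'E'
from h import *
s=stat(); im=bot.capture('wrist')
save('z4',cv2.resize(im[170:270,240:400],None,fx=5,fy=5,interpolation=cv2.INTER_NEAREST))
E
```

```text
t 46.77 p [0.4951 0.2718 0.1433] z [ 0.031  0.018 -0.999] xaz -78.5 tilt 2.0 tiltaz 30.1 q [17.2 31.  96.7  0.6 50.3 95.4] F [-0.2 -0.3 -3.3] M [-0.13  0.27  0.  ] op 0.346
```

View pics/z4.png

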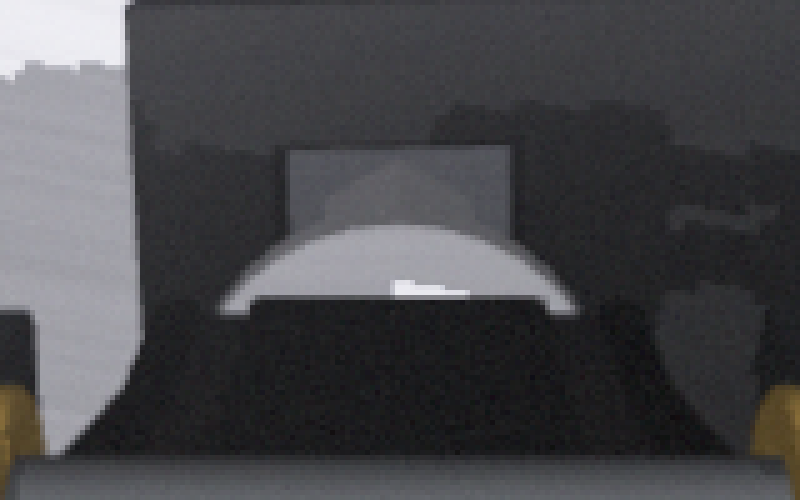

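Call:
arm_command(
  plan=[
    {"claw": 0,"dx": 0,"dy": 0,"dz": 1.2,"twist": 0},
    {"claw": 0,"dx": 0,"dy": 0,"dz": 2.2,"twist": 0},
    {"claw": 0,"dx": 0,"dy": 0,"dz": 3.2,"twist": 0},
    {"claw": 0,"dx": 0,"dy": 0,"dz": 3.2,"twist": 0},
  ],
)

```text
time_s: 47.15
position: [0.4951, 0.272, 0.1098]
tcp_rot: [[0.199, -0.98, 0.027], [-0.98, -0.198, 0.017], [-0.011, -0.03, -0.999]]
force: [-1.1, 0.2, -3.5]
opening: 0.343
```

```bash
python3 - <<'E'
from h import *
s=stat(); im=bot.capture('wrist'); stat()
save('z5',im)
E
```

```text
t 47.15 p [0.4951 0.272  0.1098] z [ 0.027  0.017 -0.999] xaz -78.5 tilt 1.8 tiltaz 31.5 q [17.2 34.  97.9  0.6 46.3 95.3] F [-1.1  0.2 -3.5] M [-0.08  0.2   0.01] op 0.343
t 47.2 p [0.4955 0.2722 0.1107] z [ 0.029  0.017 -0.999] xaz -78.5 tilt 1.9 tiltaz 31.0 q [17.2 33.9 97.9  0.6 46.3 95.3] F [ 0.6  1.2 -3. ] M [-0.09  0.23  0.02] op 0.342
```

View pics/z5.png

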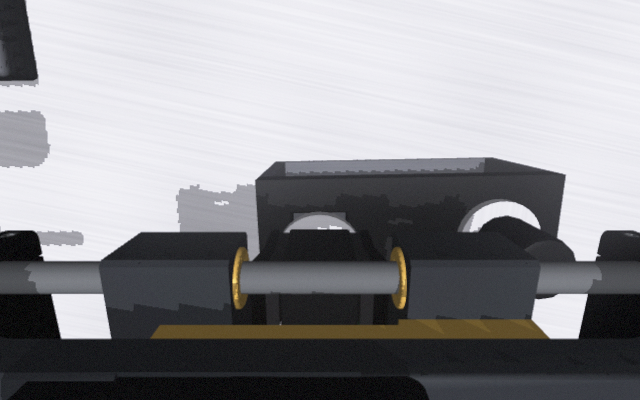

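Call:
arm_command(
  plan=[
    {"claw": 0,"dx": 0,"dy": 0,"dz": 0.5,"twist": 0},
    {"claw": 0,"dx": 0,"dy": 0,"dz": 0.9,"twist": 0},
    {"claw": 0,"dx": 0,"dy": 0,"dz": 1.1,"twist": 0},
    {"claw": 0,"dx": 0,"dy": 0,"dz": 1.2,"twist": 0},
  ],
)

```text
time_s: 47.53
position: [0.4958, 0.2723, 0.0985]
tcp_rot: [[0.199, -0.98, 0.028], [-0.98, -0.198, 0.017], [-0.011, -0.031, -0.999]]
force: [0.7, -0.3, -2.7]
opening: 0.344
```

```bash
python3 - <<'E'
from h import *
s=stat()
E
```

```text
t 47.53 p [0.4958 0.2723 0.0985] z [ 0.028  0.017 -0.999] xaz -78.5 tilt 1.9 tiltaz 31.1 q [17.2 35.1 98.3  0.6 44.8 95.3] F [ 0.7 -0.3 -2.7] M [-0.08  0.12 -0.02] op 0.344
```

Not yet in contact; continue in small steps.

Call:
arm_command(
  plan=[
    {"claw": 0,"dx": 0,"dy": 0,"dz": 0.2,"twist": 0},
    {"claw": 0,"dx": 0,"dy": 0,"dz": 0.4,"twist": 0},
    {"claw": 0,"dx": 0,"dy": 0,"dz": 0.4,"twist": 0},
  ],
)

```text
time_s: 47.78
position: [0.4958, 0.2724, 0.0942]
tcp_rot: [[0.199, -0.98, 0.028], [-0.98, -0.198, 0.017], [-0.011, -0.031, -0.999]]
force: [1.5, 0.1, -2.4]
opening: 0.346
```

```bash
python3 - <<'E'
from h import *
s=stat();im=bot.capture('wrist'); stat()
save('z6',cv2.resize(im[170:270,240:400],None,fx=5,fy=5,interpolation=cv2.INTER_NEAREST))
E
```

```text
t 47.78 p [0.4958 0.2724 0.0942] z [ 0.028  0.017 -0.999] xaz -78.5 tilt 1.9 tiltaz 31.3 q [17.2 35.5 98.4  0.7 44.3 95.3] F [ 1.5  0.1 -2.4] M [-0.09  0.2   0.01] op 0.346
t 47.83 p [0.4958 0.2724 0.0943] z [ 0.028  0.017 -0.999] xaz -78.5 tilt 1.9 tiltaz 31.2 q [17.2 35.4 98.4  0.7 44.3 95.3] F [ 0.1 -0.7 -3.8] M [-0.11  0.18 -0.01] op 0.343
```

View pics/z6.png

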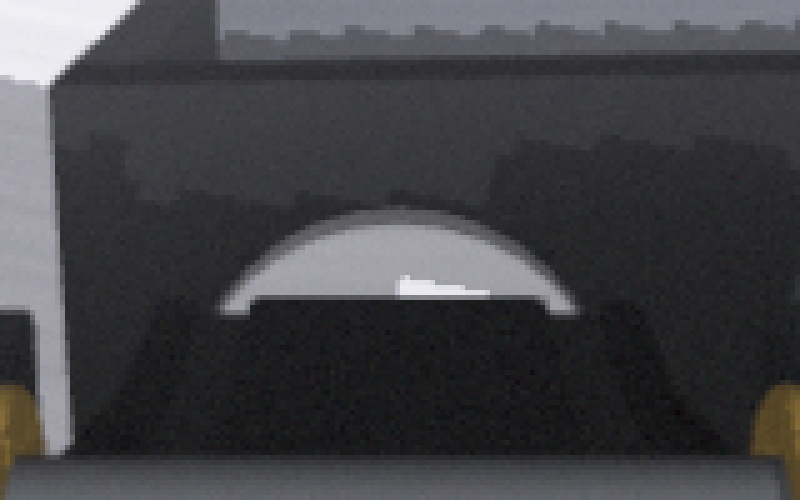

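Call:
arm_command(
  plan=[
    {"claw": 0,"dx": 0,"dy": 0,"dz": 0.15,"twist": 0},
    {"claw": 0,"dx": 0,"dy": 0,"dz": 0.2,"twist": 0},
    {"claw": 0,"dx": 0,"dy": 0,"dz": 0.2,"twist": 0},
  ],
)

```text
time_s: 48.08
position: [0.4962, 0.2725, 0.0936]
tcp_rot: [[0.199, -0.98, 0.029], [-0.98, -0.198, 0.017], [-0.011, -0.032, -0.999]]
force: [-1.8, 0.8, 5.1]
opening: 0.341
```

```bash
python3 - <<'E'
from h import *
s=stat()
E
```

```text
t 48.08 p [0.4962 0.2725 0.0936] z [ 0.029  0.017 -0.999] xaz -78.5 tilt 1.9 tiltaz 30.7 q [17.2 35.5 98.4  0.6 44.2 95.3] F [-1.8  0.8  5.1] M [-0.25  0.53  0.05] op 0.341
```

Call:
arm_command(
  plan=[
    {"claw": 0.7,"dx": 0,"dy": 0,"dz": 0,"twist": 0},
    {"claw": 0.7,"dx": 0,"dy": 0,"dz": 0,"twist": 0},
    {"claw": 0.7,"dx": 0,"dy": 0,"dz": 0,"twist": 0},
    {"claw": 0.7,"dx": 0,"dy": 0,"dz": 0,"twist": 0},
    {"claw": 0.7,"dx": 0,"dy": 0,"dz": 0,"twist": 0},
    {"claw": 0.7,"dx": 0,"dy": 0,"dz": 0,"twist": 0},
    {"claw": 0.7,"dx": 0,"dy": 0,"dz": 0,"twist": 0},
  ],
)

```text
time_s: 48.67
position: [0.4962, 0.2725, 0.0935]
tcp_rot: [[0.199, -0.98, 0.029], [-0.98, -0.198, 0.017], [-0.011, -0.032, -0.999]]
force: [-0.1, 0.8, -0.2]
opening: 0.683
```

```bash
python3 - <<'E'
from h import *
s=stat();im=bot.capture('wrist')
save('z7',im)
E
```

```text
t 48.67 p [0.4962 0.2725 0.0935] z [ 0.029  0.017 -0.999] xaz -78.5 tilt 1.9 tiltaz 30.7 q [17.2 35.5 98.4  0.6 44.2 95.3] F [-0.1  0.8 -0.2] M [-0.09  0.14  0.01] op 0.683
```

View pics/z7.png

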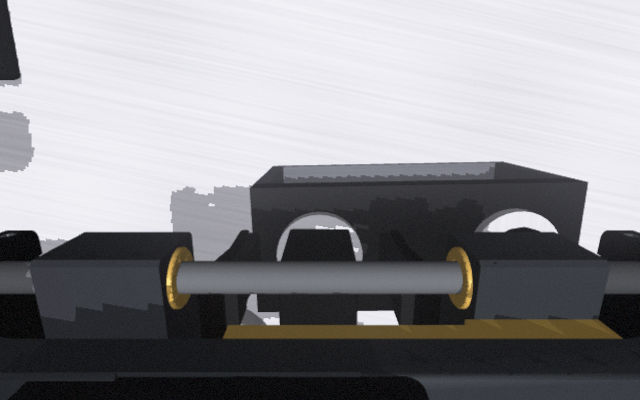

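Fingers are clear on both sides of the grip (u 278–357), forces near zero. Rising straight.

Call:
arm_command(
  plan=[
    {"claw": 0.7,"dx": 0,"dy": 0,"dz": -1.0,"twist": 0},
    {"claw": 0.7,"dx": 0,"dy": 0,"dz": -3,"twist": 0},
    {"claw": 0.7,"dx": 0,"dy": 0,"dz": -6,"twist": 0},
    {"claw": 0.7,"dx": 0,"dy": 0,"dz": -9,"twist": 0},
    {"claw": 0.7,"dx": 0,"dy": 0,"dz": -12,"twist": 0},
    {"claw": 0.7,"dx": 0,"dy": 0,"dz": -14,"twist": 0},
    {"claw": 0.7,"dx": 0,"dy": 6,"dz": -16,"twist": 0},
    {"claw": 0.7,"dx": 0,"dy": 6,"dz": -16,"twist": 0},
  ],
)

```text
time_s: 49.38
position: [0.4311, 0.2576, 0.254]
tcp_rot: [[0.199, -0.98, 0.03], [-0.98, -0.198, 0.018], [-0.011, -0.033, -0.999]]
force: [-1.0, -0.1, -0.6]
opening: 0.699
```

```bash
python3 - <<'E'
from h import *
s=stat()
for n in('wrist','scene','top'): 
  im=bot.capture(n); save('z8'+n,im)
E
```

```text
t 49.38 p [0.4311 0.2576 0.254 ] z [ 0.03   0.018 -0.999] xaz -78.5 tilt 2.0 tiltaz 30.6 q [17.8 17.6 98.6  0.5 61.8 96.1] F [-1.  -0.1 -0.6] M [-0.1   0.22  0.  ] op 0.699
```

View pics/z8wrist.png

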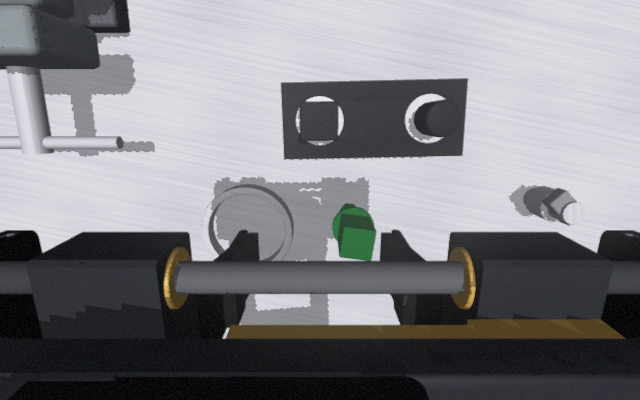

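View pics/z8scene.png

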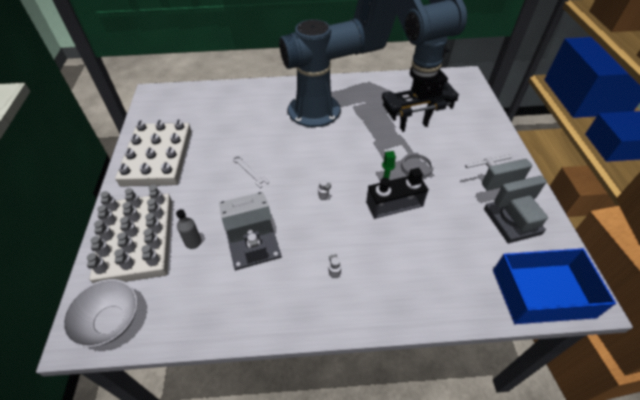

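View pics/z8top.png

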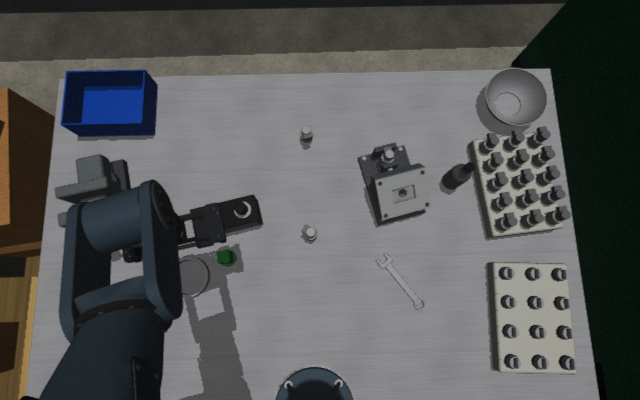

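```bash
python3 - <<'E'
from h import *
s=stat(); c=cam('wrist',s)
im=cv2.imread('pics/z8wrist.png'); 
g=cv2.cvtColor(im,cv2.COLOR_BGR2GRAY)
def ring(x0,x1):
    sub=im[85:155,x0:x1].copy(); m=((sub.min(2)>140)).astype(np.uint8)
    k=cv2.findNonZero(m)[:,0]+[x0,85]; return cv2.fitEllipse(cv2.convexHull(k.astype(np.float32)))
e=ring(288,352); print(e)
print('flange ctr',onz(c,e[0],.091).round(4))
print('pred grip top corners for upright at that ctr')
w=onz(c,e[0],.091); print('grip top centre pred',proj(c,[w[0],w[1],.139]))
print('5deg tilt shift', [proj(c,[w[0]+.004,w[1],.139])])
save('z8c',cv2.resize(im[80:165,275:475][:,:,::-1],None,fx=4,fy=4,interpolation=cv2.INTER_NEAREST))
E
```

```text
t 49.53 p [0.4316 0.2578 0.253 ] z [ 0.031  0.018 -0.999] xaz -78.5 tilt 2.0 tiltaz 30.1 q [17.8 17.7 98.6  0.5 61.7 96.1] F [ 0.3  0.2 -0.2] M [-0.04  0.15  0.06] op 0.698
((319.34161376953125, 119.89389038085938), (47.86735916137695, 48.411376953125), 178.1481475830078)
flange ctr [0.4921 0.2732 0.091 ]
pred grip top corners for upright at that ctr
grip top centre pred [318.73423558 120.05680655]
5deg tilt shift [array([319.75411327, 114.90376137])]
```

View pics/z8c.png

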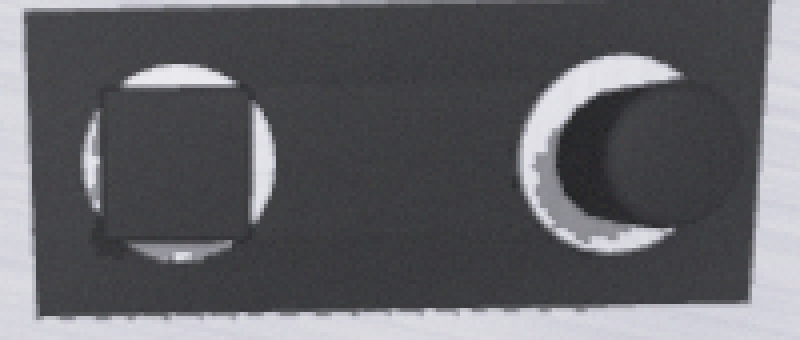

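```bash
python3 -c "
from rig import bot
s=bot.read_state();print(s['time_s'],s['qvel'])
print(bot.hand_in())"
```

```text
49.5333 [-0.44238147  2.73632098 -2.80777943 -0.13618575 -1.61736435 -0.04091908]
the job is handed in; nothing more can be done
None
```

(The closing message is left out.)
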